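Load, sterilise and stand out the feeding bottles

ROBOT

A 6-joint arm with a two-finger parallel gripper is mounted at the origin on the work surface. World frame = base frame: x ahead of the robot, y to its left, z up, the work surface at z = 0. Lengths are in m, angles in rad, forces in N, time in s.
With the tool pointing down it reaches from about 0.375 to 0.9 m from the base axis. Payload 3.1 kg.
Tool frame: the origin (TCP) lies on the front face of the gripper's body, between the roots of the fingers; the fingertips stand 73 mm ahead of it and the grasp point (between the pads) lies 54 mm ahead of it (manip.finger_overhang is the distance from the TCP to the fingertips, in m); z points along the fingers, y is the direction in which the jaws open and shut (so a half turn about z gives the same grasp; the last joint's range is limited). The gripper opens to 85 mm and grips with 20 to 120 N. Pads are 22 mm wide; open, the fingers measure 114 mm over their backs; the gripper's body (76 mm by 85 mm) begins 54 mm behind the grasp point. The pads swing forward as they close: fully open they stand 13 mm farther back than shut.
Start: joints at [-1.476, 0.527, 1.433, -0, 1.181, -0.178], TCP at [0.168, -0.602, 0.304] pointing down, gripper open.
Joint ranges: [-3.08, 3.08], [-0.75, 2.2], [0.22, 2.44], [-1.43, 4.57], [0, 2.65], [-2.85, 2.85]. Speed limits (rad/s): [2.79, 2.79, 3.14, 3.14, 3.14, 3.14].

INTERFACE

Orientations are given as a unit quaternion [x, y, z, w].
In Python, from station import manip gives the robot as it stands.
- The arm moves only by the tool apply_moves, never from a script. Its argument "increments" is a list that holds one entry, the list of rows, each a list of 4 numbers: the shift along the tool's x, y, z in m, then the turn about the tool's z in degrees. In form: [[[dx, dy, dz, spin], ...]]. A call has 1 to 5 rows; each row shifts and turns the pose as measured when the row begins, along the tool's axes as they then stand; what a row does not reach is not made up. A row lasts 1/10 s, in which the tool goes at most 50 mm and 8.59 degrees, less where a joint would pass 70% of its speed; a pose out of reach is approached as far as the arm can. A call with a gripper value outside its range is refused whole. "fingers" is the opening, from 0 (shut) to 1 (fully open), set as the call begins (left out, the last holds). The fingers move at their own pace and stop on an object; "newtons" is the grip in N (left out, the last holds). Time passes only in rows, so rows that do not move let the fingers close. It gives the time, the measured TCP pose, the force and the opening at its end, in the units of the state.
- manip.sense(): the state, without advancing time (a new reading comes with each control period).
- manip.snapshot(name): name is "scene" or "top" or "wrist"; returns (picture, depth): 384x512x3 uint8, red, green, blue; 384x512 float32, m along the optical axis (not along the pixel's ray), 0 where there is no reading.
- manip.camera_model(name): a dict with "mtx" (3x3 intrinsics, pixels), "R" (3x3) and "t" (3): a world point X has camera coordinates R X + t; the wrist camera has in their place "mount" (4x4, takes a point from camera to tool coordinates, whose origin is the TCP and whose axes are the flange's). Camera axes: x right, y down, z forward; pixel columns grow to the right and rows downward; lengths in m; the calibration is good to about 2 mm. A picture is of the moment at which its call begins: read the wrist's pose just before it. camera_model takes no time and is no camera call.
- manip.sign_off(): hands the job in, once; it reports no verdict.
The state is a dict: "t": time; "q": joint angles; "qd": joint speeds; "tau": joint torques, N m; "tcp_pos": TCP position; "tool_rot": TCP orientation; "force": force on the tool from outside, world axes, zero at the start; "ft_torque": the same for the moment, N m; "finger_gap": opening from 0.0 (shut) to 1.0 (fully open).
Only numpy, scipy, OpenCV 4.12 (cv2) and the standard library are available. Lean on these libraries where they do the work, as an engineer would, in place of code of your own. Each camera call takes 0.05 s, during which the arm holds its last target.

TASK

Slide every small feeding bottle, foot first, fully home into a free tube of the grey carrier. Then take the loaded carrier by its middle tab, press it squarely down on the steriliser's sprung steel pad until the pad is fully down, and let go so that it stands on the pad; with it standing there, push the black start plunger down to its stop for the short flash, and finally stand the loaded carrier squarely along the steel trivet. Keep the carrier upright and leave the pressure cooker, crock, bowl and colander where they are.

Things in the scene. Friction and masses are not known exactly. Their poses are not given: they have to be found in the camera images.
- bottle1: one of up to four identical small feeding bottles, white plastic with a grey screw cap, standing on the ledge: body 36 mm diameter up to 68 mm, foot bevelled 4 mm, cap 33 mm diameter, 90 mm tall in all, about 70 g, bottom-heavy; origin at the centre of its underside, z up through the cap. None if absent.
- bottle2: one of up to four identical small feeding bottles, white plastic with a grey screw cap, standing on the ledge: body 36 mm diameter up to 68 mm, foot bevelled 4 mm, cap 33 mm diameter, 90 mm tall in all, about 70 g, bottom-heavy; origin at the centre of its underside, z up through the cap. None if absent.
- bottle3: one of up to four identical small feeding bottles, white plastic with a grey screw cap, standing on the ledge: body 36 mm diameter up to 68 mm, foot bevelled 4 mm, cap 33 mm diameter, 90 mm tall in all, about 70 g, bottom-heavy; origin at the centre of its underside, z up through the cap. None if absent.
- bottle4: one of up to four identical small feeding bottles, white plastic with a grey screw cap, standing on the ledge: body 36 mm diameter up to 68 mm, foot bevelled 4 mm, cap 33 mm diameter, 90 mm tall in all, about 70 g, bottom-heavy; origin at the centre of its underside, z up through the cap. None if absent.
- carrier: loose grey plastic carrier, about 450 g empty: block 52 (x) by 208 (y) by 55 mm high on a steel foot 84 by 212 mm, 8 mm thick, with four round blind tubes in a row along y and an upright tab at its middle, 16 (x) by 22 mm (y), top 129 mm above the underside. Origin at the centre of the underside, z up. A seated bottle's underside is 7 mm and its top 97 mm above the carrier's underside
- tube1 (a point): centre of the mouth of the carrier tube at y = -80 mm, 55 mm above the underside; bore 38 mm, 48 mm deep, rim bevelled 1.5 mm
- tube2 (a point): centre of the mouth of the carrier tube at y = -36 mm, 55 mm above the underside; bore 38 mm, 48 mm deep, rim bevelled 1.5 mm
- tube3 (a point): centre of the mouth of the carrier tube at y = 36 mm, 55 mm above the underside; bore 38 mm, 48 mm deep, rim bevelled 1.5 mm
- tube4 (a point): centre of the mouth of the carrier tube at y = 80 mm, 55 mm above the underside; bore 38 mm, 48 mm deep, rim bevelled 1.5 mm
- grip (a point): point inside the carrier's tab, on its axis, 112 mm above the underside (17 mm below the tab's top): where to pinch it, across the 16 mm x thickness, between the inner bottles (18 mm clear either side of the axis along y)
- pad_top (a point): centre of the top face of the steriliser's sprung steel pad, 100 mm (x) by 236 mm (y), 46 mm above the ledge when up; axes x across, y along the pad, z up. The pad is on a fixed white housing 116 by 270 mm, 30 mm high
- pad (a joint): how far the pad is pressed down, m: 0 up, 0.010 fully down on its stop. About 9 N starts it and 18 N (weight of what stands on it included) puts it fully down; it springs back up; a loaded carrier left alone on it sinks it less than 3 mm
- plunger_top (a point): centre of the top of the black start plunger head (32 mm diameter, 10 mm thick), 64 mm above the ledge when up, on a fixed round white puck 72 mm across and 40 mm high
- plunger (a joint): how far the plunger is pressed, m: 0 up, 0.012 on its stop; 2.4 N starts it, 6 N puts it fully down; it springs back
- trivet: fixed long low steel trivet of bars, 104 mm (x) by 256 mm (y), flat top 14 mm above the ledge; origin at the centre of its underside; y along its length
- cooker: bystander: closed stainless pressure cooker, 232 mm diameter, 165 mm high, with a long black handle; origin at the centre of its underside
- crock: bystander: grey plastic utensil crock with wooden utensils, 110 mm across, 140 mm high (utensils to 280 mm); origin at the centre of its underside
- bowl: bystander: white ceramic bowl, 140 mm across, 60 mm high; origin at the centre of its underside
- colander: bystander: green plastic colander, 210 mm across, 90 mm high; origin at the centre of its underside

How it is judged:
On the way, in this order (a step that is already met when the one before it is completed fails the run):
1. every bottle is fully home in a tube of the carrier (z of bottle1 in the frame of carrier between 0 and 0.012 m and x of bottle1 in the frame of carrier between -0.01 and 0.01 m and y of bottle1 in the frame of carrier between -0.09 and 0.09 m and angle between the z axis of each of bottle1, bottle2, bottle3, bottle4 and the z axis of carrier, either way round below 0.08 rad and z of bottle2 in the frame of carrier between 0 and 0.012 m and x of bottle2 in the frame of carrier between -0.01 and 0.01 m and y of bottle2 in the frame of carrier between -0.09 and 0.09 m and z of bottle3 in the frame of carrier between 0 and 0.012 m and x of bottle3 in the frame of carrier between -0.01 and 0.01 m and y of bottle3 in the frame of carrier between -0.09 and 0.09 m and z of bottle4 in the frame of carrier between 0 and 0.012 m and x of bottle4 in the frame of carrier between -0.01 and 0.01 m and y of bottle4 in the frame of carrier between -0.09 and 0.09 m and value of joint pad below 0.005 m), for 0.2 s.
2. the loaded carrier stands squarely on the pad and the pad is fully down (z of bottle1 in the frame of carrier between 0 and 0.012 m and x of bottle1 in the frame of carrier between -0.01 and 0.01 m and y of bottle1 in the frame of carrier between -0.09 and 0.09 m and angle between the z axis of each of bottle1, bottle2, bottle3, bottle4 and the z axis of carrier, either way round below 0.08 rad and z of bottle2 in the frame of carrier between 0 and 0.012 m and x of bottle2 in the frame of carrier between -0.01 and 0.01 m and y of bottle2 in the frame of carrier between -0.09 and 0.09 m and z of bottle3 in the frame of carrier between 0 and 0.012 m and x of bottle3 in the frame of carrier between -0.01 and 0.01 m and y of bottle3 in the frame of carrier between -0.09 and 0.09 m and z of bottle4 in the frame of carrier between 0 and 0.012 m and x of bottle4 in the frame of carrier between -0.01 and 0.01 m and y of bottle4 in the frame of carrier between -0.09 and 0.09 m and x of carrier in the frame of pad_top between -0.025 and 0.025 m and y of carrier in the frame of pad_top between -0.025 and 0.025 m and angle between the y axis of carrier and the y axis of pad_top, either way round below 0.2 rad and angle between carrier's own z axis and vertical below 0.08 rad and z of carrier in the frame of pad_top between -0.005 and 0.005 m and value of joint pad above 0.0088 m), for 0.1 s.
3. with the loaded carrier let go and standing on the pad, the plunger is down at its stop (z of bottle1 in the frame of carrier between 0 and 0.012 m and x of bottle1 in the frame of carrier between -0.01 and 0.01 m and y of bottle1 in the frame of carrier between -0.09 and 0.09 m and angle between the z axis of each of bottle1, bottle2, bottle3, bottle4 and the z axis of carrier, either way round below 0.08 rad and z of bottle2 in the frame of carrier between 0 and 0.012 m and x of bottle2 in the frame of carrier between -0.01 and 0.01 m and y of bottle2 in the frame of carrier between -0.09 and 0.09 m and z of bottle3 in the frame of carrier between 0 and 0.012 m and x of bottle3 in the frame of carrier between -0.01 and 0.01 m and y of bottle3 in the frame of carrier between -0.09 and 0.09 m and z of bottle4 in the frame of carrier between 0 and 0.012 m and x of bottle4 in the frame of carrier between -0.01 and 0.01 m and y of bottle4 in the frame of carrier between -0.09 and 0.09 m and x of carrier in the frame of pad_top between -0.025 and 0.025 m and y of carrier in the frame of pad_top between -0.025 and 0.025 m and angle between the y axis of carrier and the y axis of pad_top, either way round below 0.2 rad and angle between carrier's own z axis and vertical below 0.08 rad and z of carrier in the frame of pad_top between -0.005 and 0.005 m and contact force between the fingers and carrier below 0.1 N and value of joint plunger above 0.0105 m), for 0.05 s.
At the end, for the whole second after the job is handed in: Every bottle present is home in a carrier tube (underside within 5 mm of the tube floor, parallel to the tube within 0.08 rad); the carrier stands upright on the trivet, centred within 25 mm across and 30 mm along, parallel within 0.2 rad, released and at rest; pad and plunger are up again (z of bottle1 in the frame of carrier between 0 and 0.012 m and x of bottle1 in the frame of carrier between -0.01 and 0.01 m and y of bottle1 in the frame of carrier between -0.09 and 0.09 m and angle between the z axis of each of bottle1, bottle2, bottle3, bottle4 and the z axis of carrier, either way round below 0.08 rad and z of bottle2 in the frame of carrier between 0 and 0.012 m and x of bottle2 in the frame of carrier between -0.01 and 0.01 m and y of bottle2 in the frame of carrier between -0.09 and 0.09 m and z of bottle3 in the frame of carrier between 0 and 0.012 m and x of bottle3 in the frame of carrier between -0.01 and 0.01 m and y of bottle3 in the frame of carrier between -0.09 and 0.09 m and z of bottle4 in the frame of carrier between 0 and 0.012 m and x of bottle4 in the frame of carrier between -0.01 and 0.01 m and y of bottle4 in the frame of carrier between -0.09 and 0.09 m and x of carrier in the frame of trivet between -0.025 and 0.025 m and y of carrier in the frame of trivet between -0.03 and 0.03 m and angle between the y axis of carrier and the y axis of trivet, either way round below 0.2 rad and angle between carrier's own z axis and vertical below 0.08 rad and z of carrier in the frame of trivet between 0.009 and 0.019 m and contact force between the fingers and carrier below 0.1 N and linear speed of carrier below 0.01 m/s and value of joint each of pad, plunger below 0.003 m); the robot touches nothing.
It fails at once if the carrier is tipped by more than about 30 degrees (angle between carrier's own z axis and vertical above 0.5 rad).
It fails at once if the cooker is shoved more than 3 cm (distance of cooker from where it was at the start of the episode above 0.03 m).
It fails at once if the crock is shoved more than 3 cm (distance of crock from where it was at the start of the episode above 0.03 m).
It fails at once if the bowl is shoved more than 3 cm (distance of bowl from where it was at the start of the episode above 0.03 m).
It fails at once if the colander is shoved more than 3 cm (distance of colander from where it was at the start of the episode above 0.03 m).
Of bottle1, bottle2, bottle3, bottle4 only 2 to 4 are there at a start; the rules pass over those that are not, and their reading is None.
At some moment in a run one of carrier may be knocked a few centimetres aside while the robot is not near it.
It also fails if it takes over 210 s, if anything falls off the work surface, if the arm or the gripper's body presses on something with over 40 N, if the wrist force passes 120 N, or if a joint passes its speed limit or range.

## Working session

There is one attempt and no reset: what is moved stays moved. The work goes in short steps, Python scripts to look and compute and a tool call to move; the robot and the scene stay as the last step left them, time stands still between calls to the robot, and variables do not carry over. Pictures are saved under pics/ and viewed, and the job is handed in when it is done.

Besides the shell and the picture viewer there is one more tool, called after "Emit:" as a command line: name --argument value ..., lists and objects as JSON in quotes. apply_moves: Moves the arm, as the interface text tells. Its arguments: {"type":"object","properties":{"increments":{"type":"array","items":{"type":"array","items":{"type":"array","items":{"type":"number"}}}},"fingers":{"type":"number"},"newtons":{"type":"number"}},"required":["increments"]}

```bash
ls; mkdir -p pics
python3 - <<'E'
from station import manip
import cv2
s=manip.sense(); print({k:(v if not hasattr(v,'round') else v) for k,v in s.items()})
print(manip.finger_overhang)
for n in ("scene","top","wrist"):
    im,d=manip.snapshot(n); cv2.imwrite(f"pics/{n}0.png",im[:,:,::-1])
    print(n,manip.camera_model(n))
E
```

```text
pics
{'t': 0.0, 'q': array([-1.47649684e+00,  5.28467163e-01,  1.43387751e+00,  4.14300314e-06,
        1.18140250e+00, -1.78478227e-01]), 'qd': array([-0.00030855,  0.00032955,  0.00031427, -0.00115093,  0.00029839,
        0.00070864]), 'tau': array([ 4.76211117e-04, -4.42345798e+01, -1.78025508e+01, -2.07645662e-04,
        8.64404807e-03,  1.36957266e-05]), 'tcp_pos': array([ 0.16836943, -0.60132379,  0.30294072]), 'tool_rot': array([ 9.90712981e-01,  1.35965539e-01,  4.72415786e-05, -1.07622263e-03]), 'force': array([0.53254042, 0.15731881, 0.32411745]), 'ft_torque': array([ 0.02343637, -0.01184195,  0.02453514]), 'finger_gap': 1.0010175097594016}
0.0726
scene {'mtx': array([[370.12664641,   0.        , 251.11938746],
       [  0.        , 370.12664641, 192.13765866],
       [  0.        ,   0.        ,   1.        ]]), 'R': array([[ 0.45288697,  0.89156669, -0.00149543],
       [ 0.7120611 , -0.3627123 , -0.60117284],
       [-0.53652808,  0.27119851, -0.79911763]]), 't': array([-0.3565585 , -0.33850717,  1.76533885])}
top {'mtx': array([[470.77365134,   0.        , 251.6397961
[... 164 characters left out ...]
66e-04],
       [-9.88424839e-01,  8.27966980e-03, -1.51485265e-01],
       [ 1.51483699e-01, -8.19552696e-04, -9.88459416e-01]]), 't': array([0.0741433 , 0.62300268, 1.54600986])}
wrist {'mtx': array([[293.05704092,   0.        , 255.18891967],
       [  0.        , 293.05704092, 188.16435671],
       [  0.        ,   0.        ,   1.        ]]), 'mount': array([[-1.57322738e-04, -9.57041960e-01, -2.89949412e-01,
         7.37093379e-02],
       [ 9.99999869e-01, -2.91539029e-04,  4.19702063e-04,
         2.73463526e-04],
       [-4.86204055e-04, -2.89949308e-01,  9.57041881e-01,
        -6.93225821e-02],
       [ 0.00000000e+00,  0.00000000e+00,  0.00000000e+00,
         1.00000000e+00]])}
```

View pics/scene0.png

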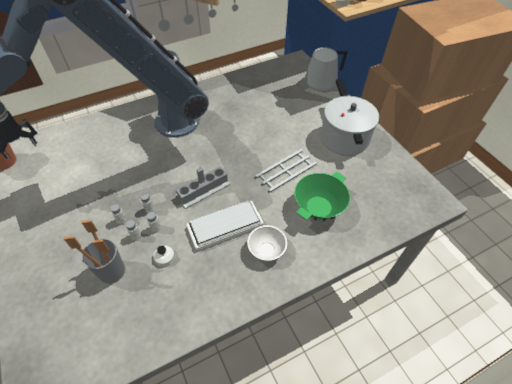

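View pics/top0.png

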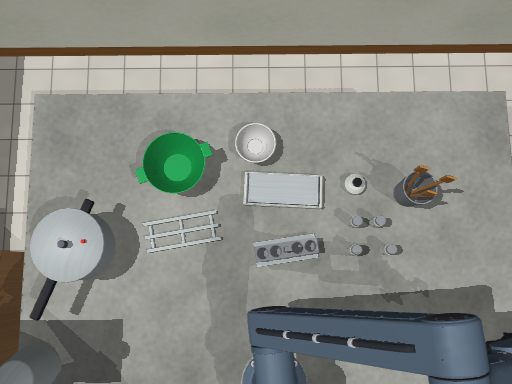

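View pics/wrist0.png

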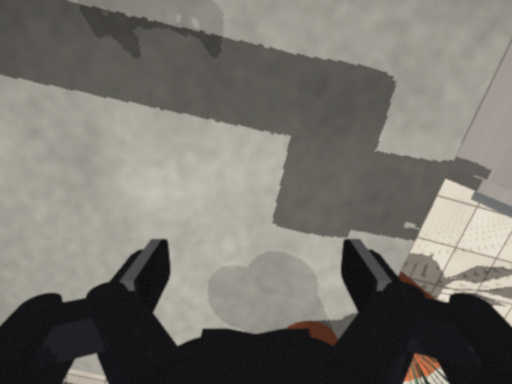

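The pictures show four bottles (top view about (357,222), (379,221), (357,250), (392,250)), the carrier at (286,249), the pad at (284,189), the plunger at (355,183) and the trivet at (183,230). Next I measure them through the depth.

```bash
cat > h.py <<'E'
from station import manip
import numpy as np, cv2
def world(name, d=None):
    s=manip.sense(); im,d=manip.snapshot(name); c=manip.camera_model(name); K=c["mtx"]
    v,u=np.mgrid[0:d.shape[0],0:d.shape[1]]
    P=np.stack([(u-K[0,2])/K[0,0]*d,(v-K[1,2])/K[1,1]*d,d],-1)
    if name=="wrist":
        from scipy.spatial.transform import Rotation as R
        M=c["mount"]; P=P@M[:3,:3].T+M[:3,3]
        W=P@R.from_quat(s["tool_rot"]).as_matrix().T+s["tcp_pos"]
    else: W=(P-c["t"])@c["R"]
    W[d==0]=np.nan
    return im,d,W
def crop(im,x0,y0,x1,y1,f,name):
    cv2.imwrite("pics/"+name,cv2.resize(im[y0:y1,x0:x1,::-1],None,fx=f,fy=f,interpolation=cv2.INTER_CUBIC))
E
python3 - <<'E'
from h import *
im,d,W=world("top")
np.save("top0.npy",W)
crop(im,230,110,430,270,4,"topc.png")
Z=W[...,2]
print("table z", np.nanmedian(Z[270:300,100:230]))
for (x0,y0,x1,y1,lo,hi) in [(345,212,368,232,.08,.1),(368,212,388,232,.08,.1),(345,240,370,260,.08,.1),(380,240,402,260,.08,.1),(240,165,330,215,.04,.055),(240,165,330,215,.022,.036),(340,170,370,198,.055,.075),(340,170,370,198,.035,.047),(245,230,325,270,.045,.065),(245,230,325,270,.11,.14),(245,230,325,270,.004,.02),(140,205,225,255,.008,.02)]:
    w=W[y0:y1,x0:x1].reshape(-1,3); m=(w[:,2]>lo)&(w[:,2]<hi); p=w[m]
    if len(p)<4: print("few",len(p)); continue
    r=cv2.minAreaRect((p[:,:2]*1000).astype(np.float32))
    print((x0,y0,lo),len(p),p.mean(0).round(4),"rect",np.round(r[0],1),np.round(r[1],1),round(r[2],1),"zmed",np.median(p[:,2]).round(4))
E
```

```text
table z 0.0006925201461562087
(345, 212, 0.08) 84 [ 0.5254 -0.2732  0.0901] rect [ 525.4 -273.4] [31.4 29.3] 37.6 zmed 0.0897
(368, 212, 0.08) 84 [ 0.5262 -0.3497  0.09  ] rect [ 526.  -350.4] [29.3 33.3] 55.6 zmed 0.0899
(345, 240, 0.08) 84 [ 0.4312 -0.2677  0.0902] rect [ 431.  -268.5] [32.  29.1] 89.5 zmed 0.0908
(380, 240, 0.08) 87 [ 0.4326 -0.3805  0.0895] rect [ 433.1 -381.4] [31.4 31. ] 72.9 zmed 0.0893
(240, 165, 0.04) 1965 [ 0.639  -0.0362  0.0468] rect [638.9 -37.2] [241.8 109.6] 86.6 zmed 0.0469
(240, 165, 0.022) 464 [ 0.6248 -0.0325  0.0304] rect [639.6 -37.2] [269.9 117.4] 86.9 zmed 0.0307
(340, 170, 0.055) 70 [ 0.6583 -0.2847  0.0644] rect [ 658.1 -284.3] [28.8 29.1] 70.7 zmed 0.0645
(340, 170, 0.035) 125 [ 0.6569 -0.2803  0.0393] rect [ 658.8 -281.4] [57.5 58.7] 43.0 zmed 0.0389
(245, 230, 0.045) 546 [ 0.4355 -0.0443  0.0556] rect [435.2 -44.1] [ 51.9 208.6] 8.3 zmed 0.0555
(245, 230, 0.11) 36 [ 0.4346 -0.0431  0.1284] rect [435.  -43.2] [15.5 21.7] 5.9 zmed 0.1292
(245, 230, 0.004) 1125 [ 0.435  -0.0412  0.0082] rect [436.2 -42.3] [271.2 132.3] 89.5 zmed 0.0076
(140, 205, 0.008) 877 [0.502  0.3109 0.0134] rect [509.  307.7] [280.3 164.7] 89.5 zmed 0.0134
```

View pics/topc.png

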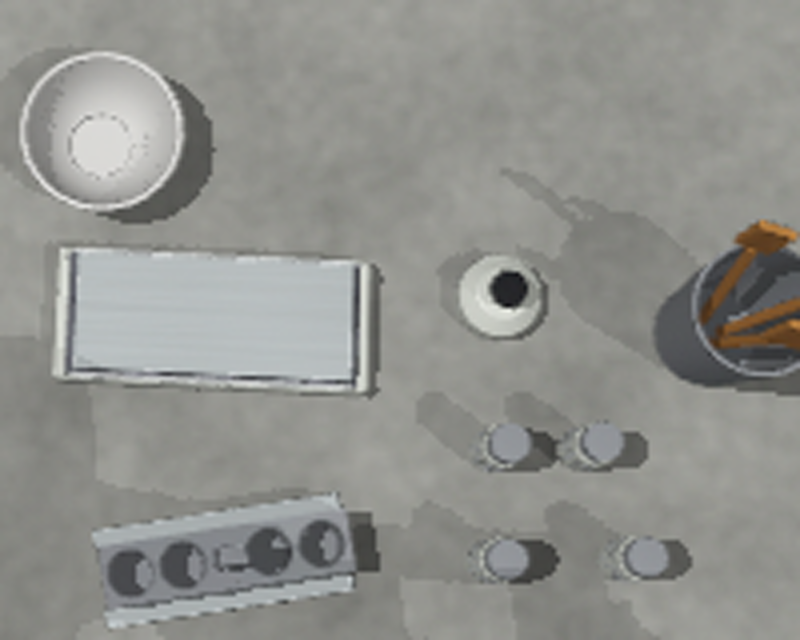

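Run:
```python
from h import *
im,d,W=world("top")
m=np.zeros(im.shape[:2],np.uint8)
g=im.astype(int).sum(2)/3
m[205:255,140:226]=((W[205:255,140:226,2]>.008)&(W[205:255,140:226,2]<.02)&(g[205:255,140:226]>165))*255
n,l,st,_=cv2.connectedComponentsWithStats(m,connectivity=8)
k=1+np.argmax(st[1:,4]); print(st[k])
p=W[l==k]; r=cv2.minAreaRect((p[:,:2]*1000).astype(np.float32)); print(len(p),r)
cv2.imwrite("pics/trm.png",np.hstack([cv2.resize(m[195:265,130:235],None,fx=4,fy=4),cv2.resize(im[195:265,130:235,1],None,fx=4,fy=4)])[:, :800])
```

```text
[145 223  73  16 221]
221 ((502.06488037109375, 311.1788330078125), (43.1319465637207, 247.7530059814453), 2.153371572494507)
```

View pics/trm.png

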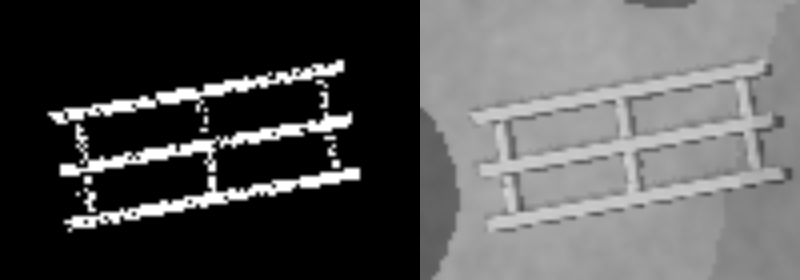

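Emit:
apply_moves --increments '[[[0.03,0.02,0,-8.5],[0.03,0.02,0,-8.5],[0.03,0.02,0,-8.5],[0.03,0.02,0,-8.5],[0,0,0,-8.5]]]' --fingers 1 --newtons 30

```text
t: 0.75
tcp_pos: [0.313, -0.615, 0.3021]
tool_rot: [0.87, 0.492, 0.001, -0.001]
force: [-0.4, 0.9, 0.1]
finger_gap: 1.0
```

The mask shows the trivet's three rails and cross-bars clearly. I'll fit its rectangle over all components and add a helper that gives the moves.

```bash
cat >> h.py <<'E'
def go(x,y,z,psi=None):
    s=manip.sense(); q=s["tool_rot"]; p=s["tcp_pos"]
    from scipy.spatial.transform import Rotation as R
    M=R.from_quat(q).as_matrix(); a=np.degrees(np.arctan2(M[1,0],M[0,0]))
    dv=M.T@(np.array([x,y,z])-p)
    print("t",round(s["t"],2),"tcp",p.round(4),"yaw",round(a,2),"tilt",round(float(np.degrees(np.arccos(-M[2,2]))),2),"F",s["force"].round(2),"gap",round(s["finger_gap"],3))
    sp=0 if psi is None else a-psi
    print("  tool delta",dv.round(4),"spin",round(sp,2), "|d|",np.linalg.norm(dv).round(3))
    # tool delta if the spin is done first
    a2=np.radians(a-sp); d=np.array([x,y,z])-p
    print("  after spin",np.round([np.cos(a2)*d[0]+np.sin(a2)*d[1],np.sin(a2)*d[0]-np.cos(a2)*d[1],-d[2]],4))
def rect(W,x0,y0,x1,y1,lo,hi):
    w=W[y0:y1,x0:x1].reshape(-1,3); p=w[(w[:,2]>lo)&(w[:,2]<hi)]
    if len(p)<4: return None
    r=cv2.minAreaRect((p[:,:2]*1000).astype(np.float32)); (a,b),an=r[1],r[2]
    if a>b: an-=90
    return len(p),np.round(r[0],1),np.round(r[1],1),"yaw",round((an+90)%180-90,2)
E
python3 - <<'E'
from h import *
W=np.load("top0.npy")
im,d,_=world("top")
go(.4315,-.380,.30,98)
m=np.zeros((384,512),bool); g=im.astype(int).sum(2)/3
m[205:255,140:226]=((W[...,2]>.008)&(W[...,2]<.02)&(g>165))[205:255,140:226]
n,l,st,_=cv2.connectedComponentsWithStats(m.astype(np.uint8),connectivity=8)
keep=np.isin(l,[i for i in range(1,n) if st[i,4]>5])
p=W[keep]; print(cv2.minAreaRect((p[:,:2]*1000).astype(np.float32)),p[:,:2].mean(0))
E
```

```text
t 0.8 tcp [ 0.3112 -0.6154  0.3019] yaw 59.16 tilt 0.19 F [-1.64 -0.32  0.57] gap 1.002
  tool delta [ 0.2638 -0.0174  0.0023] spin -38.84 |d| 0.264
  after spin [0.2164 0.1519 0.0019]
((501.673095703125, 312.1363220214844), (102.68505096435547, 253.93826293945312), 9.67436408996582) [0.50046132 0.31270127]
```

Emit:
apply_moves --increments '[[[0.045,0,0,-8.5],[0.044,0.008,0,-8.5],[0.042,0.012,0,-8.5],[0.04,0.018,0,-8.5],[0.04,0.02,0,-4.8]]]'

```text
t: 1.3
tcp_pos: [0.4193, -0.4242, 0.2999]
tool_rot: [0.66, 0.751, -0.002, -0.0]
force: [1.1, -0.7, -0.2]
finger_gap: 1.0
```

Run:
```python
from h import *
go(.4315,-.380,.20,98)
im,d,W=world("wrist")
cv2.imwrite("pics/w1.png",im[:,:,::-1])
m=(W[...,2]>.08)&(W[...,2]<.1)
n,l,st,_=cv2.connectedComponentsWithStats(m.astype(np.uint8))
for i in range(1,n):
    if st[i,4]>100:
        p=W[l==i]; print(st[i],cv2.minEnclosingCircle((p[:,:2]*1000).astype(np.float32)),p.mean(0).round(4))
```

```text
t 1.3 tcp [ 0.4193 -0.4242  0.2999] yaw 97.39 tilt 0.21 F [ 1.13 -0.73 -0.17] gap 1.0
  tool delta [0.0425 0.0181 0.0998] spin -0.61 |d| 0.11
  after spin [0.0421 0.0182 0.0999]
[274   0  40  28 872] ((431.5330810546875, -271.8489990234375), 16.375520706176758) [ 0.4317 -0.2773  0.0888]
[ 379    6   42   44 1400] ((525.4779052734375, -277.04888916015625), 16.557096481323242) [ 0.524  -0.2776  0.0886]
[ 359  100   39   36 1062] ((526.2384643554688, -353.255615234375), 16.554241180419922) [ 0.5246 -0.353   0.0888]
[258 120  34  35 931] ((432.25439453125, -383.99151611328125), 16.430522918701172) [ 0.4318 -0.3837  0.0892]
[393 195  74  75 927] ((611.207763671875, -462.38360595703125), 48.237518310546875) [ 0.5885 -0.4477  0.0903]
[481 216  21  24 289] ((663.7503051757812, -443.881103515625), 14.902425765991211) [ 0.6666 -0.4456  0.0908]
[458 225  22  15 169] ((646.6484375, -454.7064208984375), 6.00892972946167) [ 0.6445 -0.454   0.0904]
[471 244  27  28 420] ((671.0362548828125, -479.6994323730469), 13.089502334594727) [ 0.6721 -0.4802  0.0904]
[432 252  19  18 156] ((628.1544799804688, -490.6546325683594), 5.624515056610107) [ 0.6263 -0.4894  0.0903]
[422 274  34  15 342] ((628.0423583984375, -514.588134765625), 18.902328491210938) [ 0.6324 -0.5157  0.0904]
```

View pics/w1.png

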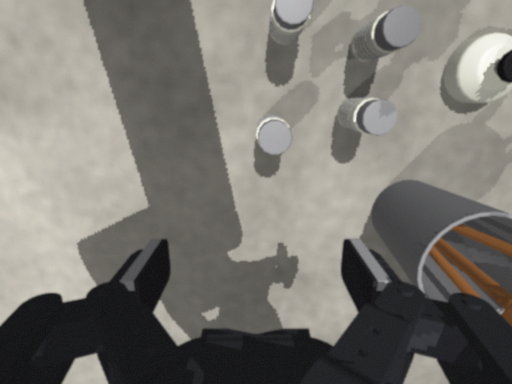

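Bottle4 stands at wrist pixel (274,136), about (0.432,-0.382). I move over it and descend.

Emit:
apply_moves --increments '[[[0.03,0.012,0,-0.6],[0.013,0.006,0.03,0],[0,0,0.03,0],[0,0,0.02,0]]]'

```text
t: 1.75
tcp_pos: [0.4345, -0.3687, 0.2224]
tool_rot: [0.657, 0.754, 0.0, 0.001]
force: [0.4, -0.9, -0.5]
finger_gap: 0.998
```

Run:
```python
from h import *
go(.4325,-.382,.129,98)
```

```text
t 1.75 tcp [ 0.4345 -0.3687  0.2224] yaw 97.88 tilt 0.15 F [ 0.4  -0.86 -0.52] gap 0.998
  tool delta [-0.0127 -0.004   0.0934] spin -0.12 |d| 0.094
  after spin [-0.0129 -0.0038  0.0934]
```

Emit:
apply_moves --increments '[[[-0.0125,-0.004,0.02,0],[0,0,0.03,0],[0,0,0.03,0],[0,0,0,0]]]'

```text
t: 2.15
tcp_pos: [0.4298, -0.3826, 0.138]
tool_rot: [0.662, 0.75, 0.0, -0.001]
force: [-0.1, 0.3, 0.1]
finger_gap: 0.998
```

Run:
```python
from h import *
go(.4325,-.382,.129,98)
```

```text
t 2.15 tcp [ 0.4298 -0.3826  0.138 ] yaw 97.14 tilt 0.07 F [-0.05  0.33  0.15] gap 0.998
  tool delta [0.0002 0.0027 0.009 ] spin -0.86 |d| 0.009
  after spin [0.0002 0.0027 0.009 ]
```

Emit:
apply_moves --increments '[[[0,0.0025,0.009,-0.8],[0,0,0,0]]]'

```text
t: 2.35
tcp_pos: [0.4322, -0.3834, 0.1295]
tool_rot: [0.657, 0.754, 0.0, -0.0]
force: [-0.9, 0.3, 0.3]
finger_gap: 0.997
```

Emit:
apply_moves --increments '[[[0,0,0,0],[0,0,0,0],[0,0,0,0],[0,0,0,0],[0,0,0,0]]]' --fingers 0.2 --newtons 30

```text
t: 2.85
tcp_pos: [0.4338, -0.3852, 0.1342]
tool_rot: [0.658, 0.753, -0.001, 0.004]
force: [0.4, 0.4, -1.5]
finger_gap: 0.398
```

Run:
```python
from h import *
go(.4325,-.382,.129,98)
```

```text
t 2.85 tcp [ 0.4338 -0.3852  0.1342] yaw 97.76 tilt 0.48 F [ 0.43  0.39 -1.46] gap 0.398
  tool delta [ 0.0034 -0.0009  0.0052] spin -0.24 |d| 0.006
  after spin [ 0.0034 -0.0008  0.0052]
```

Emit:
apply_moves --increments '[[[0,0,-0.03,0],[0,0,-0.05,0],[0,0,-0.05,0],[0,0,-0.04,0],[0,0,0,0]]]'

```text
t: 3.35
tcp_pos: [0.4327, -0.3835, 0.3085]
tool_rot: [0.658, 0.753, -0.0, 0.001]
force: [0.3, -1.1, -0.7]
finger_gap: 0.397
```

Run:
```python
from h import *
go(.4325,-.382,.129,98)
im,d,W=world("scene"); c=manip.camera_model("scene")
s=manip.sense(); p=c["R"]@(s["tcp_pos"]-[0,0,.08])+c["t"]; p=c["mtx"]@p/p[2]; print(p)
u,v=int(p[0]),int(p[1]); crop(im,max(u-50,0),v-40,u+80,v+60,5,"s2.png")
im,d,W=world("top"); print("carrier",rect(W,230,215,340,280,.045,.065),rect(W,230,215,340,280,.115,.14))
cv2.imwrite("pics/t2.png",im[:,:,::-1])
```

```text
t 3.35 tcp [ 0.4327 -0.3835  0.3085] yaw 97.74 tilt 0.16 F [ 0.34 -1.13 -0.71] gap 0.397
  tool delta [ 0.002  -0.0003  0.1795] spin -0.26 |d| 0.18
  after spin [ 0.0015 -0.      0.1795]
[102.31732202 183.81103743   1.        ]
carrier (548, array([435.3, -43.8]), array([ 52. , 208.2]), 'yaw', 8.31) (38, array([435.1, -44. ]), array([15.7, 22. ]), 'yaw', 15.36)
```

View pics/s2.png

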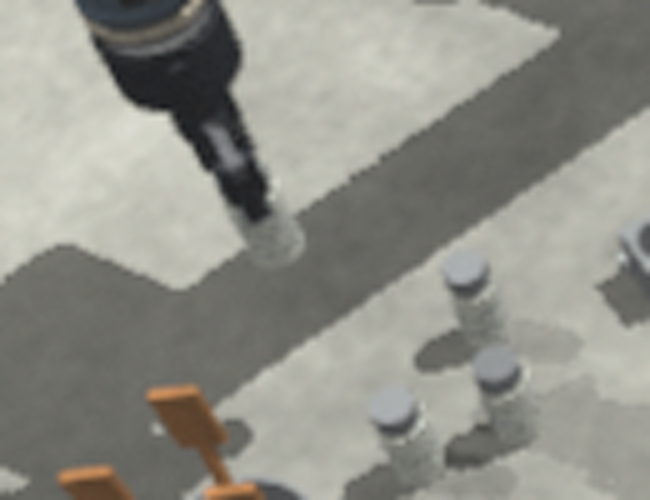

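View pics/t2.png

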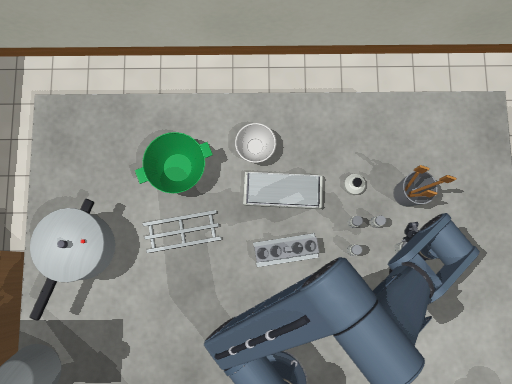

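The bottle hangs straight between the pads (scene crop (265,230)) and the carrier has not moved. I carry it to tube 4.

Emit:
apply_moves --increments '[[[0.05,0,0,-0.2],[0.05,0,0,0],[0.05,0,0,0],[0.05,0,0,0],[0.05,0,0,0]]]'

```text
t: 3.95
tcp_pos: [0.3939, -0.136, 0.2956]
tool_rot: [0.66, 0.751, 0.0, -0.011]
force: [0.9, 1.3, 0.1]
finger_gap: 0.395
```

Run:
```python
from h import *
go(.4237,.0334,.30,98.3)
```

```text
t 3.95 tcp [ 0.3939 -0.136   0.2956] yaw 97.32 tilt 1.29 F [0.9  1.29 0.09] gap 0.395
  tool delta [ 0.1643  0.0511 -0.0023] spin -0.98 |d| 0.172
  after spin [ 0.1634  0.054  -0.0044]
```

Emit:
apply_moves --increments '[[[0.045,0.02,0,-1],[0.045,0.02,0,0],[0.035,0.01,0,0],[0.01,0,0,0],[0,0,0,0]]]'

```text
t: 4.45
tcp_pos: [0.4148, 0.0146, 0.2886]
tool_rot: [0.652, 0.758, -0.004, -0.024]
force: [0.2, -0.3, -0.4]
finger_gap: 0.398
```

Run:
```python
from h import *
go(.4237,.0334,.22,98.3)
```

```text
t 4.45 tcp [0.4148 0.0146 0.2886] yaw 98.6 tilt 2.82 F [ 0.23 -0.3  -0.39] gap 0.398
  tool delta [0.0152 0.0142 0.0686] spin 0.3 |d| 0.072
  after spin [0.0174 0.0115 0.0686]
```

Emit:
apply_moves --increments '[[[0,0,0,0],[0,0,0,0]]]'

```text
t: 4.65
tcp_pos: [0.4139, 0.0133, 0.287]
tool_rot: [0.652, 0.758, -0.006, -0.026]
force: [0.0, -0.1, -1.1]
finger_gap: 0.4
```

Run:
```python
from h import *
go(.4237,.0334,.22,98.3); print(manip.sense()["qd"].round(3), manip.sense()["q"].round(3))
```

```text
t 4.65 tcp [0.4139 0.0133 0.287 ] yaw 98.56 tilt 3.02 F [ 0.01 -0.15 -1.1 ] gap 0.4
  tool delta [0.0162 0.0155 0.0669] spin 0.26 |d| 0.071
  after spin [0.0184 0.0126 0.067 ]
[-0.018  0.011  0.006 -0.008 -0.007 -0.005] [-0.247  0.287  1.932  0.016  0.974 -0.406]
```

Tool tilt has drifted to 3° after the fast inward move. I test whether a fast outward move undoes it.

Emit:
apply_moves --increments '[[[0,0.05,0,0],[0,0.05,0,0],[0,0,0,0]]]'

```text
t: 4.95
tcp_pos: [0.512, 0.0242, 0.2799]
tool_rot: [0.655, 0.755, -0.008, -0.029]
force: [0.8, 0.6, -0.6]
finger_gap: 0.396
```

Run:
```python
from h import *
go(.4237,.0334,.22,98.3); q=manip.sense()["q"]; print(manip.sense()["qd"].round(3), q.round(3), q[1]+q[2]+q[4]-np.pi)
```

```text
t 4.95 tcp [0.512  0.0242 0.2799] yaw 98.05 tilt 3.4 F [ 0.81  0.63 -0.6 ] gap 0.396
  tool delta [ 0.0195 -0.0831  0.0648] spin -0.25 |d| 0.107
  after spin [ 0.0218 -0.0861  0.0599]
[-0.042 -0.041  0.107 -0.029  0.059 -0.008] [-0.178  0.426  1.71   0.018  1.063 -0.329] 0.057213275394103036
```

Emit:
apply_moves --increments '[[[0,0,-0.05,0],[0,0,-0.05,0],[0,0,0,0]]]'

```text
t: 5.25
tcp_pos: [0.518, 0.0166, 0.3788]
tool_rot: [0.658, 0.753, -0.01, -0.032]
force: [0.7, -0.1, -0.9]
finger_gap: 0.396
```

Run:
```python
from h import *
go(.4237,.0334,.22,98.3); q=manip.sense()["q"]; print(manip.sense()["qd"].round(3), q.round(3), q[1]+q[2]+q[4]-np.pi)
```

```text
t 5.25 tcp [0.518  0.0166 0.3788] yaw 97.67 tilt 3.88 F [ 0.7  -0.11 -0.92] gap 0.396
  tool delta [ 0.0237 -0.0817  0.1647] spin -0.63 |d| 0.185
  after spin [ 0.0302 -0.0908  0.1588]
[-0.032  0.062  0.1   -0.007 -0.031 -0.004] [-0.19   0.318  1.57   0.015  1.32  -0.329] 0.06619625674764418
```

Emit:
apply_moves --increments '[[[0,0,0.04,0],[0,0,0.04,0],[0,0,0,0]]]'

```text
t: 5.55
tcp_pos: [0.5133, 0.014, 0.299]
tool_rot: [0.66, 0.751, -0.009, -0.029]
force: [-0.5, 0.1, -0.9]
finger_gap: 0.393
```

Run:
```python
from h import *
go(.4237,.0334,.22,98.3); q=manip.sense()["q"]; print(manip.sense()["qd"].round(3), q.round(3), q[1]+q[2]+q[4]-np.pi)
```

```text
t 5.55 tcp [0.5133 0.014  0.299 ] yaw 97.3 tilt 3.46 F [-0.54  0.13 -0.86] gap 0.393
  tool delta [ 0.0282 -0.0822  0.0843] spin -1.0 |d| 0.121
  after spin [ 0.0321 -0.0859  0.079 ]
[-0.024 -0.059 -0.067 -0.002  0.023 -0.003] [-0.197  0.401  1.686  0.015  1.113 -0.332] 0.05896426300405988
```

Emit:
apply_moves --increments '[[[-0.05,0,0,0],[-0.05,0,0,0],[-0.05,0,0,0],[0,0,0,0]]]'

```text
t: 5.95
tcp_pos: [0.5318, -0.1401, 0.2956]
tool_rot: [0.66, 0.751, -0.01, -0.029]
force: [1.1, -0.2, -0.1]
finger_gap: 0.396
```

Run:
```python
from h import *
go(.4237,.0334,.22,98.3); q=manip.sense()["q"]; print(manip.sense()["qd"].round(3), q.round(3), q[1]+q[2]+q[4]-np.pi)
```

```text
t 5.95 tcp [ 0.5318 -0.1401  0.2956] yaw 97.33 tilt 3.52 F [ 1.11 -0.24 -0.14] gap 0.396
  tool delta [ 0.1834 -0.0807  0.0857] spin -0.97 |d| 0.218
  after spin [ 0.1872 -0.082   0.0756]
[ 0.036 -0.033  0.049  0.07   0.064  0.006] [-0.459  0.455  1.598 -0.004  1.149 -0.586] 0.06125803796854434
```

Emit:
apply_moves --increments '[[[0.01,0,0,0],[0.02,0,0,0],[0.02,0,0,0],[0.02,0,0,0],[0.02,0,0,0]]]'

```text
t: 6.45
tcp_pos: [0.5184, -0.0489, 0.3014]
tool_rot: [0.663, 0.748, -0.009, -0.029]
force: [0.3, 0.4, -0.5]
finger_gap: 0.393
```

Run:
```python
from h import *
go(.4237,.0334,.22,98.3); q=manip.sense()["q"]; print(manip.sense()["qd"].round(3), q.round(3), q[1]+q[2]+q[4]-np.pi)
```

```text
t 6.45 tcp [ 0.5184 -0.0489  0.3014] yaw 96.8 tilt 3.54 F [ 0.27  0.37 -0.51] gap 0.393
  tool delta [ 0.0903 -0.0797  0.0887] spin -1.5 |d| 0.15
  after spin [ 0.0952 -0.0818  0.0814]
[ 0.375 -0.094  0.125  0.031 -0.03   0.352] [-0.312  0.409  1.664  0.008  1.13  -0.435] 0.06132180672505738
```

Emit:
apply_moves --increments '[[[0,-0.04,0,0],[0,-0.04,0,0],[0,0,0,0]]]'

```text
t: 6.75
tcp_pos: [0.434, -0.0507, 0.3068]
tool_rot: [0.66, 0.751, -0.009, -0.031]
force: [-0.2, 0.9, -1.0]
finger_gap: 0.398
```

Run:
```python
from h import *
go(.4237,.0334,.22,98.3); q=manip.sense()["q"]; print(manip.sense()["qd"].round(3), q.round(3), q[1]+q[2]+q[4]-np.pi)
```

```text
t 6.75 tcp [ 0.434  -0.0507  0.3068] yaw 97.37 tilt 3.71 F [-0.23  0.88 -1.03] gap 0.398
  tool delta [0.0816 0.0055 0.0896] spin -0.93 |d| 0.121
  after spin [0.0847 0.002  0.0868]
[ 0.043  0.011 -0.079  0.025 -0.047  0.016] [-0.376  0.29   1.85   0.005  1.066 -0.508] 0.06463249510074043
```

Emit:
apply_moves --increments '[[[0,0.0,0.04,0],[0,0.0,0.02,0],[0,0,0,0],[0,0,0,0]]]'

```text
t: 7.15
tcp_pos: [0.4321, -0.0461, 0.255]
tool_rot: [0.658, 0.753, -0.007, -0.024]
force: [0.5, 0.0, -1.5]
finger_gap: 0.394
```

Run:
```python
from h import *
go(.4237,.0334,.22,98.3); q=manip.sense()["q"]; print(manip.sense()["qd"].round(3), q.round(3), q[1]+q[2]+q[4]-np.pi)
```

```text
t 7.15 tcp [ 0.4321 -0.0461  0.255 ] yaw 97.68 tilt 2.91 F [ 0.53  0.02 -1.46] gap 0.394
  tool delta [0.0789 0.0039 0.037 ] spin -0.62 |d| 0.087
  after spin [0.0799 0.0032 0.035 ]
[ 0.018 -0.01  -0.002 -0.001  0.006  0.006] [-0.367  0.368  1.922  0.005  0.902 -0.505] 0.05059278808211998
```

Emit:
apply_moves --increments '[[[0,0,-0.015,0],[0,0,-0.015,0],[0,0,-0.015,0],[0,0,-0.015,0],[0,0,0,0]]]'

```text
t: 7.65
tcp_pos: [0.4354, -0.0435, 0.3183]
tool_rot: [0.656, 0.754, -0.006, -0.024]
force: [0.3, -0.5, -0.4]
finger_gap: 0.399
```

Run:
```python
from h import *
go(.4237,.0334,.22,98.3); q=manip.sense()["q"]; print(manip.sense()["qd"].round(3), q.round(3), q[1]+q[2]+q[4]-np.pi)
im,d,W=world("top"); print("carrier",rect(W,230,215,340,280,.045,.065),rect(W,230,215,340,280,.115,.14))
cv2.imwrite("pics/t3.png",im[:,:,::-1])
im,d,W=world("scene"); crop(im,130,110,260,250,5,"s3.png")
```

```text
t 7.65 tcp [ 0.4354 -0.0435  0.3183] yaw 97.88 tilt 2.85 F [ 0.34 -0.52 -0.37] gap 0.399
  tool delta [0.0749 0.003  0.1004] spin -0.42 |d| 0.125
  after spin [ 0.0778 -0.0005  0.0983]
[ 0.012  0.016  0.03   0.005 -0.007  0.003] [-0.359  0.269  1.841  0.007  1.081 -0.501] 0.049315042314858726
carrier (178, array([427.7,   8.3]), array([ 52.1, 102.7]), 'yaw', 8.22) None
```

View pics/s3.png

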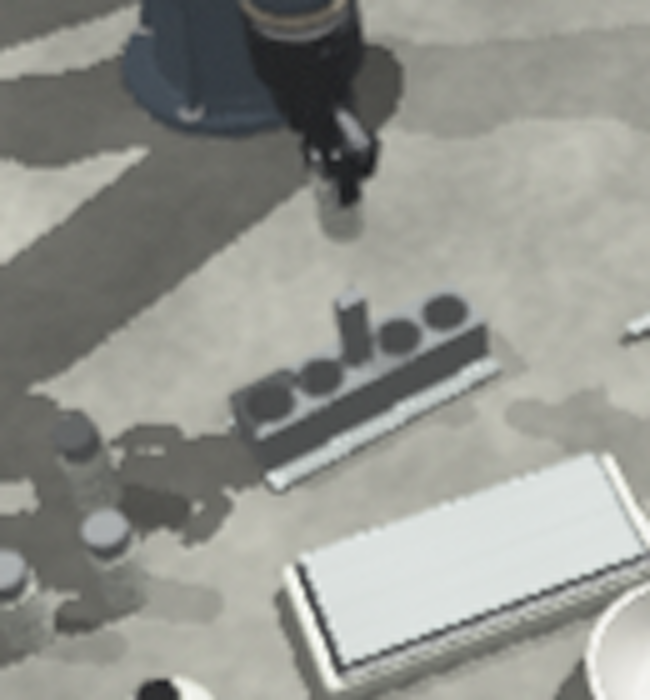

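Slow rises keep the tilt while fast descents reduce it. I move to clear ground beyond the carrier and use this to level the tool.

Emit:
apply_moves --increments '[[[0.03,0,0,0],[0.035,0.005,0,0],[0.035,0.01,0,0],[0.035,0.01,0,0],[0.02,0.01,0,0]]]'

```text
t: 8.25
tcp_pos: [0.446, 0.1184, 0.3152]
tool_rot: [0.659, 0.751, -0.009, -0.029]
force: [0.9, -0.4, -0.6]
finger_gap: 0.397
```

Emit:
apply_moves --increments '[[[0,0,0,0],[0,0,0.05,0],[0,0,0.05,0],[0,0,0,0]]]'

```text
t: 8.65
tcp_pos: [0.4408, 0.1233, 0.2123]
tool_rot: [0.657, 0.754, -0.009, -0.029]
force: [-1.1, 0.7, -0.7]
finger_gap: 0.395
```

Run:
```python
from h import *
go(.4237,.0334,.22,98.3); q=manip.sense()["q"]; print(manip.sense()["qd"].round(3), q.round(3), q[1]+q[2]+q[4]-np.pi)
```

```text
t 8.65 tcp [0.4408 0.1233 0.2123] yaw 97.8 tilt 3.51 F [-1.13  0.74 -0.69] gap 0.395
  tool delta [-0.0864 -0.0296 -0.0089] spin -0.5 |d| 0.092
  after spin [-0.0865 -0.0299 -0.0077]
[-0.004 -0.097 -0.054 -0.004  0.042 -0.002] [ 0.015  0.472  1.908  0.034  0.819 -0.146] 0.056187624951512305
```

```bash
cat >> h.py <<'E'
def st():
    s=manip.sense(); q=s["q"]; print("t",round(s["t"],2),"pitch_deg",np.degrees(q[1]+q[2]+q[4]-np.pi).round(2),"q4",q[3].round(4),"qd",s["qd"].round(3),s["tcp_pos"].round(4))
E
python3 - <<'E'
from h import *
st()
manip.snapshot("top"); st()
manip.snapshot("top"); st()
E
```

```text
t 8.65 pitch_deg 3.22 q4 0.0344 qd [-0.004 -0.097 -0.054 -0.004  0.042 -0.002] [0.4408 0.1233 0.2123]
t 8.7 pitch_deg 2.89 q4 0.0344 qd [-0.002 -0.083 -0.067  0.002  0.027  0.002] [0.4426 0.1233 0.2149]
t 8.75 pitch_deg 2.55 q4 0.0346 qd [-0.    -0.062 -0.046  0.001 -0.001  0.003] [0.4444 0.1233 0.2171]
```

Emit:
apply_moves --increments '[[[0,0,-0.05,0]]]'

```text
t: 8.85
tcp_pos: [0.4442, 0.1214, 0.264]
tool_rot: [0.657, 0.753, -0.01, -0.03]
force: [0.5, 0.0, -0.8]
finger_gap: 0.397
```

Run:
```python
from h import *
st()
for i in range(4): manip.snapshot("top"); st()
```

```text
t 8.85 pitch_deg 3.31 q4 0.0304 qd [-0.036 -0.953 -0.617 -0.043  1.458  0.029] [0.4442 0.1214 0.264 ]
t 8.9 pitch_deg 2.04 q4 0.0302 qd [ 0.005 -0.017 -0.038  0.017 -0.25  -0.006] [0.4497 0.1217 0.2742]
t 8.95 pitch_deg 1.72 q4 0.0305 qd [-0.002  0.031  0.058  0.001 -0.082 -0.002] [0.4507 0.1217 0.2733]
t 9.0 pitch_deg 1.87 q4 0.0305 qd [-0.001  0.033  0.062  0.001 -0.019 -0.   ] [0.4495 0.1217 0.2718]
t 9.05 pitch_deg 2.08 q4 0.0306 qd [ 0.002  0.034  0.045  0.001 -0.005  0.001] [0.4481 0.1217 0.2704]
```

Emit:
apply_moves --increments '[[[0,0,0.05,0]]]'

```text
t: 9.15
tcp_pos: [0.4511, 0.1228, 0.2258]
tool_rot: [0.657, 0.753, 0.004, -0.015]
force: [2.6, 0.3, -2.1]
finger_gap: 0.395
```

Run:
```python
from h import *
st()
for i in range(4): manip.snapshot("top"); st()
```

```text
t 9.15 pitch_deg 1.02 q4 0.0344 qd [ 0.017  0.877  0.568  0.034 -1.439 -0.032] [0.4511 0.1228 0.2258]
t 9.2 pitch_deg 2.33 q4 0.0344 qd [-0.    -0.018  0.052 -0.012  0.272  0.006] [0.4448 0.1226 0.2162]
t 9.25 pitch_deg 2.67 q4 0.0341 qd [ 0.003 -0.064 -0.038 -0.     0.093  0.003] [0.4431 0.1226 0.2176]
t 9.3 pitch_deg 2.5 q4 0.0342 qd [ 0.003 -0.048 -0.044  0.002  0.01   0.002] [0.4441 0.1228 0.2193]
t 9.35 pitch_deg 2.26 q4 0.0342 qd [ 0.002 -0.032 -0.032  0.    -0.01  -0.001] [0.4454 0.1228 0.2206]
```

Holding the last target settles the arm; a fast down row followed by a freeze row catches the lower pitch. I use that.

Emit:
apply_moves --increments '[[[0,0,-0.012,0],[0,0,-0.012,0],[0,0,-0.012,0],[0,0,-0.012,0],[0,0,-0.012,0]]]'

```text
t: 9.85
tcp_pos: [0.4482, 0.121, 0.291]
tool_rot: [0.657, 0.753, -0.001, -0.02]
force: [-0.5, -0.6, -0.8]
finger_gap: 0.392
```

Run:
```python
from h import *
st()
for i in range(3): manip.snapshot("top"); st()
```

```text
t 9.85 pitch_deg 1.79 q4 0.0294 qd [-0.008 -0.23  -0.166 -0.007  0.367  0.006] [0.4482 0.121  0.291 ]
t 9.9 pitch_deg 1.51 q4 0.0294 qd [ 0.002  0.026  0.007  0.004 -0.084  0.   ] [0.4495 0.1211 0.293 ]
t 9.95 pitch_deg 1.53 q4 0.0295 qd [-0.001  0.038  0.038  0.003 -0.032  0.   ] [0.4494 0.1211 0.2918]
t 10.0 pitch_deg 1.67 q4 0.0295 qd [-0.     0.034  0.032  0.001 -0.011  0.   ] [0.4487 0.1211 0.2906]
```

Emit:
apply_moves --increments '[[[0,0,0.05,0],[0,0,0,0]]]'

```text
t: 10.2
tcp_pos: [0.4479, 0.1223, 0.2407]
tool_rot: [0.657, 0.753, 0.001, -0.018]
force: [-0.3, 0.2, 0.1]
finger_gap: 0.398
```

Run:
```python
from h import *
st()
for i in range(5): manip.snapshot("top"); st()
```

```text
t 10.2 pitch_deg 1.51 q4 0.0327 qd [ 0.004 -0.164 -0.13   0.002  0.047  0.001] [0.4479 0.1223 0.2407]
t 10.25 pitch_deg 1.01 q4 0.0328 qd [ 0.002 -0.062 -0.065  0.     0.007 -0.   ] [0.4506 0.1224 0.244 ]
t 10.3 pitch_deg 0.75 q4 0.0328 qd [ 0.002 -0.04  -0.027  0.002 -0.002  0.   ] [0.4519 0.1224 0.2456]
t 10.35 pitch_deg 0.59 q4 0.0328 qd [ 0.001 -0.024 -0.011 -0.    -0.005 -0.002] [0.4525 0.1224 0.2465]
t 10.4 pitch_deg 0.51 q4 0.0328 qd [ 0.001 -0.013  0.    -0.001 -0.004 -0.001] [0.4527 0.1225 0.247 ]
t 10.45 pitch_deg 0.47 q4 0.0328 qd [ 0.001 -0.006  0.005  0.    -0.007  0.002] [0.4527 0.1225 0.2472]
```

Emit:
apply_moves --increments '[[[-0.05,0,0,0],[0,0,0,0]]]'

```text
t: 10.65
tcp_pos: [0.4617, 0.0724, 0.2496]
tool_rot: [0.656, 0.755, 0.009, -0.008]
force: [0.3, 0.8, 0.1]
finger_gap: 0.396
```

Run:
```python
from h import *
st()
for i in range(5): manip.snapshot("top"); st()
go(.4237,.0334,.22,98.3)
```

```text
t 10.65 pitch_deg 0.11 q4 0.0313 qd [ 0.135 -0.043  0.011  0.088  0.045  0.032] [0.4617 0.0724 0.2496]
t 10.7 pitch_deg 0.21 q4 0.034 qd [0.048 0.001 0.026 0.015 0.011 0.02 ] [0.4606 0.0747 0.2497]
t 10.75 pitch_deg 0.29 q4 0.0342 qd [ 0.035  0.007  0.017  0.    -0.001  0.004] [0.4599 0.0757 0.2494]
t 10.8 pitch_deg 0.35 q4 0.0342 qd [ 0.026  0.009  0.01  -0.002 -0.003 -0.003] [0.4594 0.0764 0.249 ]
t 10.85 pitch_deg 0.39 q4 0.0341 qd [ 0.016  0.007  0.006 -0.004 -0.004 -0.003] [0.4591 0.0769 0.2487]
t 10.9 pitch_deg 0.42 q4 0.034 qd [ 0.009  0.009  0.004 -0.001 -0.004 -0.002] [0.4589 0.0772 0.2484]
t 10.9 tcp [0.4589 0.0772 0.2484] yaw 98.33 tilt 1.54 F [ 0.46 -0.34 -0.75] gap 0.396
  tool delta [-0.0389 -0.0412  0.0274] spin 0.03 |d| 0.063
  after spin [-0.0382 -0.0412  0.0284]
```

Emit:
apply_moves --increments '[[[-0.013,-0.014,0,0],[-0.013,-0.014,0,0],[-0.013,-0.013,0,0]]]'

```text
t: 11.2
tcp_pos: [0.4242, 0.0354, 0.2483]
tool_rot: [0.65, 0.759, 0.01, -0.009]
force: [0.3, -0.6, -0.3]
finger_gap: 0.401
```

Run:
```python
from h import *
for i in range(4): im,d,W=world("top")
st()
go(.4237,.0334,.22,98.3)
print("carrier",rect(W,230,215,340,280,.045,.065))
im,d,W=world("scene"); crop(im,130,110,260,250,5,"s4.png")
im,d,W=world("wrist"); cv2.imwrite("pics/w4.png",im[:,:,::-1])
```

```text
t 11.4 pitch_deg 0.35 q4 0.0356 qd [ 0.007  0.007 -0.02   0.    -0.003 -0.002] [0.425  0.0353 0.2484]
t 11.4 tcp [0.425  0.0353 0.2484] yaw 98.71 tilt 1.53 F [ 0.28  0.74 -0.08] gap 0.398
  tool delta [-0.0025 -0.0017  0.0283] spin 0.41 |d| 0.028
  after spin [-0.0017 -0.0015  0.0284]
carrier (191, array([ 444.1, -104.5]), array([52.1, 84.8]), 'yaw', 8.02)
```

View pics/s4.png

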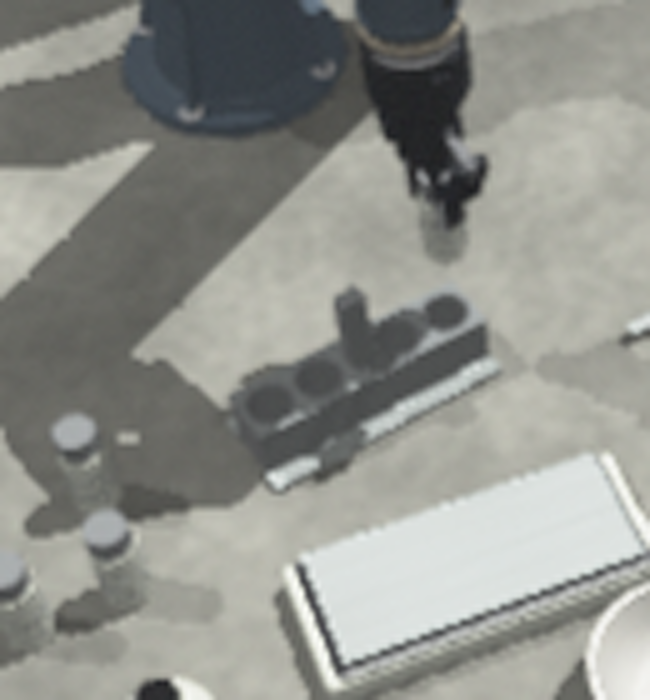

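View pics/w4.png

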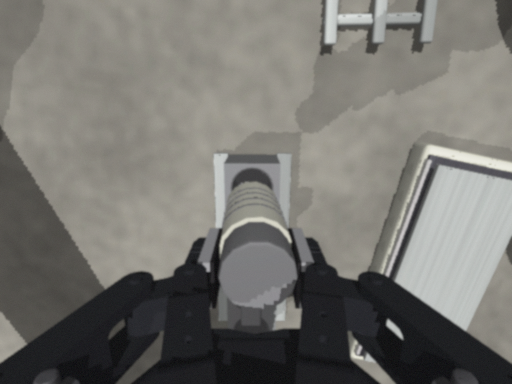

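The wrist view shows the bottle from cap (255,270) down to foot (258,183), with the tube 4 mouth just behind the foot. I check the bottle in the hand through wrist depth.

Run:
```python
from h import *
from scipy.spatial.transform import Rotation as R
im,d,W=world("wrist"); st(); s=manip.sense(); M=R.from_quat(s["tool_rot"]).as_matrix()
T=(W-s["tcp_pos"])@M
for v in range(160,310,8):
    row=T[v,215:300]; dz=row[:,2]
    # bottle points: tool y within 20mm and z between .03 and .15
    m=(abs(row[:,1])<.022)&(dz>.02)&(dz<.15)
    if m.sum()>3: p=row[m]; print(v,m.sum(),"x",p[:,0].min().round(4),p[:,0].max().round(4),"y",p[:,1].min().round(4),p[:,1].max().round(4),"z",p[:,2].min().round(4),p[:,2].max().round(4), np.median(d[v,215:300][m]).round(3))
```

```text
t 11.55 pitch_deg 0.34 q4 0.0355 qd [-0.001  0.003  0.     0.001 -0.002 -0.002] [0.4254 0.0353 0.2483]
184 21 x 0.0192 0.0211 y -0.0088 0.0045 z 0.1127 0.1194 0.191
192 42 x 0.014 0.0217 y -0.0156 0.0119 z 0.0939 0.118 0.178
200 50 x 0.0117 0.0214 y -0.0175 0.0135 z 0.0804 0.1084 0.162
208 56 x 0.0089 0.0215 y -0.0188 0.0146 z 0.0679 0.1013 0.151
216 59 x 0.0078 0.0217 y -0.0184 0.0155 z 0.0569 0.0908 0.141
224 65 x 0.0064 0.0203 y -0.0187 0.0163 z 0.0511 0.0824 0.136
232 85 x 0.0093 0.0205 y -0.02 0.0218 z 0.0424 0.066 0.13
240 85 x 0.0095 0.0205 y -0.0189 0.0204 z 0.035 0.0568 0.121
248 85 x 0.0054 0.0183 y -0.0179 0.0194 z 0.0327 0.0565 0.116
256 85 x 0.002 0.0149 y -0.017 0.0184 z 0.0325 0.055 0.116
264 85 x 0.0004 0.0114 y -0.017 0.0175 z 0.0325 0.0505 0.117
272 84 x -0.0014 0.0077 y -0.0169 0.0178 z 0.0326 0.0467 0.118
280 85 x -0.0051 0.0045 y -0.017 0.0179 z 0.032 0.046 0.119
288 83 x -0.0104 0.0004 y -0.0169 0.0182 z 0.0325 0.0475 0.12
296 71 x -0.0095 -0.0033 y -0.0169 0.0182 z 0.0323 0.0405 0.121
304 52 x -0.0109 -0.0075 y -0.017 0.0187 z 0.0327 0.0369 0.122
```

Run:
```python
from h import *
from scipy.spatial.transform import Rotation as R
im,d,W=world("wrist"); s=manip.sense(); M=R.from_quat(s["tool_rot"]).as_matrix()
sub=W[140:200,200:310].reshape(-1,3); p=sub[(sub[:,2]>.047)&(sub[:,2]<.063)]
y=np.radians(8.3); ex=np.array([np.cos(y),np.sin(y)]); ey=np.array([-np.sin(y),np.cos(y)])
a=p[:,:2]@ex; b=p[:,:2]@ey
print(len(p),"x",a.min(),a.max(),"ymax",np.percentile(b,99.5), b.max(), np.median(p[:,2]))
# side edges slope
for lo in np.arange(b.max()-.03,b.max(),.006):
    m=(b>=lo)&(b<lo+.006); print(lo.round(3),a[m].min().round(4),a[m].max().round(4))
c=ex*(a.min()+a.max())/2+ey*(b.max()-.104); print("carrier centre est",c)
t4=c+ey*.08; print("tube4",t4)
bb=s["tcp_pos"]+M@np.array([.0037,-.0015,.1225]); print("bottle bottom",bb, "delta tool", M.T@(np.array([t4[0],t4[1],bb[2]])-bb))
t4t=np.array([.4353,-.0440])+ey*.08; print("tube4 by top cam",t4t)
```

```text
983 x 0.3974964033940761 0.449497710903464 ymax -0.003861046465029621 -0.0038140080930622166 0.054279036473765085
-0.034 0.3982 0.4492
-0.028 0.3983 0.449
-0.022 0.3976 0.4488
-0.016 0.3975 0.4495
-0.01 0.3976 0.4493
carrier centre est [ 0.43462488 -0.04555032]
tube4 [0.42307638 0.03361175]
bottle bottom [0.42321858 0.04197122 0.12584264] delta tool [-0.0082375  -0.00141272 -0.00022089]
tube4 by top cam [0.4237515  0.03516206]
```

Emit:
apply_moves --increments '[[[-0.0075,-0.001,0,0.4],[0,0,0.012,0],[0,0,0.015,0],[0,0,0.015,0]]]'

```text
t: 12.0
tcp_pos: [0.4288, 0.0281, 0.2067]
tool_rot: [0.653, 0.757, 0.012, -0.005]
force: [0.2, 0.0, -0.1]
finger_gap: 0.399
```

```bash
cat >> h.py <<'E'
def bot(tx,ty,off=(.0037,-.0015,.1225)):
    from scipy.spatial.transform import Rotation as R
    s=manip.sense(); M=R.from_quat(s["tool_rot"]).as_matrix(); b=s["tcp_pos"]+M@np.array(off)
    print("bottom",b.round(4),"tool d to mouth axis",(M.T@np.array([tx-b[0],ty-b[1],0])).round(4),"tilt",np.degrees(np.arccos(-M[2,2])).round(2),"F",s["force"].round(2),s["t"])
E
python3 - <<'E'
from h import *
for i in range(3): im,d,W=world("wrist")
st(); bot(.4234,.0343)
cv2.imwrite("pics/w5.png",im[:,:,::-1])
E
```

```text
t 12.15 pitch_deg 0.13 q4 0.04 qd [ 0.001 -0.026 -0.014  0.     0.007  0.001] [0.4279 0.0283 0.2064]
bottom [0.4263 0.0349 0.084 ] tool d to mouth axis [-0.0001 -0.0029 -0.    ] tilt 1.46 F [ 0.49  0.16 -0.91] 12.15
```

View pics/w5.png

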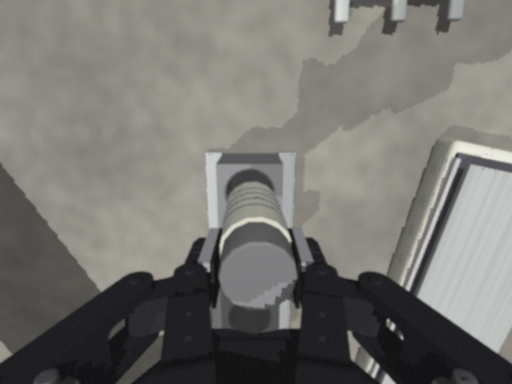

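Emit:
apply_moves --increments '[[[0,-0.003,0.003,0],[0,0,0.01,0],[0,0,0.01,0]]]'

```text
t: 12.45
tcp_pos: [0.4267, 0.0279, 0.1844]
tool_rot: [0.653, 0.757, 0.012, -0.004]
force: [-0.6, 0.3, -1.2]
finger_gap: 0.399
```

Run:
```python
from h import *
for i in range(3): im,d,W=world("wrist")
st(); bot(.4234,.0343)
cv2.imwrite("pics/w6.png",im[:,:,::-1])
```

```text
t 12.6 pitch_deg -0.07 q4 0.0438 qd [ 0.    -0.014 -0.008 -0.     0.006  0.   ] [0.426  0.028  0.1841]
bottom [0.4248 0.0345 0.0617] tool d to mouth axis [ 0.     -0.0015 -0.    ] tilt 1.46 F [-0.53 -0.1  -0.89] 12.6
```

View pics/w6.png

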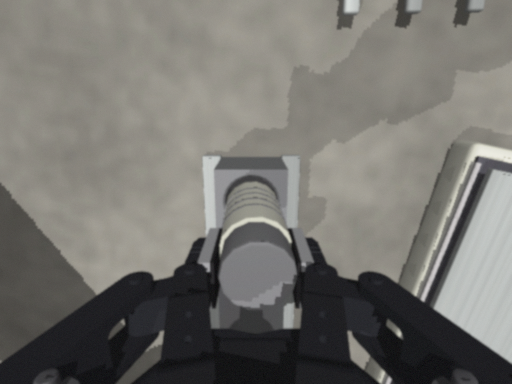

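Emit:
apply_moves --increments '[[[0,-0.0015,0.006,0],[0,0,0.006,0],[0,0,0.006,0]]]'

```text
t: 12.9
tcp_pos: [0.4254, 0.0281, 0.1661]
tool_rot: [0.653, 0.757, 0.012, -0.004]
force: [-0.3, 0.7, -0.8]
finger_gap: 0.399
```

Run:
```python
from h import *
for i in range(2): im,d,W=world("wrist")
st(); bot(.4234,.0343)
cv2.imwrite("pics/w7.png",im[:,:,::-1])
```

```text
t 13.0 pitch_deg -0.14 q4 0.0479 qd [ 0.002 -0.012 -0.007 -0.001  0.015  0.001] [0.425  0.0282 0.1657]
bottom [0.424  0.0346 0.0433] tool d to mouth axis [-0.0002 -0.0006 -0.    ] tilt 1.47 F [ 0.15  0.93 -0.21] 13.0
```

View pics/w7.png

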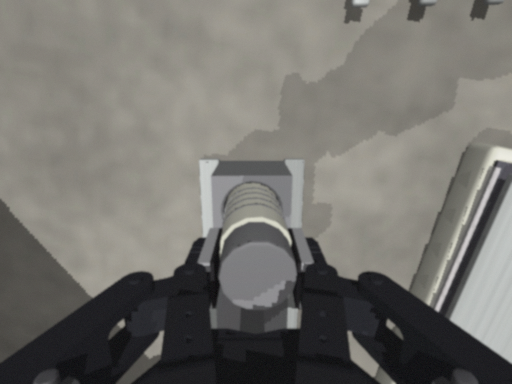

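The foot is inside tube 4, 12 mm deep and with no force. I go on down.

Emit:
apply_moves --increments '[[[0,0,0.008,0],[0,0,0.008,0],[0,0,0.008,0],[0,0,0.006,0]]]'

```text
t: 13.4
tcp_pos: [0.4247, 0.029, 0.1337]
tool_rot: [0.653, 0.757, 0.012, -0.005]
force: [-0.2, -1.6, 0.5]
finger_gap: 0.4
```

Run:
```python
from h import *
for i in range(2): im,d,W=world("wrist")
st(); bot(.4234,.0343)
```

```text
t 13.5 pitch_deg -0.05 q4 0.0556 qd [ 0.002 -0.02  -0.004 -0.002  0.023  0.004] [0.4247 0.029  0.1335]
bottom [0.4235 0.0354 0.0111] tool d to mouth axis [-0.0011 -0.0003 -0.    ] tilt 1.44 F [-0.54 -0.88 -1.24] 13.5
```

Emit:
apply_moves --increments '[[[-0.001,0,0.004,0],[0,0,0.002,0]]]'

```text
t: 13.7
tcp_pos: [0.4242, 0.0284, 0.1296]
tool_rot: [0.653, 0.757, 0.012, -0.006]
force: [-6.1, -0.2, 48.3]
finger_gap: 0.397
```

Run:
```python
from h import *
st(); bot(.4234,.0343)
```

```text
t 13.7 pitch_deg -0.03 q4 0.058 qd [ 0.004  0.003  0.012  0.007 -0.026 -0.006] [0.4242 0.0284 0.1296]
bottom [0.423  0.0349 0.0072] tool d to mouth axis [-0.0006  0.0003 -0.    ] tilt 1.47 F [-6.15 -0.22 48.31] 13.7
```

Seated: the foot is at 7.2 mm and the force jumped to 48 N. I release and rise.

Emit:
apply_moves --increments '[[[0,0,-0.001,0],[0,0,0,0],[0,0,0,0],[0,0,0,0]]]' --fingers 1

```text
t: 14.1
tcp_pos: [0.4259, 0.028, 0.132]
tool_rot: [0.653, 0.757, 0.013, -0.003]
force: [-0.3, 0.1, -0.2]
finger_gap: 0.999
```

Emit:
apply_moves --increments '[[[0,0,-0.015,0],[0,0,-0.03,0],[0,0,-0.03,0],[0,0,-0.03,0],[0,0,-0.02,0]]]'

```text
t: 14.6
tcp_pos: [0.4234, 0.0251, 0.257]
tool_rot: [0.653, 0.757, 0.011, -0.008]
force: [-0.2, 0.3, 0.1]
finger_gap: 1.004
```

Run:
```python
from h import *
for i in range(3): im,d,W=world("wrist")
st(); cv2.imwrite("pics/w8.png",im[:,:,::-1]); go(.4237,.0334,.22,98.3)
```

```text
t 14.75 pitch_deg 0.14 q4 0.0353 qd [ 0.     0.04   0.033 -0.003 -0.007  0.001] [0.4237 0.025  0.2563]
t 14.75 tcp [0.4237 0.025  0.2563] yaw 98.41 tilt 1.5 F [ 0.25 -0.42 -0.21] gap 0.998
  tool delta [0.0074 0.001  0.0365] spin 0.11 |d| 0.037
  after spin [0.0083 0.0012 0.0363]
```

View pics/w8.png

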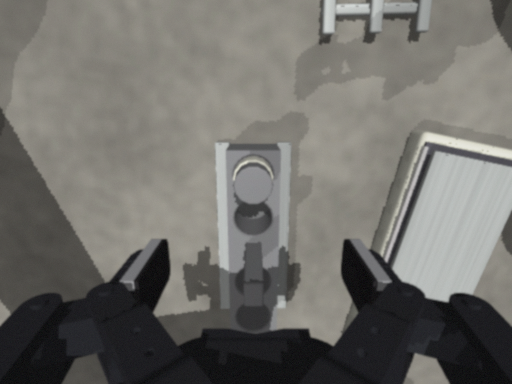

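Bottle4 is home in the outer tube (253,180). Next is bottle3 at (0.4315,-0.2695).

Emit:
apply_moves --increments '[[[-0.045,0,0,0],[-0.05,0,0,0],[-0.05,0,0,0],[-0.05,0,0,0],[-0.04,0,0,0]]]'

```text
t: 15.25
tcp_pos: [0.4559, -0.2069, 0.2421]
tool_rot: [0.649, 0.761, 0.01, -0.015]
force: [0.3, 0.9, -0.7]
finger_gap: 1.002
```

Run:
```python
from h import *
for i in range(3): im,d,W=world("top")
st(); go(.4315,-.2695,.22,95); print("carrier",rect(W,230,215,340,280,.045,.065))
```

```text
t 15.4 pitch_deg 1.62 q4 0.0279 qd [ 0.052 -0.031  0.068  0.015  0.028  0.009] [ 0.4561 -0.2069  0.242 ]
t 15.4 tcp [ 0.4561 -0.2069  0.242 ] yaw 98.93 tilt 2.05 F [-0.    1.1  -0.15] gap 0.996
  tool delta [-0.0588 -0.0339  0.02  ] spin 3.93 |d| 0.071
  after spin [-0.0602 -0.03    0.022 ]
carrier (488, array([435.3, -43.7]), array([ 51.9, 208.1]), 'yaw', 8.33)
```

Emit:
apply_moves --increments '[[[-0.02,-0.012,0,0],[-0.02,-0.012,0,0],[-0.019,-0.01,0,0],[0,0,0.05,0],[0,0,0,0]]]'

```text
t: 15.9
tcp_pos: [0.4265, -0.2617, 0.1828]
tool_rot: [0.648, 0.761, 0.012, -0.025]
force: [-1.1, 0.9, 0.5]
finger_gap: 0.998
```

Run:
```python
from h import *
for i in range(4): im,d,W=world("wrist")
st(); go(.4315,-.2695,.14,98.3)
cv2.imwrite("pics/w9.png",im[:,:,::-1])
m=(W[...,2]>.08)&(W[...,2]<.1)
n,l,s_,_=cv2.connectedComponentsWithStats(m.astype(np.uint8))
for i in range(1,n):
    if s_[i,4]>300: p=W[l==i]; print(s_[i],cv2.minEnclosingCircle((p[:,:2]*1000).astype(np.float32)))
```

```text
t 16.1 pitch_deg 1.7 q4 0.027 qd [-0.002 -0.025 -0.01  -0.    -0.005 -0.001] [ 0.4312 -0.2657  0.1911]
t 16.1 tcp [ 0.4312 -0.2657  0.1911] yaw 99.25 tilt 2.02 F [ 0.3  -0.4   0.21] gap 1.0
  tool delta [-0.0056 -0.0002  0.0509] spin 0.95 |d| 0.051
  after spin [-0.0038 -0.0002  0.0511]
[ 230  206   52   52 2026] ((431.3622131347656, -270.4898986816406), 16.466541290283203)
[ 369  236   52   47 1360] ((525.0276489257812, -276.0986328125), 16.453767776489258)
```

View pics/w9.png

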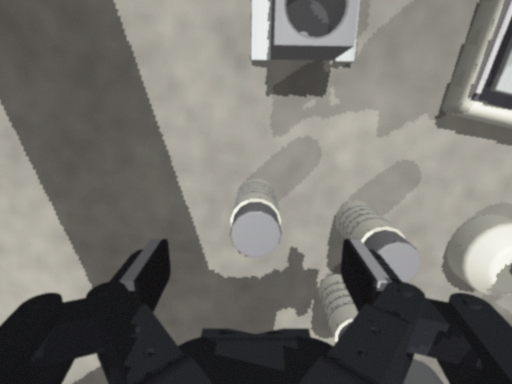

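Emit:
apply_moves --increments '[[[-0.002,0,-0.013,0.3],[-0.002,0,-0.013,0.3],[0,0,-0.013,0.3],[0,0,-0.013,0]]]'

```text
t: 16.5
tcp_pos: [0.4339, -0.2695, 0.2533]
tool_rot: [0.652, 0.758, 0.01, -0.008]
force: [-0.5, -0.8, 0.7]
finger_gap: 0.998
```

Run:
```python
from h import *
for i in range(4): im,d,W=world("wrist")
st(); go(.4315,-.2695,.14,98.3)
```

```text
t 16.7 pitch_deg 1.03 q4 0.0241 qd [-0.005  0.033  0.016 -0.001 -0.001 -0.001] [ 0.4337 -0.2696  0.2517]
t 16.7 tcp [ 0.4337 -0.2696  0.2517] yaw 98.58 tilt 1.51 F [-0.49 -0.11  0.52] gap 1.0
  tool delta [-0.0024 -0.0027  0.1117] spin 0.28 |d| 0.112
  after spin [ 0.0005 -0.0022  0.1117]
```

Emit:
apply_moves --increments '[[[0,0,0.05,0],[0,0,0,0]]]'

```text
t: 16.9
tcp_pos: [0.434, -0.2681, 0.2007]
tool_rot: [0.652, 0.758, 0.01, -0.008]
force: [-1.4, 1.3, -0.7]
finger_gap: 0.999
```

Run:
```python
from h import *
for i in range(5): im,d,W=world("wrist")
st(); go(.4315,-.2695,.14,98.3)
```

```text
t 17.15 pitch_deg -0.15 q4 0.0269 qd [-0.001 -0.007  0.003  0.    -0.003 -0.001] [ 0.4378 -0.2718  0.2085]
t 17.15 tcp [ 0.4378 -0.2718  0.2085] yaw 98.63 tilt 1.13 F [-0.56 -0.2  -0.14] gap 0.999
  tool delta [ 0.0026 -0.0071  0.0685] spin 0.33 |d| 0.069
  after spin [ 0.0032 -0.0059  0.0685]
```

Emit:
apply_moves --increments '[[[0.001,-0.0035,0.013,0.3],[0.001,-0.0035,0.014,0],[0,0,0.014,0],[0,0,0.014,0]]]'

```text
t: 17.55
tcp_pos: [0.4353, -0.2742, 0.1627]
tool_rot: [0.654, 0.757, 0.009, 0.013]
force: [0.4, 0.1, -0.1]
finger_gap: 1.0
```

Run:
```python
from h import *
for i in range(3): im,d,W=world("wrist")
st(); go(.4315,-.2697,.14,98.3)
```

```text
t 17.7 pitch_deg -1.27 q4 0.0314 qd [ 0.001 -0.009 -0.008  0.001  0.    -0.   ] [ 0.4349 -0.2737  0.162 ]
t 17.7 tcp [ 0.4349 -0.2737  0.162 ] yaw 98.33 tilt 1.7 F [ 0.39  0.25 -0.28] gap 1.001
  tool delta [ 0.0046 -0.0034  0.0219] spin 0.03 |d| 0.023
  after spin [ 0.0045 -0.0028  0.022 ]
```

Emit:
apply_moves --increments '[[[0.0025,-0.0015,0.007,0],[0.002,-0.0015,0.007,0],[0,0,0.007,0]]]'

```text
t: 18.0
tcp_pos: [0.4332, -0.2709, 0.1437]
tool_rot: [0.654, 0.757, 0.009, 0.016]
force: [0.1, -0.2, 1.0]
finger_gap: 1.0
```

Run:
```python
from h import *
for i in range(3): im,d,W=world("wrist")
st(); go(.4315,-.2697,.14,98.3)
```

```text
t 18.15 pitch_deg -1.63 q4 0.0339 qd [ 0.002 -0.008 -0.008 -0.001  0.001 -0.001] [ 0.4331 -0.2708  0.1431]
t 18.15 tcp [ 0.4331 -0.2708  0.1431] yaw 98.34 tilt 2.0 F [-0.17  0.03  0.07] gap 1.004
  tool delta [ 0.0014 -0.0015  0.003 ] spin 0.04 |d| 0.004
  after spin [ 0.0014 -0.0014  0.0031]
```

Emit:
apply_moves --increments '[[[0,0,0,0],[0,0,0,0],[0,0,0,0],[0,0,0,0]]]' --fingers 0.2

```text
t: 18.55
tcp_pos: [0.4333, -0.2712, 0.1433]
tool_rot: [0.654, 0.757, 0.009, 0.015]
force: [-0.9, 0.3, 2.2]
finger_gap: 0.376
```

Run:
```python
from h import *
st(); go(.4315,-.2697,.14,98.3)
for i in range(3): im,d,W=world("wrist")
st(); go(.4315,-.2697,.14,98.3)
```

```text
t 18.55 pitch_deg -1.66 q4 0.0335 qd [-0.002 -0.006 -0.001  0.001  0.003 -0.002] [ 0.4333 -0.2712  0.1433]
t 18.55 tcp [ 0.4333 -0.2712  0.1433] yaw 98.35 tilt 2.01 F [-0.86  0.29  2.16] gap 0.376
  tool delta [ 0.0018 -0.0017  0.0032] spin 0.05 |d| 0.004
  after spin [ 0.0017 -0.0016  0.0033]
t 18.7 pitch_deg -1.66 q4 0.0337 qd [ 0.001  0.002 -0.001 -0.001 -0.     0.   ] [ 0.4333 -0.2712  0.1433]
t 18.7 tcp [ 0.4333 -0.2712  0.1433] yaw 98.34 tilt 2.02 F [-0.32 -0.98  1.49] gap 0.376
  tool delta [ 0.0017 -0.0017  0.0032] spin 0.04 |d| 0.004
  after spin [ 0.0017 -0.0016  0.0033]
```

Emit:
apply_moves --increments '[[[0,0,-0.018,0],[0,0,-0.018,0],[0,0,-0.018,0],[0,0,-0.018,0],[0,0,-0.015,0]]]'

```text
t: 19.2
tcp_pos: [0.4291, -0.2692, 0.2302]
tool_rot: [0.654, 0.756, 0.009, 0.012]
force: [0.1, 0.4, -0.7]
finger_gap: 0.379
```

```bash
cat >> h.py <<'E'
def inhand(save=None):
    """bottle axis in tool frame from the wrist depth: front-most surface per z slab"""
    from scipy.spatial.transform import Rotation as R
    im,d,W=world("wrist"); s=manip.sense(); M=R.from_quat(s["tool_rot"]).as_matrix()
    T=((W-s["tcp_pos"])@M)[140:320,200:320].reshape(-1,3)
    m=(abs(T[:,1])<.022)&(T[:,0]<.035)&(T[:,0]>-.03)&(T[:,2]>.015)&(T[:,2]<.155)
    T=T[m]; A=[]
    for z in np.arange(.02,.15,.01):
        p=T[(T[:,2]>=z)&(T[:,2]<z+.01)]
        if len(p)<25: continue
        print("z",round(z+.005,3),len(p),"xmax",np.percentile(p[:,0],99).round(4),"y",np.percentile(p[:,1],[1,99]).round(4))
    top=T[(T[:,2]<T[:,2].min()+.004)]; print("zmin",np.percentile(T[:,2],1).round(4),"top x",top[:,0].min().round(4),top[:,0].max().round(4),"y",top[:,1].min().round(4),top[:,1].max().round(4),"zmax",np.percentile(T[:,2],99.5).round(4))
    if save: cv2.imwrite("pics/"+save,im[:,:,::-1])
E
python3 - <<'E'
from h import *
for i in range(3): im,d,W=world("top")
st(); go(.4405,-.0794,.22,98.3); print("carrier",rect(W,230,215,340,280,.045,.065))
inhand("w10.png")
E
```

```text
t 19.35 pitch_deg -1.34 q4 0.0273 qd [-0.     0.029  0.023 -0.002 -0.003 -0.   ] [ 0.4294 -0.2696  0.23  ]
t 19.35 tcp [ 0.4294 -0.2696  0.23  ] yaw 98.3 tilt 1.78 F [-0.01  0.64 -0.57] gap 0.374
  tool delta [0.1866 0.0382 0.0099] spin 0.0 |d| 0.191
  after spin [0.1866 0.0384 0.01  ]
carrier (530, array([435.2, -43.8]), array([ 51.9, 208.1]), 'yaw', 8.31)
z 0.025 396 xmax 0.0119 y [-0.0206  0.0219]
z 0.035 1023 xmax 0.0111 y [-0.0215  0.0216]
z 0.045 577 xmax 0.0107 y [-0.0218  0.0217]
z 0.055 3922 xmax 0.0171 y [-0.02  0.02]
z 0.065 667 xmax 0.0174 y [-0.0215  0.0215]
z 0.075 603 xmax 0.0189 y [-0.0166  0.0166]
z 0.085 336 xmax 0.0191 y [-0.0185  0.0138]
z 0.095 290 xmax 0.0194 y [-0.0194  0.0151]
z 0.105 245 xmax 0.0195 y [-0.0199  0.0137]
z 0.115 216 xmax 0.0197 y [-0.021   0.0133]
z 0.125 171 xmax 0.0195 y [-0.0211  0.0123]
z 0.135 127 xmax 0.0194 y [-0.0213  0.0104]
zmin 0.0168 top x 0.01 0.012 y -0.0191 0.022 zmax 0.1351
```

View pics/w10.png

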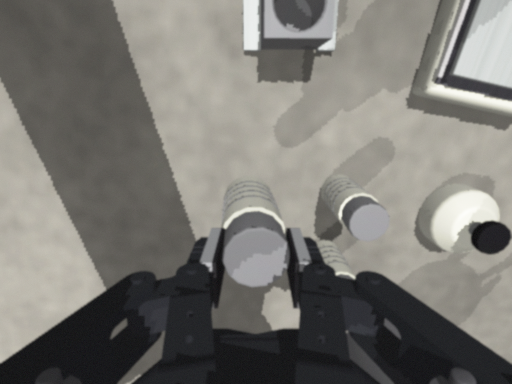

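Run:
```python
from h import *
from scipy.spatial.transform import Rotation as R
s=manip.sense(); M=R.from_quat(s["tool_rot"]).as_matrix()
a=M@(np.array([.0015,-.0035,.143])-np.array([.001,.0003,.053])); print(np.degrees(a[:2]/-a[2]))
bot(.4405,-.0794,(.0015,-.0033,.143))
```

```text
[-0.75344356 -0.10089313]
bottom [ 0.4297 -0.2684  0.0862] tool d to mouth axis [1.854e-01 3.800e-02 1.000e-04] tilt 1.69 F [-0.3  -0.99 -1.34] 19.4
```

Emit:
apply_moves --increments '[[[0.025,0.008,-0.005,0],[0.035,0.008,0,0],[0.04,0.008,0,0],[0.04,0.008,0,0],[0.03,0.006,0,0]]]'

```text
t: 19.9
tcp_pos: [0.442, -0.0945, 0.2292]
tool_rot: [0.658, 0.753, 0.008, 0.009]
force: [0.3, 0.4, -0.0]
finger_gap: 0.377
```

Run:
```python
from h import *
for i in range(3): im,d,W=world("wrist")
st(); go(.4405,-.0794,.22,98.3); bot(.4405,-.0794,(.0015,-.0033,.143));
```

```text
t 20.05 pitch_deg -1.29 q4 0.0165 qd [-0.049  0.001 -0.044 -0.013 -0.013 -0.012] [ 0.4422 -0.0949  0.2293]
t 20.05 tcp [ 0.4422 -0.0949  0.2293] yaw 97.93 tilt 1.45 F [-0.09 -0.94  0.17] gap 0.377
  tool delta [0.0156 0.0002 0.0092] spin -0.37 |d| 0.018
  after spin [0.0155 0.0006 0.0093]
bottom [ 0.4423 -0.0938  0.0862] tool d to mouth axis [ 0.0145  0.0002 -0.    ] tilt 1.45 F [-0.09 -0.94  0.17] 20.05
```

Emit:
apply_moves --increments '[[[0.007,0,0,-0.3],[0.0075,0,0.004,0],[0,0,0.008,0]]]'

```text
t: 20.35
tcp_pos: [0.4413, -0.0819, 0.2162]
tool_rot: [0.655, 0.755, 0.008, 0.011]
force: [-0.1, -0.5, -0.2]
finger_gap: 0.374
```

Run:
```python
from h import *
for i in range(3): im,d,W=world("wrist")
st(); bot(.4405,-.0794,(.0015,-.0033,.143)); cv2.imwrite("pics/w11.png",im[:,:,::-1])
```

```text
t 20.5 pitch_deg -1.31 q4 0.0154 qd [-0.    -0.012 -0.011  0.001  0.006  0.   ] [ 0.4412 -0.0823  0.2158]
bottom [ 0.4413 -0.0813  0.0727] tool d to mouth axis [ 0.002  -0.0005 -0.    ] tilt 1.44 F [-0.26  0.62 -1.71] 20.5
```

View pics/w11.png

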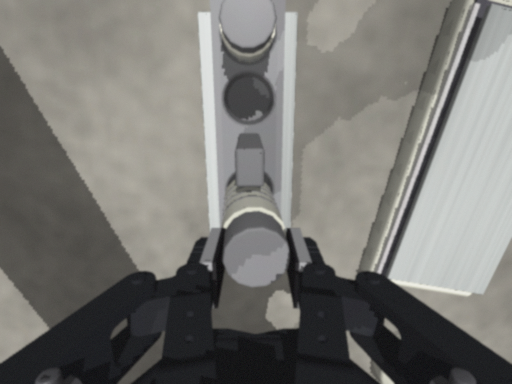

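Emit:
apply_moves --increments '[[[0.002,0,0.006,0],[0,0,0.008,0],[0,0,0.008,0]]]'

```text
t: 20.8
tcp_pos: [0.4424, -0.0816, 0.193]
tool_rot: [0.656, 0.755, 0.008, 0.011]
force: [0.0, 0.6, -1.0]
finger_gap: 0.38
```

Run:
```python
from h import *
for i in range(2): im,d,W=world("wrist")
st(); bot(.4405,-.0794,(.0015,-.0033,.143)); cv2.imwrite("pics/w12.png",im[:,:,::-1])
```

```text
t 20.9 pitch_deg -1.34 q4 0.0164 qd [ 0.003 -0.02  -0.01   0.     0.022 -0.   ] [ 0.4418 -0.0813  0.1924]
bottom [ 0.4419 -0.0804  0.0494] tool d to mouth axis [ 0.0012 -0.0013 -0.    ] tilt 1.46 F [-0.25 -0.02 -0.47] 20.9
```

View pics/w12.png

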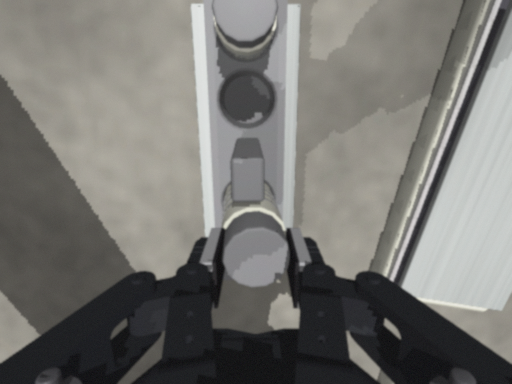

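Emit:
apply_moves --increments '[[[0.001,-0.001,0.006,0],[0,0,0.008,0],[0,0,0.008,0],[0,0,0.008,0]]]'

```text
t: 21.3
tcp_pos: [0.4415, -0.0808, 0.1608]
tool_rot: [0.656, 0.755, 0.008, 0.01]
force: [-2.1, -1.8, 1.0]
finger_gap: 0.374
```

Run:
```python
from h import *
for i in range(2): im,d,W=world("wrist")
st(); bot(.4405,-.0794,(.0015,-.0033,.143))
```

```text
t 21.4 pitch_deg -1.3 q4 0.0176 qd [ 0.    -0.018 -0.009 -0.001  0.021  0.001] [ 0.4412 -0.0807  0.1603]
bottom [ 0.4413 -0.0798  0.0172] tool d to mouth axis [ 0.0005 -0.0007 -0.    ] tilt 1.41 F [-1.   -0.42 -2.37] 21.4
```

Emit:
apply_moves --increments '[[[0,0,0.006,0],[0,0,0.003,0]]]'

```text
t: 21.6
tcp_pos: [0.4412, -0.0808, 0.1508]
tool_rot: [0.656, 0.755, 0.007, 0.009]
force: [-1.6, -2.1, 1.4]
finger_gap: 0.378
```

Run:
```python
from h import *
st(); bot(.4405,-.0794,(.0015,-.0033,.143))
```

```text
t 21.6 pitch_deg -1.27 q4 0.0173 qd [-0.001  0.059  0.014 -0.008 -0.073 -0.003] [ 0.4412 -0.0808  0.1508]
bottom [ 0.4411 -0.08    0.0077] tool d to mouth axis [ 0.0007 -0.0005 -0.    ] tilt 1.37 F [-1.59 -2.11  1.38] 21.6
```

Emit:
apply_moves --increments '[[[0,0,0.0015,0]]]'

```text
t: 21.7
tcp_pos: [0.4413, -0.0811, 0.1499]
tool_rot: [0.656, 0.755, 0.007, 0.01]
force: [-6.1, -2.7, 30.3]
finger_gap: 0.377
```

Emit:
apply_moves --increments '[[[0,0,0.001,0]]]'

```text
t: 21.8
tcp_pos: [0.4413, -0.0813, 0.1501]
tool_rot: [0.655, 0.755, 0.007, 0.01]
force: [-4.4, -0.8, 17.3]
finger_gap: 0.38
```

Seated. I release and rise.

Emit:
apply_moves --increments '[[[0,0,-0.001,0],[0,0,0,0],[0,0,0,0],[0,0,-0.01,0]]]' --fingers 1

```text
t: 22.2
tcp_pos: [0.442, -0.0811, 0.1614]
tool_rot: [0.656, 0.755, 0.008, 0.011]
force: [0.4, -0.2, 0.6]
finger_gap: 0.995
```

Emit:
apply_moves --increments '[[[0,0,-0.015,0],[0,0,-0.02,0],[0,0,-0.02,0],[0,0,-0.02,0],[0,0,-0.015,0]]]'

```text
t: 22.7
tcp_pos: [0.439, -0.0802, 0.2554]
tool_rot: [0.656, 0.755, 0.008, 0.01]
force: [0.2, -0.2, -1.0]
finger_gap: 0.998
```

Run:
```python
from h import *
for i in range(3): im,d,W=world("wrist")
st(); cv2.imwrite("pics/w13.png",im[:,:,::-1]); go(.525,-.2745,.22,98.3)
```

```text
t 22.85 pitch_deg -1.41 q4 0.0136 qd [-0.     0.034  0.022 -0.    -0.008 -0.001] [ 0.4392 -0.0803  0.2548]
t 22.85 tcp [ 0.4392 -0.0803  0.2548] yaw 98.0 tilt 1.52 F [-0.05 -0.17  0.42] gap 0.999
  tool delta [-0.2041  0.0569  0.0374] spin -0.3 |d| 0.215
  after spin [-0.2045  0.0568  0.0348]
```

View pics/w13.png

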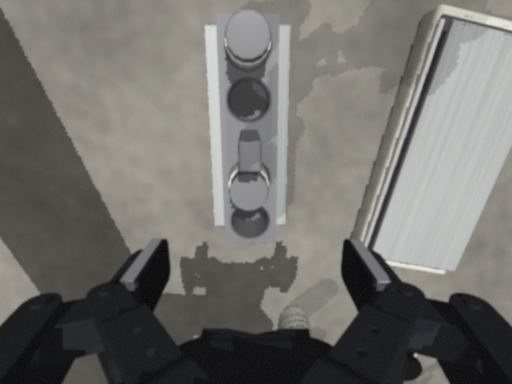

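Both are home. Next is bottle1 at (0.525,-0.2745).

Emit:
apply_moves --increments '[[[-0.035,0.011,0,-0.3],[-0.045,0.012,0,0],[-0.045,0.012,0,0],[-0.045,0.012,0,0],[-0.03,0.01,0,0]]]'

```text
t: 23.35
tcp_pos: [0.522, -0.2694, 0.2506]
tool_rot: [0.652, 0.759, 0.008, 0.003]
force: [0.6, 0.8, 0.4]
finger_gap: 0.998
```

```bash
cat >> h.py <<'E'
def caps():
    im,d,W=world("wrist"); m=(W[...,2]>.08)&(W[...,2]<.1)
    n,l,s_,_=cv2.connectedComponentsWithStats(m.astype(np.uint8))
    for i in range(1,n):
        if s_[i,4]>300: p=W[l==i]; print(s_[i],np.round(cv2.minEnclosingCircle((p[:,:2]*1000).astype(np.float32))[0],1))
    return im
E
python3 - <<'E'
from h import *
for i in range(3): im,d,W=world("wrist")
st(); go(.525,-.2745,.22,98.3); caps()
E
```

```text
t 23.5 pitch_deg -0.27 q4 0.0184 qd [ 0.03  -0.03   0.075  0.008  0.022  0.005] [ 0.5215 -0.2683  0.2502]
t 23.5 tcp [ 0.5215 -0.2683  0.2502] yaw 98.63 tilt 0.93 F [-0.24  0.36  0.31] gap 0.999
  tool delta [-0.0069  0.0021  0.0301] spin 0.33 |d| 0.031
  after spin [-0.0066  0.0026  0.0302]
[ 237  182   39   40 1194] [ 525.7 -276.2]
[ 227  262   35   36 1025] [ 526.3 -352.6]
```

Emit:
apply_moves --increments '[[[-0.004,0.002,0.012,0.3],[-0.0035,0.001,0.015,0],[0,0,0.015,0],[0,0,0.015,0],[0,0,0.015,0]]]'

```text
t: 24.05
tcp_pos: [0.5232, -0.2668, 0.1719]
tool_rot: [0.652, 0.758, 0.008, -0.002]
force: [-0.1, -0.6, -0.4]
finger_gap: 1.0
```

Run:
```python
from h import *
for i in range(3): im,d,W=world("wrist")
st(); go(.5255,-.2755,.142,98.3); caps()
```

```text
t 24.2 pitch_deg 0.36 q4 0.0215 qd [-0.003 -0.032 -0.034 -0.001  0.004  0.001] [ 0.5227 -0.2666  0.1719]
t 24.2 tcp [ 0.5227 -0.2666  0.1719] yaw 98.63 tilt 0.99 F [ 0.03 -0.91  0.88] gap 1.002
  tool delta [-0.0097  0.0012  0.0297] spin 0.33 |d| 0.031
  after spin [-0.0092  0.0015  0.0299]
[ 229  221   56   56 2455] [ 525.5 -276.2]
```

Emit:
apply_moves --increments '[[[-0.005,0.001,0.005,0.3],[-0.005,0,0.009,0],[0,0,0.009,0],[0,0,0.006,0]]]'

```text
t: 24.65
tcp_pos: [0.5281, -0.2785, 0.1447]
tool_rot: [0.654, 0.757, 0.008, 0.002]
force: [0.0, -0.2, -1.0]
finger_gap: 1.001
```

Run:
```python
from h import *
for i in range(3): im,d,W=world("wrist")
st(); go(.5255,-.2755,.142,98.3)
```

```text
t 24.8 pitch_deg -0.14 q4 0.0223 qd [ 0.003 -0.015 -0.003 -0.     0.004  0.001] [ 0.5279 -0.2781  0.1448]
t 24.8 tcp [ 0.5279 -0.2781  0.1448] yaw 98.35 tilt 0.93 F [-0.22  0.23 -0.57] gap 0.997
  tool delta [ 0.0029 -0.002   0.0028] spin 0.05 |d| 0.004
  after spin [ 0.0029 -0.002   0.0028]
```

Emit:
apply_moves --increments '[[[0.002,-0.002,0.002,0],[0,0,0,0]]]'

```text
t: 25.0
tcp_pos: [0.5255, -0.2763, 0.1428]
tool_rot: [0.654, 0.757, 0.008, 0.001]
force: [-0.7, 0.7, -0.9]
finger_gap: 1.0
```

Emit:
apply_moves --increments '[[[0,0,0,0],[0,0,0,0],[0,0,0,0],[0,0,0,0]]]' --fingers 0.2

```text
t: 25.4
tcp_pos: [0.5257, -0.2763, 0.1438]
tool_rot: [0.654, 0.757, 0.008, 0.002]
force: [0.5, -0.5, -0.4]
finger_gap: 0.372
```

Emit:
apply_moves --increments '[[[0,0,-0.015,0],[0,0,-0.02,0],[0,0,-0.02,0],[0,0,-0.02,0],[0,0,-0.015,0]]]'

```text
t: 25.9
tcp_pos: [0.5229, -0.276, 0.2335]
tool_rot: [0.654, 0.757, 0.008, -0.002]
force: [0.3, -0.5, -1.9]
finger_gap: 0.373
```

Run:
```python
from h import *
for i in range(3): im,d,W=world("top")
st(); go(.4469,-.1229,.22,98.3);print("carrier",rect(W,230,215,340,280,.045,.065))
inhand("w14.png")
```

```text
t 26.05 pitch_deg 0.17 q4 0.0191 qd [-0.001  0.029  0.028  0.001 -0.     0.   ] [ 0.5231 -0.2761  0.2332]
t 26.05 tcp [ 0.5231 -0.2761  0.2332] yaw 98.37 tilt 0.93 F [-0.62 -0.02 -0.8 ] gap 0.374
  tool delta [ 0.1625 -0.0532  0.0148] spin 0.07 |d| 0.172
  after spin [ 0.1626 -0.0533  0.0132]
carrier (240, array([428.8,   1. ]), array([ 52.1, 117.6]), 'yaw', 8.27)
z 0.025 422 xmax 0.012 y [-0.0205  0.0219]
z 0.035 1025 xmax 0.0111 y [-0.0215  0.0216]
z 0.045 571 xmax 0.0106 y [-0.0216  0.0218]
z 0.055 3837 xmax 0.0148 y [-0.0201  0.0201]
z 0.065 656 xmax 0.0152 y [-0.0214  0.0215]
z 0.075 586 xmax 0.0165 y [-0.0155  0.0167]
z 0.085 310 xmax 0.0165 y [-0.0161  0.0166]
z 0.095 282 xmax 0.0164 y [-0.0175  0.0167]
z 0.105 233 xmax 0.0164 y [-0.0172  0.0165]
z 0.115 204 xmax 0.0163 y [-0.0175  0.0156]
z 0.125 173 xmax 0.0162 y [-0.0179  0.0157]
z 0.135 132 xmax 0.0159 y [-0.0173  0.0141]
zmin 0.0169 top x 0.0101 0.0121 y -0.019 0.0218 zmax 0.1355
```

View pics/w14.png

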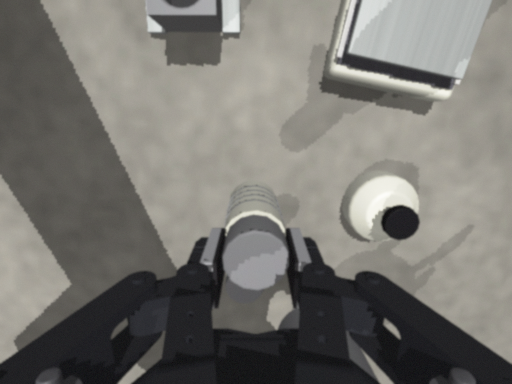

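Emit:
apply_moves --increments '[[[0.03,-0.01,0,0],[0.035,-0.012,0,0],[0.038,-0.012,0,0],[0.035,-0.01,0,0],[0.02,-0.008,0,0]]]'

```text
t: 26.6
tcp_pos: [0.4448, -0.1246, 0.2278]
tool_rot: [0.656, 0.755, 0.007, -0.006]
force: [0.6, 0.9, -1.5]
finger_gap: 0.374
```

Run:
```python
from h import *
for i in range(3): im,d,W=world("top")
st(); bot(.4469,-.1229,(-.0018,-.0007,.1435))
print("carrier",rect(W,230,215,340,280,.045,.065))
go(.4469,-.1229,.22,98.3)
```

```text
t 26.75 pitch_deg 0.42 q4 0.0217 qd [-0.025  0.011 -0.074 -0.005 -0.015 -0.005] [ 0.446  -0.1259  0.2282]
bottom [ 0.4458 -0.1253  0.0846] tool d to mouth axis [0.0022 0.0014 0.    ] tilt 0.99 F [ 0.48 -0.43 -0.65] 26.75
carrier (411, array([433.8, -32.8]), array([ 51.9, 185.6]), 'yaw', 8.47)
t 26.75 tcp [ 0.446  -0.1259  0.2282] yaw 98.11 tilt 0.99 F [ 0.48 -0.43 -0.65] gap 0.374
  tool delta [0.0027 0.0013 0.0082] spin -0.19 |d| 0.009
  after spin [0.0028 0.0013 0.0082]
```

Emit:
apply_moves --increments '[[[0.002,0.001,0.006,-0.2],[0,0,0.009,0],[0,0,0.009,0]]]'

```text
t: 27.05
tcp_pos: [0.4498, -0.1261, 0.2027]
tool_rot: [0.654, 0.756, 0.007, -0.002]
force: [0.4, 0.3, -0.3]
finger_gap: 0.375
```

Run:
```python
from h import *
for i in range(3): im,d,W=world("wrist")
st(); bot(.4469,-.1229,(-.0018,-.0007,.1435)); cv2.imwrite("pics/w15.png",im[:,:,::-1])
```

```text
t 27.2 pitch_deg 0.27 q4 0.023 qd [ 0.003 -0.021 -0.004  0.     0.009 -0.001] [ 0.4489 -0.1256  0.2025]
bottom [ 0.449  -0.1252  0.059 ] tool d to mouth axis [ 0.0026 -0.0017  0.    ] tilt 0.92 F [ 0.97  0.25 -0.89] 27.2
```

View pics/w15.png

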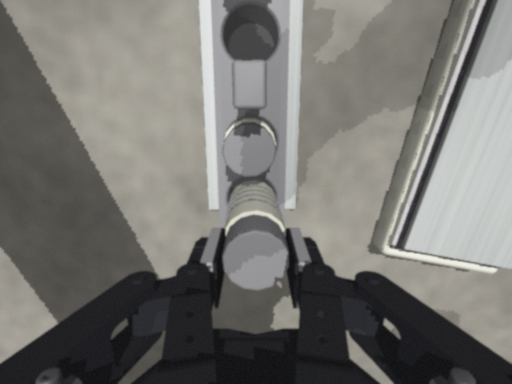

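Emit:
apply_moves --increments '[[[0.0025,-0.0017,0.002,0],[0,0,0.006,0],[0,0,0.006,0]]]'

```text
t: 27.5
tcp_pos: [0.4475, -0.1239, 0.1882]
tool_rot: [0.655, 0.756, 0.007, -0.002]
force: [-0.7, 0.1, -1.4]
finger_gap: 0.374
```

Run:
```python
from h import *
for i in range(2): im,d,W=world("wrist")
st(); bot(.4469,-.1229,(-.0018,-.0007,.1435))
```

```text
t 27.6 pitch_deg 0.24 q4 0.0241 qd [-0.001 -0.012 -0.007 -0.     0.016 -0.   ] [ 0.447  -0.1236  0.1877]
bottom [ 0.4472 -0.1233  0.0442] tool d to mouth axis [ 0.0004 -0.0002  0.    ] tilt 0.91 F [ 0.16 -0.43 -0.44] 27.6
```

Emit:
apply_moves --increments '[[[0,0,0.008,0],[0,0,0.008,0],[0,0,0.008,0],[0,0,0.006,0],[0,0,0.003,0]]]'

```text
t: 28.1
tcp_pos: [0.4473, -0.1238, 0.1523]
tool_rot: [0.654, 0.756, 0.007, -0.003]
force: [-0.5, -0.6, 0.0]
finger_gap: 0.37
```

Emit:
apply_moves --increments '[[[0,0,0.0015,0]]]'

```text
t: 28.2
tcp_pos: [0.4473, -0.1239, 0.1506]
tool_rot: [0.654, 0.756, 0.007, -0.003]
force: [-3.3, -1.3, 23.9]
finger_gap: 0.371
```

Seated in tube 1. I release and go for bottle2 at (0.526,-0.3525).

Emit:
apply_moves --increments '[[[0,0,-0.001,0],[0,0,0,0],[0,0,0,0],[0,0,-0.01,0]]]' --fingers 1

```text
t: 28.6
tcp_pos: [0.4472, -0.1234, 0.1612]
tool_rot: [0.655, 0.756, 0.007, -0.004]
force: [-0.0, 0.2, -0.0]
finger_gap: 0.997
```

Emit:
apply_moves --increments '[[[0,0,-0.015,0],[0,0,-0.02,0],[0,0,-0.02,0],[0,0,-0.02,0],[0,0,-0.015,0]]]'

```text
t: 29.1
tcp_pos: [0.4461, -0.1239, 0.2565]
tool_rot: [0.655, 0.756, 0.007, -0.005]
force: [0.1, -0.2, 0.0]
finger_gap: 0.999
```

Emit:
apply_moves --increments '[[[-0.035,0.013,0,0],[-0.045,0.014,0,0],[-0.05,0.014,0,0],[-0.05,0.014,0,0],[-0.035,0.01,0,0]]]'

```text
t: 29.6
tcp_pos: [0.5407, -0.3241, 0.2612]
tool_rot: [0.652, 0.758, 0.008, -0.003]
force: [-0.6, 0.8, 0.4]
finger_gap: 1.002
```

Run:
```python
from h import *
for i in range(3): im,d,W=world("top")
st(); go(.526,-.3525,.17,98.3); print("carrier",rect(W,230,215,340,280,.045,.065)); caps()
```

```text
t 29.75 pitch_deg 0.4 q4 0.0183 qd [ 0.029 -0.024  0.087  0.011  0.018  0.004] [ 0.5402 -0.3236  0.2605]
t 29.75 tcp [ 0.5402 -0.3236  0.2605] yaw 98.52 tilt 1.02 F [-0.95  1.36 -0.61] gap 1.003
  tool delta [-0.0279 -0.019   0.0899] spin 0.22 |d| 0.096
  after spin [-0.0266 -0.0182  0.0905]
carrier (349, array([431.4, -17.3]), array([ 52. , 154.7]), 'yaw', 8.29)
[ 216  201   36   37 1061] [ 526.3 -352.7]
[ 267  292   91   40 1030] [ 617.5 -451.6]
```

Emit:
apply_moves --increments '[[[-0.013,-0.009,0.01,0.2],[-0.013,-0.009,0.015,0],[0,0,0.016,0],[0,0,0.016,0],[0,0,0.016,0]]]'

```text
t: 30.3
tcp_pos: [0.5209, -0.3477, 0.1838]
tool_rot: [0.652, 0.758, 0.008, -0.006]
force: [0.5, -0.1, 0.1]
finger_gap: 0.999
```

Run:
```python
from h import *
for i in range(3): im,d,W=world("wrist")
st(); go(.526,-.3525,.142,98.3); caps()
```

```text
t 30.45 pitch_deg 0.88 q4 0.0188 qd [ 0.007 -0.03  -0.04   0.001  0.004  0.004] [ 0.5207 -0.347   0.1834]
t 30.45 tcp [ 0.5207 -0.347   0.1834] yaw 98.56 tilt 1.24 F [ 0.03 -0.01  0.52] gap 0.998
  tool delta [-0.0071  0.0043  0.0413] spin 0.26 |d| 0.042
  after spin [-0.0062  0.0045  0.0414]
[ 237  209   52   54 2176] [ 526.3 -352.7]
```

Emit:
apply_moves --increments '[[[-0.0035,0.002,0.008,0.2],[-0.003,0.002,0.011,0],[0,0,0.011,0],[0,0,0.01,0]]]'

```text
t: 30.9
tcp_pos: [0.5286, -0.355, 0.1456]
tool_rot: [0.654, 0.757, 0.008, -0.001]
force: [-0.2, -0.1, 0.5]
finger_gap: 0.998
```

Run:
```python
from h import *
for i in range(3): im,d,W=world("wrist")
st(); go(.526,-.3525,.142,98.3)
```

```text
t 31.05 pitch_deg 0.37 q4 0.0197 qd [ 0.002 -0.019 -0.012  0.001  0.004  0.002] [ 0.528  -0.3544  0.1452]
t 31.05 tcp [ 0.528  -0.3544  0.1452] yaw 98.39 tilt 0.95 F [-0.06 -0.05 -0.9 ] gap 1.003
  tool delta [ 0.0021 -0.0017  0.0032] spin 0.09 |d| 0.004
  after spin [ 0.0022 -0.0017  0.0032]
```

Emit:
apply_moves --increments '[[[0.0015,-0.0015,0.002,0],[0,0,0,0]]]'

```text
t: 31.25
tcp_pos: [0.5264, -0.353, 0.1432]
tool_rot: [0.653, 0.757, 0.008, -0.003]
force: [0.6, 0.1, 0.3]
finger_gap: 0.997
```

Emit:
apply_moves --increments '[[[0,0,0,0],[0,0,0,0],[0,0,0,0],[0,0,0,0]]]' --fingers 0.2

```text
t: 31.65
tcp_pos: [0.5267, -0.3534, 0.1447]
tool_rot: [0.653, 0.757, 0.008, -0.001]
force: [-0.1, -0.2, 0.3]
finger_gap: 0.373
```

Emit:
apply_moves --increments '[[[0,0,-0.015,0],[0,0,-0.025,0],[0,0,-0.03,0],[0,0,-0.03,0],[0,0,-0.03,0]]]'

```text
t: 32.15
tcp_pos: [0.5238, -0.3534, 0.277]
tool_rot: [0.653, 0.757, 0.008, -0.007]
force: [0.9, -0.9, -0.8]
finger_gap: 0.376
```

Emit:
apply_moves --increments '[[[0,0,-0.025,0],[0,0,-0.01,0]]]'

```text
t: 32.35
tcp_pos: [0.5246, -0.3549, 0.3191]
tool_rot: [0.653, 0.757, 0.008, -0.003]
force: [-0.3, -0.6, -0.0]
finger_gap: 0.372
```

Run:
```python
from h import *
for i in range(3): im,d,W=world("top")
st(); go(.4301,-.0082,.31,98.3);print("carrier",rect(W,230,215,340,280,.045,.065))
inhand("w16.png")
```

```text
t 32.5 pitch_deg 0.64 q4 0.0161 qd [-0.002  0.037  0.038 -0.002 -0.002  0.   ] [ 0.5238 -0.3541  0.3158]
t 32.5 tcp [ 0.5238 -0.3541  0.3158] yaw 98.4 tilt 1.08 F [-1.41  0.04 -1.35] gap 0.373
  tool delta [ 0.3557 -0.0422  0.0119] spin 0.1 |d| 0.358
  after spin [ 0.3558 -0.0428  0.0058]
carrier (480, array([435.4, -43.9]), array([ 51.9, 208.4]), 'yaw', 8.38)
z 0.025 419 xmax 0.0118 y [-0.0207  0.0219]
z 0.035 1048 xmax 0.0109 y [-0.0213  0.0216]
z 0.045 562 xmax 0.0106 y [-0.0218  0.0218]
z 0.055 3792 xmax 0.0151 y [-0.0201  0.02  ]
z 0.065 634 xmax 0.0155 y [-0.0214  0.0215]
z 0.075 569 xmax 0.0166 y [-0.0155  0.0168]
z 0.085 312 xmax 0.0166 y [-0.0166  0.016 ]
z 0.095 273 xmax 0.0168 y [-0.0173  0.0168]
z 0.105 230 xmax 0.0165 y [-0.0172  0.0169]
z 0.115 199 xmax 0.0163 y [-0.0177  0.0163]
z 0.125 174 xmax 0.0164 y [-0.0173  0.0159]
z 0.135 137 xmax 0.0158 y [-0.0175  0.0154]
zmin 0.0169 top x 0.0102 0.012 y -0.0192 0.0219 zmax 0.1365
```

View pics/w16.png

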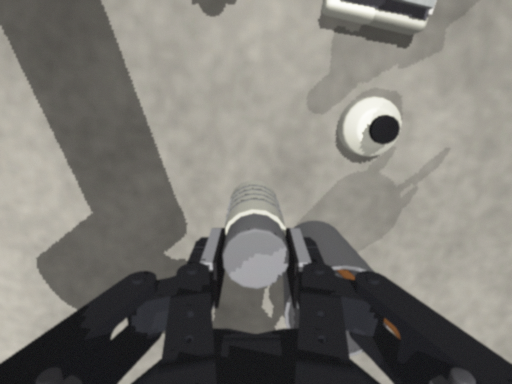

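Emit:
apply_moves --increments '[[[0.03,-0.004,0,0],[0.04,-0.005,0,0],[0.04,-0.005,0,0],[0.04,-0.005,0,0],[0.04,-0.005,0,0]]]'

```text
t: 33.05
tcp_pos: [0.4681, -0.1668, 0.3079]
tool_rot: [0.657, 0.754, 0.007, -0.015]
force: [1.2, 1.1, -0.9]
finger_gap: 0.368
```

Run:
```python
from h import *
for i in range(2): manip.snapshot("top")
st(); bot(.4301,-.0083,(-.0017,-.0007,.144))
```

```text
t 33.15 pitch_deg 1.92 q4 0.0219 qd [-0.047  0.031 -0.102 -0.042 -0.05  -0.031] [ 0.4658 -0.163   0.3075]
bottom [ 0.4628 -0.1598  0.1636] tool d to mouth axis [ 0.1545 -0.0107  0.0058] tilt 2.21 F [-0.9  -0.23 -0.17] 33.15
```

Emit:
apply_moves --increments '[[[0.028,-0.002,0,0],[0.03,-0.002,0,0],[0.03,-0.002,0,0],[0.03,-0.002,0,0],[0.025,-0.002,0,0]]]'

```text
t: 33.65
tcp_pos: [0.4344, -0.0216, 0.3065]
tool_rot: [0.656, 0.754, 0.005, -0.022]
force: [0.3, 0.5, -0.2]
finger_gap: 0.373
```

Run:
```python
from h import *
for i in range(4): manip.snapshot("top")
st(); bot(.4301,-.0083,(-.0017,-.0007,.144))
```

```text
t 33.85 pitch_deg 2.05 q4 0.0297 qd [-0.024  0.001 -0.025 -0.001 -0.002  0.001] [ 0.4352 -0.0227  0.307 ]
bottom [ 0.431  -0.0194  0.1631] tool d to mouth axis [0.0111 0.0006 0.0004] tilt 2.51 F [ 0.22  0.65 -0.54] 33.85
```

Emit:
apply_moves --increments '[[[0.0065,0,0,0],[0.0065,0,0,0]]]'

```text
t: 34.05
tcp_pos: [0.4347, -0.0117, 0.3068]
tool_rot: [0.657, 0.753, 0.005, -0.021]
force: [-0.4, -0.4, 0.0]
finger_gap: 0.37
```

Run:
```python
from h import *
for i in range(3): manip.snapshot("top")
st(); bot(.4301,-.0083,(-.0017,-.0007,.144))
```

```text
t 34.2 pitch_deg 1.99 q4 0.0301 qd [-0.002 -0.002 -0.002 -0.004 -0.001 -0.002] [ 0.4344 -0.0113  0.307 ]
bottom [ 0.4303 -0.008   0.1631] tool d to mouth axis [-0.0002 -0.0002 -0.    ] tilt 2.47 F [-0.77 -0.02 -0.02] 34.2
```

Emit:
apply_moves --increments '[[[0,0,0.05,0],[0,0,0,0]]]'

```text
t: 34.4
tcp_pos: [0.4348, -0.0105, 0.2562]
tool_rot: [0.657, 0.754, 0.005, -0.02]
force: [-1.3, 0.7, -0.5]
finger_gap: 0.375
```

Run:
```python
from h import *
for i in range(4): im,d,W=world("wrist")
st(); bot(.4301,-.0083,(-.0017,-.0007,.144)); cv2.imwrite("pics/w17.png",im[:,:,::-1])
```

```text
t 34.6 pitch_deg 0.79 q4 0.0333 qd [ 0.003 -0.02   0.001 -0.001 -0.006  0.004] [ 0.4393 -0.0117  0.2629]
bottom [ 0.438  -0.0093  0.1189] tool d to mouth axis [ 0.0021 -0.0077  0.0001] tilt 1.66 F [-0.22 -0.17 -0.38] 34.6
```

View pics/w17.png

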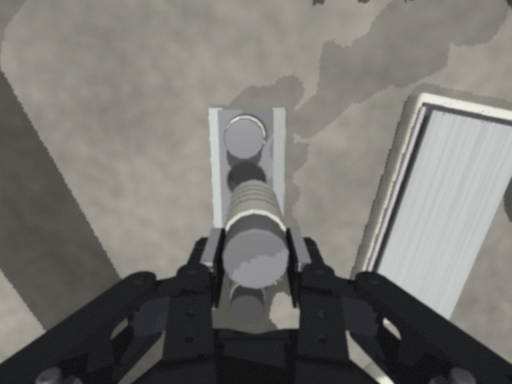

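Emit:
apply_moves --increments '[[[0.001,-0.004,0.01,0],[0.001,-0.003,0.013,0],[0,0,0.013,0],[0,0,0.01,0]]]'

```text
t: 35.0
tcp_pos: [0.4374, -0.0112, 0.226]
tool_rot: [0.657, 0.754, 0.014, 0.0]
force: [0.3, -0.3, -1.4]
finger_gap: 0.371
```

Run:
```python
from h import *
for i in range(3): im,d,W=world("wrist")
st(); bot(.4301,-.0083,(-.0017,-.0007,.144)); cv2.imwrite("pics/w18.png",im[:,:,::-1])
```

```text
t 35.15 pitch_deg -0.46 q4 0.038 qd [ 0.002 -0.003 -0.006  0.001  0.002 -0.001] [ 0.4368 -0.011   0.2253]
bottom [ 0.4386 -0.0096  0.0813] tool d to mouth axis [ 0.0024 -0.0082 -0.0001] tilt 1.55 F [1.16 0.58 0.04] 35.15
```

View pics/w18.png

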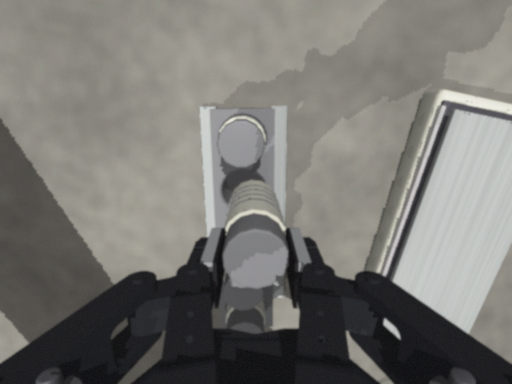

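Emit:
apply_moves --increments '[[[0.0012,-0.004,0,0],[0.0012,-0.004,0,0],[0,-0.001,0,0]]]'

```text
t: 35.45
tcp_pos: [0.4279, -0.01, 0.2271]
tool_rot: [0.656, 0.754, 0.014, 0.0]
force: [0.2, 0.0, -0.4]
finger_gap: 0.372
```

Run:
```python
from h import *
for i in range(3): im,d,W=world("wrist")
st(); bot(.4301,-.0083,(-.0017,-.0007,.144))
```

```text
t 35.6 pitch_deg -0.71 q4 0.0385 qd [-0.     0.006 -0.006 -0.     0.    -0.001] [ 0.4285 -0.0102  0.2269]
bottom [ 0.4309 -0.009   0.0829] tool d to mouth axis [ 0.0008 -0.0007 -0.    ] tilt 1.64 F [-1.21  0.77 -0.47] 35.6
```

Emit:
apply_moves --increments '[[[0.0005,-0.001,0.008,0],[0.0005,-0.001,0.009,0],[0,0,0.008,0]]]'

```text
t: 35.9
tcp_pos: [0.4276, -0.0092, 0.201]
tool_rot: [0.657, 0.754, 0.015, 0.002]
force: [0.6, 0.2, -1.9]
finger_gap: 0.369
```

Run:
```python
from h import *
for i in range(3): im,d,W=world("wrist")
st(); bot(.4301,-.0083,(-.0017,-.0007,.144)); cv2.imwrite("pics/w19.png",im[:,:,::-1])
```

```text
t 36.05 pitch_deg -0.79 q4 0.0424 qd [-0.002 -0.017 -0.012 -0.001  0.006  0.001] [ 0.4274 -0.0092  0.2009]
bottom [ 0.43  -0.008  0.057] tool d to mouth axis [-0.0003  0.     -0.    ] tilt 1.68 F [-1.38 -0.05 -0.45] 36.05
```

View pics/w19.png

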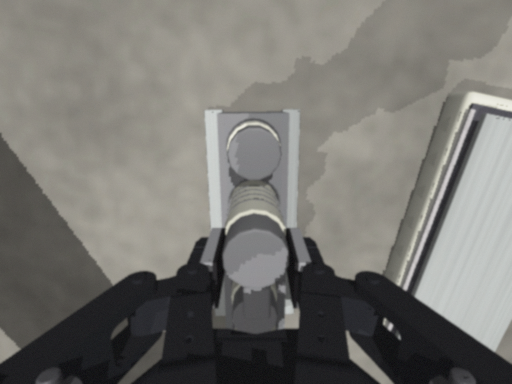

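Emit:
apply_moves --increments '[[[0,0,0.007,0],[0,0,0.007,0]]]'

```text
t: 36.25
tcp_pos: [0.4282, -0.0092, 0.1867]
tool_rot: [0.656, 0.754, 0.015, 0.002]
force: [-1.0, -1.2, -0.4]
finger_gap: 0.376
```

Run:
```python
from h import *
for i in range(2): im,d,W=world("wrist")
st(); bot(.4301,-.0083,(-.0017,-.0007,.144))
```

```text
t 36.35 pitch_deg -0.79 q4 0.0444 qd [-0.    -0.015 -0.007  0.002  0.017  0.002] [ 0.428  -0.0091  0.1862]
bottom [ 0.4306 -0.008   0.0422] tool d to mouth axis [-0.0003 -0.0005 -0.    ] tilt 1.67 F [-0.44 -1.08 -0.55] 36.35
```

Emit:
apply_moves --increments '[[[0,-0.0005,0.008,0],[0,0,0.008,0],[0,0,0.008,0],[0,0,0.005,0],[0,0,0.003,0]]]'

```text
t: 36.85
tcp_pos: [0.4282, -0.0091, 0.1517]
tool_rot: [0.656, 0.754, 0.014, 0.002]
force: [-0.7, -3.3, 1.1]
finger_gap: 0.371
```

Emit:
apply_moves --increments '[[[0,0,0.0015,0]]]'

```text
t: 36.95
tcp_pos: [0.4285, -0.0095, 0.1511]
tool_rot: [0.656, 0.755, 0.014, 0.002]
force: [-6.9, -3.9, 43.5]
finger_gap: 0.376
```

Seated. I release, rise and check all four.

Emit:
apply_moves --increments '[[[0,0,-0.001,0],[0,0,0,0],[0,0,0,0],[0,0,-0.01,0]]]' --fingers 1

```text
t: 37.35
tcp_pos: [0.4288, -0.0092, 0.162]
tool_rot: [0.657, 0.754, 0.015, 0.002]
force: [-1.3, 0.8, 0.4]
finger_gap: 0.998
```

Emit:
apply_moves --increments '[[[0,0,-0.015,0],[0,0,-0.02,0],[0,0,-0.02,0],[-0.01,0,-0.02,0],[-0.015,0,-0.02,0]]]'

```text
t: 37.85
tcp_pos: [0.428, -0.034, 0.2601]
tool_rot: [0.656, 0.755, 0.014, -0.001]
force: [0.3, -1.5, 0.3]
finger_gap: 1.0
```

Emit:
apply_moves --increments '[[[-0.03,0,-0.02,0],[-0.03,0.0,-0.02,0],[-0.03,0,0,0],[-0.02,0,0,0]]]'

```text
t: 38.25
tcp_pos: [0.4431, -0.146, 0.3052]
tool_rot: [0.654, 0.756, 0.015, 0.003]
force: [0.3, 1.0, -0.5]
finger_gap: 0.998
```

Run:
```python
from h import *
for i in range(3): im,d,W=world("wrist")
st(); go(.4353,-.0439,.2,98.3); cv2.imwrite("pics/w20.png",im[:,:,::-1])
m=(W[...,2]>.085)&(W[...,2]<.108)
n,l,s_,_=cv2.connectedComponentsWithStats(m.astype(np.uint8))
for i in range(1,n):
    if s_[i,4]>150: p=W[l==i]; print(s_[i],np.round(cv2.minEnclosingCircle((p[:,:2]*1000).astype(np.float32)),1) if 0 else np.round(cv2.minEnclosingCircle((p[:,:2]*1000).astype(np.float32))[0],1),"ztop",np.median(p[:,2]).round(4))
m=(W[...,2]>.115)&(W[...,2]<.14); p=W[m]; print("tab",len(p),cv2.minAreaRect((p[:,:2]*1000).astype(np.float32)))
im,d,W=world("top");print("carrier",rect(W,230,215,340,280,.045,.065)); cv2.imwrite("pics/t20.png",im[:,:,::-1])
```

```text
t 38.4 pitch_deg -0.44 q4 0.0354 qd [ 0.031 -0.001  0.042  0.006  0.01   0.005] [ 0.4427 -0.145   0.3043]
t 38.4 tcp [ 0.4427 -0.145   0.3043] yaw 98.2 tilt 1.77 F [-1.06  1.06  0.21] gap 0.997
  tool delta [0.0993 0.0044 0.1062] spin -0.1 |d| 0.145
  after spin [0.1011 0.0072 0.1043]
[ 237    4   38   44 1317] [430.   -9.5] ztop 0.0962
[237  94  35  36 988] [439.2 -81.6] ztop 0.0963
[239 141  34  34 901] [ 446.3 -124.2] ztop 0.0963
tab 623 ((434.7517395019531, -45.74068069458008), (15.809603691101074, 22.251911163330078), 8.702144622802734)
carrier (518, array([435.4, -44. ]), array([ 52. , 208.6]), 'yaw', 8.32)
```

View pics/w20.png

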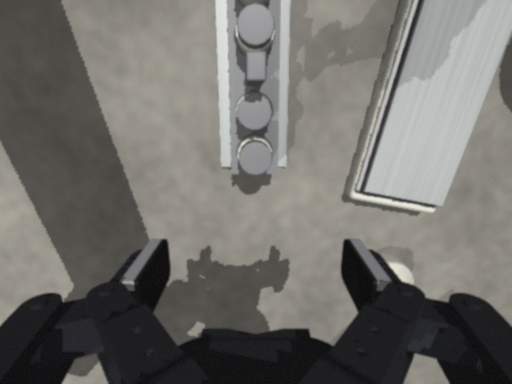

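Three caps seen from here top out at 96 mm, so they are home; the fourth was forced home earlier. I now line up on the tab at (0.435,-0.0445).

Emit:
apply_moves --increments '[[[0.02,0.002,0,0],[0.025,0.002,0,0],[0.025,0.002,0.01,0],[0.02,0.001,0.015,0],[0.005,0,0.015,0]]]'

```text
t: 38.95
tcp_pos: [0.4329, -0.0393, 0.2658]
tool_rot: [0.654, 0.757, 0.016, -0.001]
force: [0.3, -0.9, -0.2]
finger_gap: 1.001
```

```bash
cat >> h.py <<'E'
def tab(save=None,lo=.115,hi=.14):
    im,d,W=world("wrist"); m=(W[...,2]>lo)&(W[...,2]<hi); m[300:]=False
    n,l,s_,_=cv2.connectedComponentsWithStats(m.astype(np.uint8))
    for i in range(1,n):
        if s_[i,4]>200: p=W[l==i]; print("tab?",s_[i],cv2.minAreaRect((p[:,:2]*1000).astype(np.float32)),p[:,2].mean().round(4))
    if save: cv2.imwrite("pics/"+save,im[:,:,::-1])
E
python3 - <<'E'
from h import *
for i in range(3): im,d,W=world("top")
st(); go(.435,-.0445,.168,98.3); tab("w21.png");print("carrier",rect(W,230,215,340,280,.045,.065))
E
```

```text
t 39.1 pitch_deg -0.43 q4 0.0392 qd [-0.026 -0.013 -0.046 -0.004 -0.002 -0.003] [ 0.4333 -0.0409  0.2656]
t 39.1 tcp [ 0.4333 -0.0409  0.2656] yaw 98.34 tilt 1.76 F [ 0.07 -0.16  1.04] gap 0.999
  tool delta [-0.0059 -0.001   0.0975] spin 0.04 |d| 0.098
  after spin [-0.0038  0.0011  0.0976]
tab? [242 193  22  32 649] ((434.7728271484375, -45.10940933227539), (16.148008346557617, 21.792165756225586), 9.169652938842773) 0.1272
carrier (157, array([426.3,  16.4]), array([51.7, 86.1]), 'yaw', 7.81)
```

View pics/w21.png

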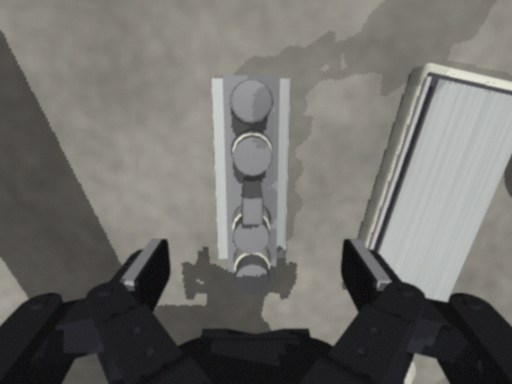

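Emit:
apply_moves --increments '[[[-0.003,0.001,0.01,0],[-0.002,0,0.015,0],[0,0,0.015,0],[0,0,0.015,0]]]'

```text
t: 39.55
tcp_pos: [0.4412, -0.0486, 0.2124]
tool_rot: [0.655, 0.755, 0.018, 0.006]
force: [-0.1, 0.0, -0.4]
finger_gap: 1.001
```

Run:
```python
from h import *
for i in range(3): im,d,W=world("top")
st(); bot(.435,-.0447,(0,0,.054)); tab("w22.png")
```

```text
t 39.7 pitch_deg -1.08 q4 0.0457 qd [ 0.005 -0.027 -0.011 -0.002  0.008  0.001] [ 0.4404 -0.0482  0.2122]
bottom [ 0.442  -0.0471  0.1582] tool d to mouth axis [ 0.0033 -0.0066 -0.0002] tilt 2.02 F [-0.04 -0.44 -0.07] 39.7
tab? [ 228  204   28   43 1141] ((434.5817565917969, -45.09035110473633), (15.846325874328613, 22.108699798583984), 7.3251872062683105) 0.1271
```

View pics/w22.png

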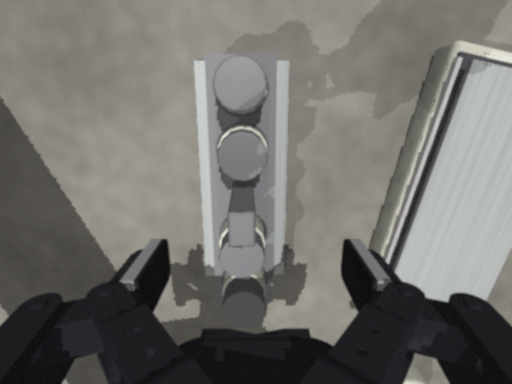

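Emit:
apply_moves --increments '[[[0.0015,-0.003,0,0],[0.0015,-0.004,0,0],[0,0,0,0],[0,0,-0.05,0],[0,0,0,0]]]'

```text
t: 40.25
tcp_pos: [0.432, -0.0478, 0.263]
tool_rot: [0.655, 0.755, 0.017, 0.004]
force: [1.1, -0.1, -0.2]
finger_gap: 0.997
```

Run:
```python
from h import *
for i in range(4): im,d,W=world("top")
st(); bot(.435,-.0447,(0,0,.054))
```

```text
t 40.45 pitch_deg -0.43 q4 0.0399 qd [ 0.002  0.012  0.007  0.    -0.001  0.002] [ 0.4289 -0.0466  0.2587]
bottom [ 0.4299 -0.0453  0.2048] tool d to mouth axis [-0.0001  0.0052  0.0001] tilt 1.75 F [-0.58 -0.87 -0.31] 40.45
```

Emit:
apply_moves --increments '[[[0,0.003,0.009,0],[0,0.002,0.012,0],[0,0,0.012,0],[0,0,0.012,0]]]'

```text
t: 40.85
tcp_pos: [0.4348, -0.0444, 0.2103]
tool_rot: [0.655, 0.755, 0.015, -0.001]
force: [-1.6, 0.2, 0.1]
finger_gap: 1.005
```

Run:
```python
from h import *
for i in range(3): im,d,W=world("top")
st(); bot(.435,-.0447,(0,0,.054))
```

```text
t 41.0 pitch_deg -0.3 q4 0.0457 qd [-0.    -0.03  -0.018  0.     0.01   0.001] [ 0.4343 -0.0443  0.2104]
bottom [ 0.4351 -0.0429  0.1564] tool d to mouth axis [-0.0018 -0.0004 -0.    ] tilt 1.72 F [-0.42  0.32  0.14] 41.0
```

Emit:
apply_moves --increments '[[[-0.0015,0,0.008,0],[0,0,0.01,0],[0,0,0.01,0],[0,0,0.008,0],[0,0,0.005,0]]]'

```text
t: 41.5
tcp_pos: [0.4364, -0.0452, 0.1671]
tool_rot: [0.655, 0.755, 0.015, -0.001]
force: [0.0, 0.2, -0.6]
finger_gap: 1.0
```

Run:
```python
from h import *
for i in range(3): im,d,W=world("scene")
st(); bot(.435,-.0447,(0,0,.054)); crop(im,130,110,260,250,5,"s23.png")
im,d,W=world("wrist"); cv2.imwrite("pics/w23.png",im[:,:,::-1])
```

```text
t 41.65 pitch_deg -0.48 q4 0.054 qd [ 0.001 -0.015 -0.006 -0.001  0.003  0.   ] [ 0.4363 -0.0452  0.1676]
bottom [ 0.4374 -0.0439  0.1136] tool d to mouth axis [-0.0004 -0.0025 -0.0001] tilt 1.77 F [-0.47  1.14  0.26] 41.65
```

View pics/w23.png

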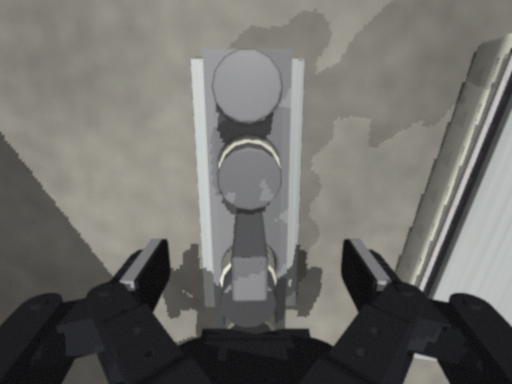

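View pics/s23.png

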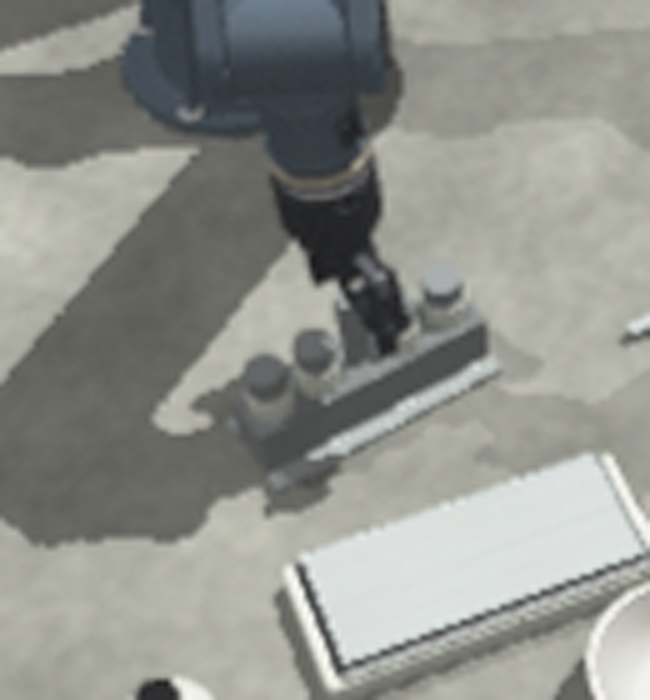

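Emit:
apply_moves --increments '[[[0,-0.0025,0,0],[0,0,0,0]]]'

```text
t: 41.9
tcp_pos: [0.4342, -0.0458, 0.1684]
tool_rot: [0.655, 0.755, 0.016, 0.0]
force: [0.6, 0.3, 0.0]
finger_gap: 0.999
```

Emit:
apply_moves --increments '[[[0,0,0,0],[0,0,0,0],[0,0,0,0],[0,0,0,0],[0,0,0,0]]]' --fingers 0.0 --newtons 80

```text
t: 42.4
tcp_pos: [0.4339, -0.0458, 0.1694]
tool_rot: [0.655, 0.755, 0.016, 0.001]
force: [-1.0, -1.8, 4.1]
finger_gap: 0.176
```

Run:
```python
from h import *
st(); bot(.435,-.0447,(0,0,.054)); im,d,W=world("top"); print("carrier",rect(W,230,215,340,280,.045,.065)); st()
```

```text
t 42.4 pitch_deg -0.63 q4 0.0534 qd [-0.001 -0.002  0.012 -0.021  0.02  -0.004] [ 0.4339 -0.0458  0.1694]
bottom [ 0.4351 -0.0446  0.1154] tool d to mouth axis [-0.0001 -0.0001 -0.    ] tilt 1.8 F [-0.97 -1.8   4.13] 42.4
carrier (138, array([436.2, -43.5]), array([ 51.5, 207.8]), 'yaw', 8.43)
t 42.45 pitch_deg -0.62 q4 0.0532 qd [-0.    -0.     0.001  0.001 -0.003 -0.   ] [ 0.4338 -0.0459  0.1694]
```

Gripped (gap matches the 16 mm tab). I lift slowly.

Emit:
apply_moves --increments '[[[0,0,-0.01,0],[0,0,-0.015,0],[0,0,-0.02,0],[0,0,-0.02,0],[0,0,-0.02,0]]]'

```text
t: 42.95
tcp_pos: [0.4273, -0.046, 0.2506]
tool_rot: [0.655, 0.755, 0.012, -0.009]
force: [-0.1, -0.3, -5.9]
finger_gap: 0.176
```

Run:
```python
from h import *
for i in range(2): im,d,W=world("scene")
st(); crop(im,130,110,260,250,5,"s24.png"); go(.639,-.0372,.25,86.6)
im,d,W=world("wrist"); cv2.imwrite("pics/w24.png",im[:,:,::-1])
```

```text
t 43.05 pitch_deg 0.11 q4 0.0398 qd [-0.001  0.043  0.025 -0.    -0.052 -0.002] [ 0.4289 -0.0465  0.252 ]
t 43.05 tcp [ 0.4289 -0.0465  0.252 ] yaw 98.12 tilt 1.68 F [ 0.72 -0.32 -7.02] gap 0.177
  tool delta [-0.0205  0.2093  0.0042] spin 11.52 |d| 0.21
  after spin [0.0218 0.2092 0.002 ]
```

View pics/s24.png

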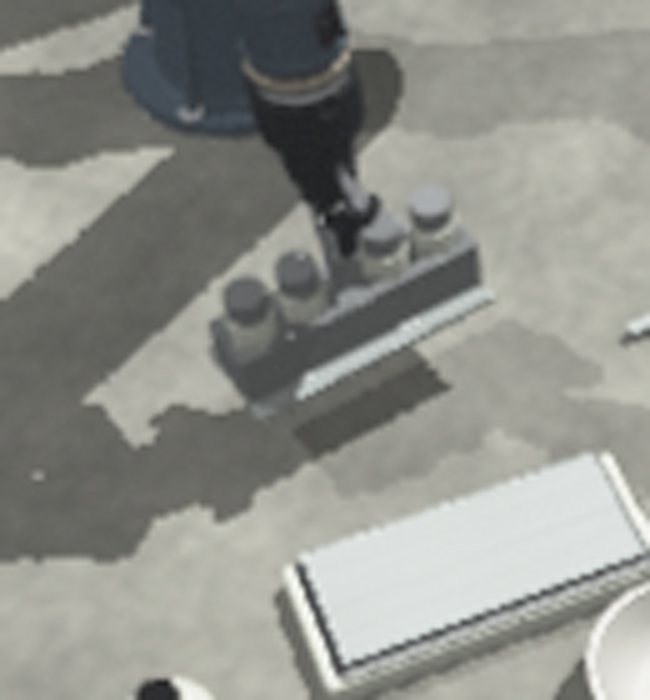

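View pics/w24.png

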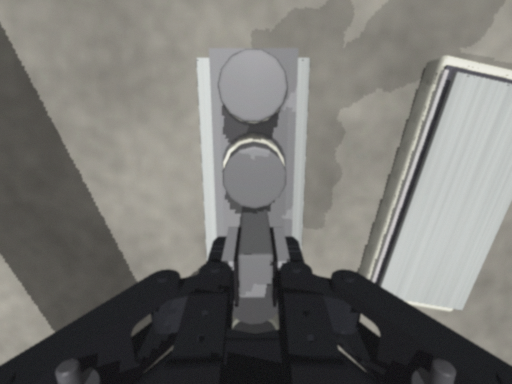

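The carrier hangs level in the gripper. I move it out over the pad, turning it to match.

Emit:
apply_moves --increments '[[[0,0.02,-0.003,2],[0,0.028,0,2.5],[0,0.03,0,2.5],[0,0.03,0,2.5],[0,0.025,0,2]]]'

```text
t: 43.6
tcp_pos: [0.5547, -0.0358, 0.2428]
tool_rot: [0.731, 0.682, 0.006, -0.02]
force: [0.8, -0.8, -5.6]
finger_gap: 0.172
```

Run:
```python
from h import *
for i in range(3): im,d,W=world("scene")
st(); go(.639,-.0372,.25,86.6)
```

```text
t 43.75 pitch_deg 1.54 q4 0.0362 qd [-0.006 -0.026  0.069 -0.003  0.047 -0.013] [ 0.555  -0.0363  0.2428]
t 43.75 tcp [ 0.555  -0.0363  0.2428] yaw 86.13 tilt 2.31 F [ 0.24 -0.1  -7.16] gap 0.178
  tool delta [ 0.005   0.0837 -0.0087] spin -0.47 |d| 0.084
  after spin [ 0.0041  0.0839 -0.0072]
```

Emit:
apply_moves --increments '[[[0.001,0.016,-0.003,-0.5],[0.001,0.02,-0.002,0],[0,0.02,0,0],[0,0.02,0,0],[0,0.008,0,0]]]'

```text
t: 44.25
tcp_pos: [0.63, -0.0371, 0.2326]
tool_rot: [0.727, 0.686, -0.002, -0.032]
force: [0.0, 0.8, -7.0]
finger_gap: 0.174
```

Run:
```python
from h import *
for i in range(4): im,d,W=world("scene")
st(); go(.639,-.0372,.23,86.6); crop(im,150,130,310,270,5,"s25.png")
im,d,W=world("top"); cv2.imwrite("pics/t25.png",im[:,:,::-1])
im,d,W=world("wrist"); cv2.imwrite("pics/w25.png",im[:,:,::-1])
```

```text
t 44.45 pitch_deg 3.46 q4 0.0343 qd [-0.002 -0.016  0.005  0.001 -0.001  0.002] [ 0.6277 -0.0367  0.2334]
t 44.45 tcp [ 0.6277 -0.0367  0.2334] yaw 86.64 tilt 3.87 F [-0.86  0.17 -7.09] gap 0.174
  tool delta [-0.      0.0114  0.0028] spin 0.04 |d| 0.012
  after spin [0.0001 0.0113 0.0034]
```

View pics/s25.png

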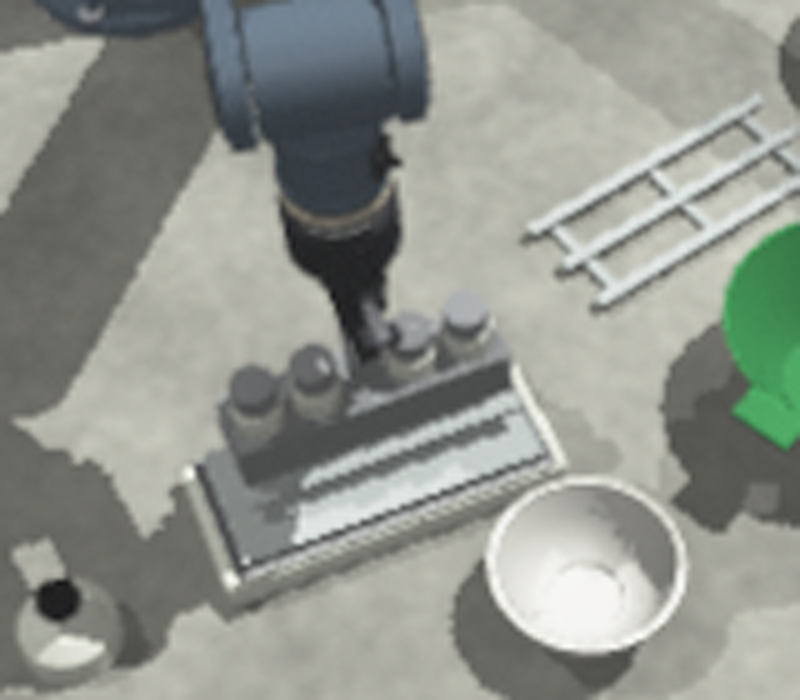

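View pics/w25.png

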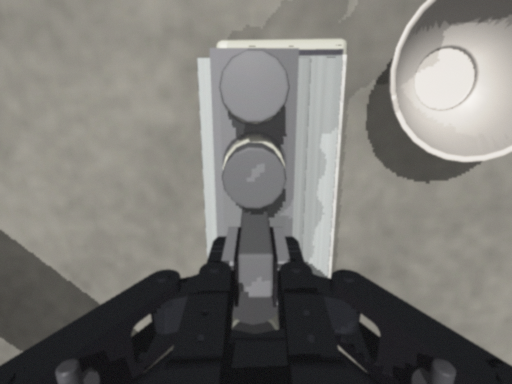

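The carrier is over the pad but the tool has pitched 3.5° outward. I raise slowly and use the fast-down freeze to level it.

Emit:
apply_moves --increments '[[[0,0,-0.012,0],[0,0,-0.014,0],[0,0,-0.014,0],[0,0,-0.014,0],[0,0,-0.012,0]]]'

```text
t: 45.05
tcp_pos: [0.6272, -0.0392, 0.3044]
tool_rot: [0.727, 0.686, -0.004, -0.035]
force: [-0.1, -0.5, -7.1]
finger_gap: 0.172
```

Run:
```python
from h import *
for i in range(4): im,d,W=world("scene")
st()
```

```text
t 45.25 pitch_deg 3.72 q4 0.0318 qd [-0.     0.022  0.024 -0.001  0.004  0.002] [ 0.6273 -0.0392  0.303 ]
```

Emit:
apply_moves --increments '[[[0,0,0.045,0],[0,0,0,0]]]'

```text
t: 45.45
tcp_pos: [0.6238, -0.0369, 0.2564]
tool_rot: [0.727, 0.686, -0.005, -0.036]
force: [-3.9, 0.3, -8.0]
finger_gap: 0.178
```

Run:
```python
from h import *
for i in range(5): im,d,W=world("scene"); st()
go(.639,-.0372,.23,86.6)
```

```text
t 45.5 pitch_deg 3.26 q4 0.0333 qd [-0.002 -0.054 -0.103  0.004 -0.037  0.005] [ 0.627  -0.0376  0.2605]
t 45.55 pitch_deg 2.83 q4 0.0334 qd [-0.001 -0.036 -0.059 -0.    -0.017  0.003] [ 0.6292 -0.0382  0.263 ]
t 45.6 pitch_deg 2.61 q4 0.0334 qd [-0.001 -0.021 -0.025  0.001  0.002 -0.006] [ 0.6303 -0.0385  0.2645]
t 45.65 pitch_deg 2.53 q4 0.0333 qd [ 0.    -0.014 -0.006 -0.002  0.004 -0.006] [ 0.6306 -0.0386  0.2652]
t 45.7 pitch_deg 2.51 q4 0.0333 qd [-0.    -0.006  0.007  0.002  0.002  0.006] [ 0.6306 -0.0386  0.2655]
t 45.7 tcp [ 0.6306 -0.0386  0.2655] yaw 86.65 tilt 3.05 F [ 0.59  0.26 -6.62] gap 0.172
  tool delta [0.0006 0.0096 0.0353] spin 0.05 |d| 0.037
  after spin [0.0019 0.0083 0.0355]
```

Emit:
apply_moves --increments '[[[0,0,-0.012,0],[0,0,-0.014,0],[0,0,-0.014,0]]]'

```text
t: 46.0
tcp_pos: [0.632, -0.0403, 0.3095]
tool_rot: [0.727, 0.686, 0.001, -0.026]
force: [0.3, 0.1, -7.7]
finger_gap: 0.17
```

Run:
```python
from h import *
for i in range(4): im,d,W=world("scene")
st()
```

```text
t 46.2 pitch_deg 2.43 q4 0.0321 qd [-0.002  0.026  0.034 -0.     0.005 -0.005] [ 0.6321 -0.0403  0.3088]
```

Emit:
apply_moves --increments '[[[0,0,0.05,0],[0,0,0,0]]]'

```text
t: 46.4
tcp_pos: [0.6298, -0.0382, 0.2574]
tool_rot: [0.727, 0.686, 0.001, -0.027]
force: [-3.9, 0.7, -9.0]
finger_gap: 0.179
```

Run:
```python
from h import *
for i in range(4): im,d,W=world("scene")
st()
```

```text
t 46.6 pitch_deg 1.03 q4 0.0338 qd [-0.001 -0.017 -0.005  0.001  0.007 -0.001] [ 0.6369 -0.04    0.2677]
```

Emit:
apply_moves --increments '[[[0,0,-0.012,0],[0,0,-0.014,0],[0,0,-0.014,0]]]'

```text
t: 46.9
tcp_pos: [0.6378, -0.0416, 0.3134]
tool_rot: [0.727, 0.686, 0.009, -0.014]
force: [0.4, -0.7, -6.6]
finger_gap: 0.176
```

Run:
```python
from h import *
for i in range(4): im,d,W=world("scene")
st()
```

```text
t 47.1 pitch_deg 0.78 q4 0.0325 qd [ 0.001  0.028  0.037  0.001  0.007 -0.   ] [ 0.6378 -0.0416  0.3125]
```

Emit:
apply_moves --increments '[[[0,0,0.05,0],[0,0,0,0]]]'

```text
t: 47.3
tcp_pos: [0.6369, -0.0398, 0.2613]
tool_rot: [0.727, 0.686, 0.009, -0.014]
force: [-4.3, 1.1, -9.0]
finger_gap: 0.171
```

Run:
```python
from h import *
for i in range(4): im,d,W=world("scene")
st(); go(.639,-.0372,.23,86.6)
```

```text
t 47.5 pitch_deg -0.63 q4 0.0342 qd [ 0.002 -0.015 -0.004  0.     0.005  0.01 ] [ 0.6439 -0.0415  0.272 ]
t 47.5 tcp [ 0.6439 -0.0415  0.272 ] yaw 86.73 tilt 1.88 F [-0.08  0.46 -6.08] gap 0.172
  tool delta [ 0.0028 -0.0059  0.042 ] spin 0.13 |d| 0.043
  after spin [ 0.004  -0.0052  0.042 ]
```

Emit:
apply_moves --increments '[[[0.0015,-0.003,0.006,0],[0.0015,-0.003,0.01,0],[0,0,0.01,0],[0,0,0.01,0]]]'

```text
t: 47.9
tcp_pos: [0.6413, -0.0375, 0.2411]
tool_rot: [0.727, 0.687, 0.02, 0.002]
force: [-0.2, 0.5, -7.1]
finger_gap: 0.176
```

Run:
```python
from h import *
for i in range(4): im,d,W=world("scene")
st(); go(.638,-.0384,.215,86.6); crop(im,150,130,310,270,5,"s26.png")
im,d,W=world("wrist"); cv2.imwrite("pics/w26.png",im[:,:,::-1])
```

```text
t 48.1 pitch_deg -1.29 q4 0.0358 qd [-0.001 -0.011 -0.02   0.002 -0.003  0.008] [ 0.6411 -0.0376  0.2406]
t 48.1 tcp [ 0.6411 -0.0376  0.2406] yaw 86.74 tilt 2.2 F [ 0.31 -0.14 -6.95] gap 0.178
  tool delta [-0.0017 -0.0037  0.0254] spin 0.14 |d| 0.026
  after spin [-0.001  -0.003   0.0256]
```

View pics/s26.png

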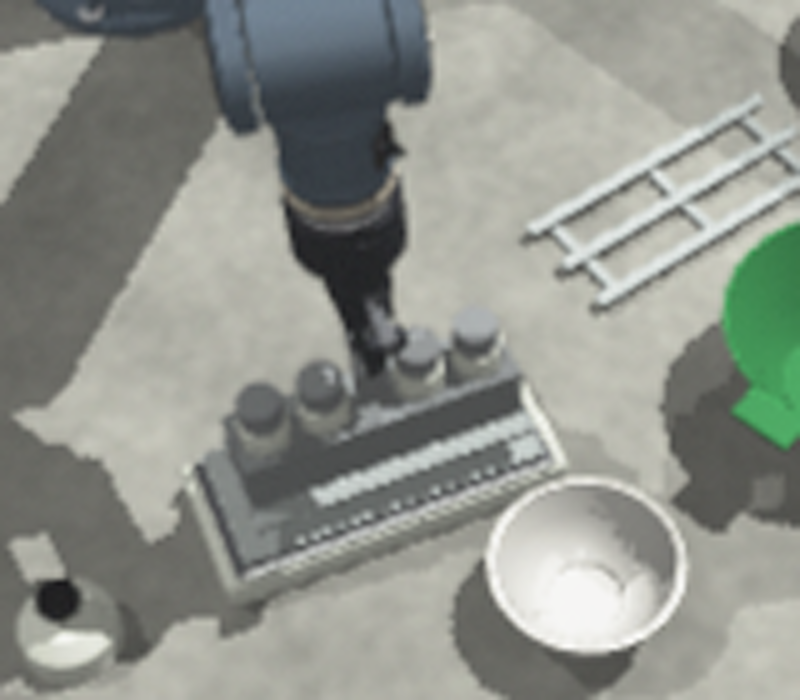

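View pics/w26.png

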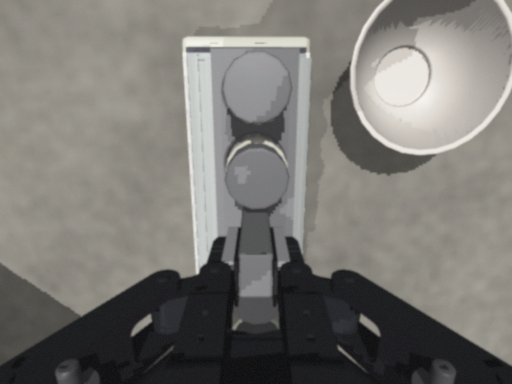

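```bash
cat >> h.py <<'E'
def carr(lo,hi,yawd):
    """carrier block (mid x, +y end) in world from wrist depth"""
    im,d,W=world("wrist"); sub=W[30:230,180:330].reshape(-1,3); p=sub[(sub[:,2]>lo)&(sub[:,2]<hi)]
    y=np.radians(yawd); ex=np.array([np.cos(y),np.sin(y)]); ey=np.array([-np.sin(y),np.cos(y)])
    a=p[:,:2]@ex; b=p[:,:2]@ey
    pl=np.linalg.lstsq(np.c_[a,b,np.ones(len(a))],p[:,2],rcond=None)[0]
    print("n",len(p),"width",np.ptp(a).round(4),"centre",(ex*(a.min()+a.max())/2+ey*(b.max()-.104)).round(4),"z",p[:,2].mean().round(4),"slopes deg",np.degrees(pl[:2]).round(2))
E
python3 - <<'E'
from h import *
carr(.115,.135,-3.3)
E
```

```text
n 6666 width 0.0523 centre [ 0.6448 -0.0371] z 0.1263 slopes deg [1.49 0.35]
```

Emit:
apply_moves --increments '[[[0,0,0.007,0],[0,0,0.008,0],[0,0,0.006,0]]]'

```text
t: 48.5
tcp_pos: [0.6438, -0.0377, 0.221]
tool_rot: [0.727, 0.686, 0.021, 0.004]
force: [-1.0, 0.2, -7.2]
finger_gap: 0.176
```

Run:
```python
from h import *
for i in range(2): im,d,W=world("scene")
st(); go(.638,-.0384,.215,86.6); carr(.095,.118,-3.3)
```

```text
t 48.6 pitch_deg -1.52 q4 0.0367 qd [-0.    -0.015 -0.011  0.     0.015  0.009] [ 0.643  -0.0375  0.2202]
t 48.6 tcp [ 0.643  -0.0375  0.2202] yaw 86.74 tilt 2.34 F [-1.27  0.49 -8.46] gap 0.176
  tool delta [-0.0013 -0.0051  0.005 ] spin 0.14 |d| 0.007
  after spin [-0.0012 -0.005   0.0052]
n 6742 width 0.0522 centre [ 0.6466 -0.0365] z 0.1054 slopes deg [1.6  0.29]
```

Emit:
apply_moves --increments '[[[0,0,0.004,0],[0,0,0.004,0],[0,0,0.003,0]]]'

```text
t: 48.95
tcp_pos: [0.6446, -0.0373, 0.2126]
tool_rot: [0.727, 0.687, 0.021, 0.005]
force: [-2.6, 1.0, 4.8]
finger_gap: 0.171
```

Run:
```python
from h import *
st(); go(.638,-.0384,.2057,86.6); carr(.085,.11,-3.3); st()
```

```text
t 48.95 pitch_deg -1.74 q4 0.0364 qd [ 0.003  0.021  0.007 -0.005 -0.036 -0.002] [ 0.6446 -0.0373  0.2126]
t 48.95 tcp [ 0.6446 -0.0373  0.2126] yaw 86.8 tilt 2.47 F [-2.61  1.02  4.84] gap 0.171
  tool delta [-0.0016 -0.0068  0.0066] spin 0.2 |d| 0.01
  after spin [-0.0015 -0.0066  0.0069]
n 6706 width 0.0523 centre [ 0.6482 -0.0369] z 0.0975 slopes deg [ 1.51 -0.01]
t 49.0 pitch_deg -1.74 q4 0.0364 qd [-0.003 -0.002  0.001  0.003 -0.001  0.   ] [ 0.6446 -0.0373  0.2123]
```

Emit:
apply_moves --increments '[[[0,0,0.004,0],[0,0,0.004,0],[0,0,0.003,0]]]'

```text
t: 49.3
tcp_pos: [0.6448, -0.0372, 0.2068]
tool_rot: [0.726, 0.687, 0.021, 0.005]
force: [-3.4, 0.7, 9.9]
finger_gap: 0.171
```

Run:
```python
from h import *
st(); go(.638,-.0384,.2057,86.6); carr(.075,.1,-3.3); st()
```

```text
t 49.3 pitch_deg -1.79 q4 0.0353 qd [ 0.002  0.012  0.006 -0.003 -0.021  0.002] [ 0.6448 -0.0372  0.2068]
t 49.3 tcp [ 0.6448 -0.0372  0.2068] yaw 86.82 tilt 2.46 F [-3.45  0.69  9.95] gap 0.171
  tool delta [-0.0016 -0.0068  0.0008] spin 0.22 |d| 0.007
  after spin [-0.0016 -0.0068  0.0011]
n 6681 width 0.0523 centre [ 0.6484 -0.0369] z 0.0916 slopes deg [ 1.49 -0.01]
t 49.35 pitch_deg -1.79 q4 0.0353 qd [ 0.001 -0.004 -0.001  0.002  0.007 -0.   ] [ 0.6448 -0.0372  0.2067]
```

Emit:
apply_moves --increments '[[[0,0,0.004,0],[0,0,0.004,0],[0,0,0.004,0]]]'

```text
t: 49.65
tcp_pos: [0.6453, -0.0371, 0.2061]
tool_rot: [0.726, 0.687, 0.021, 0.006]
force: [-5.6, 2.1, 17.9]
finger_gap: 0.173
```

Run:
```python
from h import *
st(); go(.638,-.0384,.2057,86.6); carr(.075,.1,-3.3); st()
```

```text
t 49.65 pitch_deg -1.89 q4 0.0343 qd [ 0.002 -0.001  0.001 -0.003 -0.003  0.001] [ 0.6453 -0.0371  0.2061]
t 49.65 tcp [ 0.6453 -0.0371  0.2061] yaw 86.85 tilt 2.5 F [-5.58  2.14 17.92] gap 0.173
  tool delta [-0.0017 -0.0073  0.0001] spin 0.25 |d| 0.007
  after spin [-0.0017 -0.0072  0.0004]
n 6684 width 0.0525 centre [ 0.6487 -0.0369] z 0.091 slopes deg [ 1.17 -0.03]
t 49.7 pitch_deg -1.89 q4 0.0343 qd [ 0.001 -0.002  0.003  0.    -0.004 -0.   ] [ 0.6453 -0.0372  0.2062]
```

Emit:
apply_moves --increments '[[[0,0,0.005,0],[0,0,0.005,0],[0,0,0.005,0],[0,0,0.005,0]]]'

```text
t: 50.1
tcp_pos: [0.6454, -0.0371, 0.2061]
tool_rot: [0.726, 0.687, 0.021, 0.007]
force: [-6.8, 1.0, 23.0]
finger_gap: 0.172
```

Run:
```python
from h import *
st(); carr(.075,.1,-3.3); st()
im,d,W=world("scene"); crop(im,150,130,310,270,5,"s27.png")
im,d,W=world("top"); print("pad",rect(W,235,160,330,215,.025,.05)); crop(im,230,130,340,230,6,"t27.png")
```

```text
t 50.1 pitch_deg -1.99 q4 0.0328 qd [ 0.002 -0.002  0.001 -0.003 -0.006  0.005] [ 0.6454 -0.0371  0.2061]
n 6697 width 0.0523 centre [ 0.6487 -0.0367] z 0.0909 slopes deg [ 1.11 -0.02]
t 50.15 pitch_deg -1.99 q4 0.0327 qd [-0.001 -0.    -0.001  0.001  0.002  0.   ] [ 0.6454 -0.037   0.2061]
pad (695, array([657.5, -38.1]), array([269.4, 154.6]), 'yaw', -3.94)
```

View pics/s27.png

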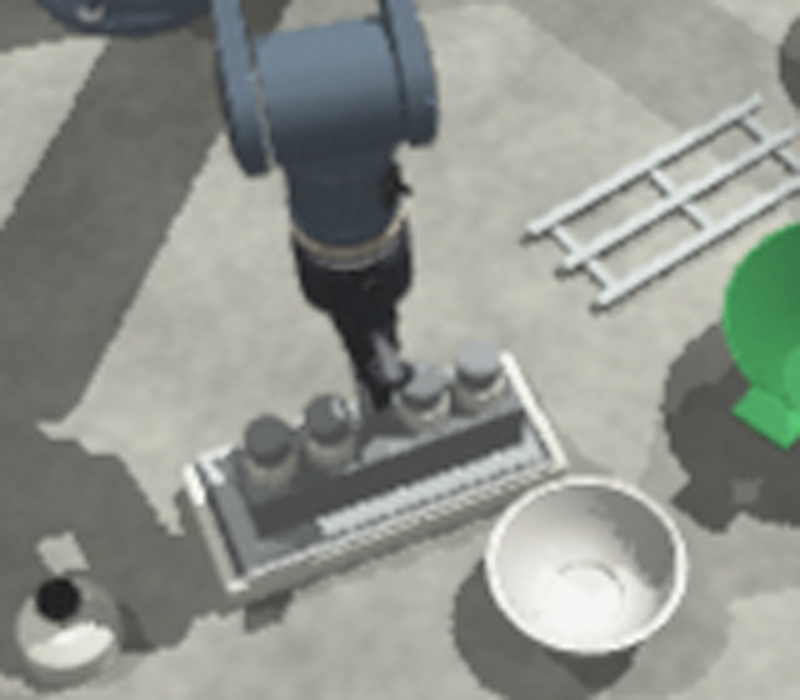

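View pics/t27.png

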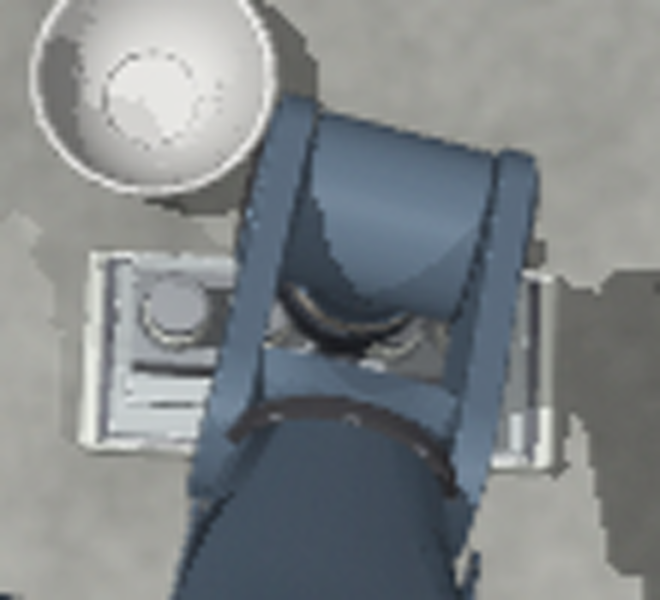

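The pad is on its stop: the force rises from 25 to 30 N with no more travel, and the carrier is down about 10 mm. I ease up until the carrier's weight rests on the pad, then let go.

Emit:
apply_moves --increments '[[[0,0,-0.003,0],[0,0,-0.003,0],[0,0,-0.002,0]]]'

```text
t: 50.55
tcp_pos: [0.6442, -0.0372, 0.2183]
tool_rot: [0.727, 0.687, 0.021, 0.008]
force: [0.8, -0.5, -7.2]
finger_gap: 0.172
```

Run:
```python
from h import *
st(); carr(.08,.11,-3.3); go(.638,-.0384,.2057,86.6)
```

```text
t 50.55 pitch_deg -2.06 q4 0.0328 qd [-0.003 -0.03  -0.009  0.001  0.045 -0.001] [ 0.6442 -0.0372  0.2183]
n 6689 width 0.0523 centre [ 0.6487 -0.0373] z 0.1032 slopes deg [2.21 0.02]
t 50.6 tcp [ 0.6444 -0.0372  0.2183] yaw 86.81 tilt 2.6 F [ 0.25  0.11 -5.9 ] gap 0.17
  tool delta [-0.0018 -0.0068  0.0123] spin 0.21 |d| 0.014
  after spin [-0.0016 -0.0063  0.0126]
```

Emit:
apply_moves --increments '[[[0,0,0.0025,0],[0,0,0.002,0]]]'

```text
t: 50.8
tcp_pos: [0.6452, -0.0372, 0.2137]
tool_rot: [0.726, 0.687, 0.022, 0.008]
force: [-2.0, 1.3, 4.0]
finger_gap: 0.176
```

Run:
```python
from h import *
st(); carr(.08,.11,-3.3); go(.638,-.0384,.2057,86.6)
```

```text
t 50.8 pitch_deg -2.12 q4 0.0332 qd [ 0.002  0.028  0.012 -0.    -0.036  0.003] [ 0.6452 -0.0372  0.2137]
n 6717 width 0.0523 centre [ 0.6494 -0.0374] z 0.0985 slopes deg [ 1.99 -0.05]
t 50.85 tcp [ 0.6452 -0.0372  0.2134] yaw 86.81 tilt 2.65 F [-0.2   1.11  4.12] gap 0.174
  tool delta [-0.0017 -0.0074  0.0074] spin 0.21 |d| 0.011
  after spin [-0.0016 -0.0071  0.0077]
```

Emit:
apply_moves --increments '[[[0,0,-0.0015,0],[0,0,0,0],[0,0,0,0],[0,0,0,0]]]' --fingers 1

```text
t: 51.25
tcp_pos: [0.648, -0.038, 0.2156]
tool_rot: [0.727, 0.687, 0.024, 0.011]
force: [-0.2, -0.8, -0.2]
finger_gap: 0.845
```

Emit:
apply_moves --increments '[[[0,0,-0.012,0],[0,0,-0.02,0],[0,0,-0.02,0],[0,0,-0.02,0],[0,0,-0.02,0]]]'

```text
t: 51.75
tcp_pos: [0.6419, -0.0395, 0.3097]
tool_rot: [0.727, 0.687, 0.022, 0.009]
force: [0.4, 0.1, -0.5]
finger_gap: 1.002
```

Run:
```python
from h import *
for i in range(2): im,d,W=world("scene")
st(); carr(.085,.115,-3.3); tab("w28.png",.16,.185)
crop(im,150,130,310,270,5,"s28.png")
```

```text
t 51.85 pitch_deg -2.69 q4 0.0303 qd [-0.001  0.04   0.051  0.002 -0.035 -0.001] [ 0.6437 -0.0398  0.3125]
n 4337 width 0.0523 centre [ 0.6514 -0.0373] z 0.1005 slopes deg [ 0.19 -0.26]
tab? [247 183  22  33 689] ((651.2406005859375, -37.066890716552734), (22.29601287841797, 15.85251235961914), 87.08740997314453) 0.173
```

View pics/s28.png

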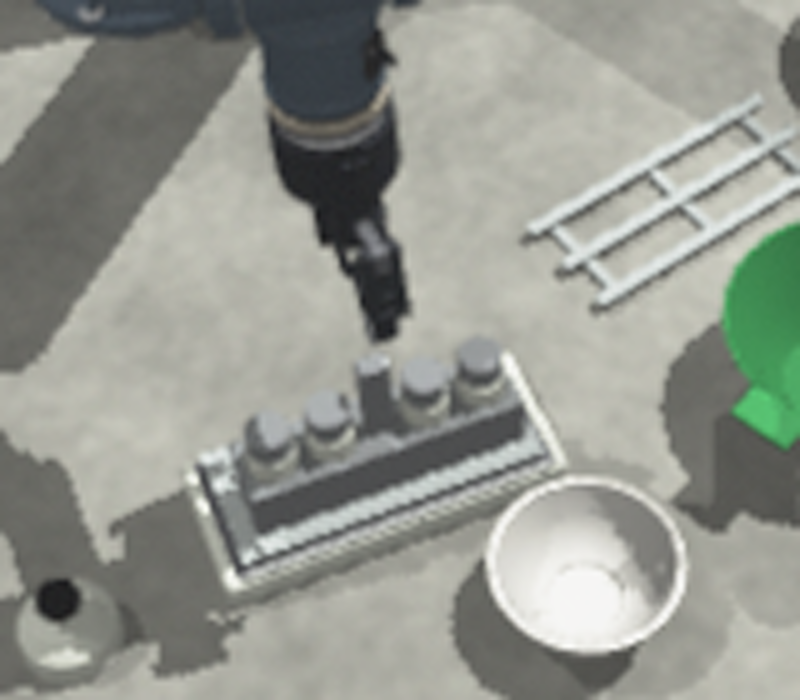

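View pics/w28.png

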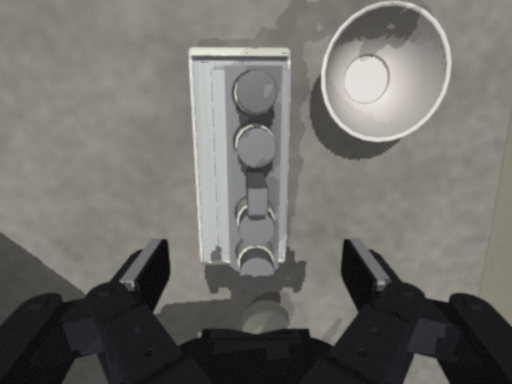

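The carrier stands let go on the pad. Next is the plunger; I measure where the carrier is on the pad from the top view on the way.

Emit:
apply_moves --increments '[[[-0.03,0.002,0,0],[-0.04,0.002,0,0],[-0.045,0,0,0],[-0.045,0,0,0],[-0.04,0,0,0]]]' --fingers 0 --newtons 40

```text
t: 52.45
tcp_pos: [0.6326, -0.2369, 0.2963]
tool_rot: [0.723, 0.691, 0.021, 0.002]
force: [1.8, 0.6, 0.1]
finger_gap: 0.144
```

Run:
```python
from h import *
for i in range(3): im,d,W=world("top")
st(); go(.658,-.284,.22,86.6)
print("block",rect(W,230,150,345,215,.09,.115),"tab",rect(W,230,150,345,215,.16,.185),"pad",rect(W,235,160,330,215,.035,.05),"housing",rect(W,235,160,330,215,.024,.05))
W0=np.load("top0.npy"); print("housing0",rect(W0,235,160,330,215,.024,.055),rect(W0,235,160,330,215,.04,.055))
crop(im,230,130,380,230,5,"t29.png"); tab("w29.png",.055,.075)
```

```text
t 52.6 pitch_deg -0.81 q4 0.0415 qd [ 0.056 -0.021  0.026  0.027  0.015  0.008] [ 0.6324 -0.238   0.2959]
t 52.6 tcp [ 0.6324 -0.238   0.2959] yaw 87.16 tilt 2.37 F [-0.05  0.44 -0.16] gap 0.001
  tool delta [-0.0467  0.0256  0.0755] spin 0.56 |d| 0.092
  after spin [-0.0444  0.0283  0.0759]
block (535, array([651.3, -35.9]), array([209.1,  53.8]), 'yaw', -3.23) tab (41, array([651.3, -35.8]), array([19.6, 16.7]), 'yaw', -0.39) pad (636, array([647.5, -37.5]), array([263.1, 152.3]), 'yaw', -10.38) housing (1012, array([658.6, -38.2]), array([269.2, 154.9]), 'yaw', -3.35)
housing0 (2579, array([657.1, -37.9]), array([269.8, 154.9]), 'yaw', -4.22) (1971, array([658.6, -38.8]), array([241.9, 150.2]), 'yaw', -3.96)
tab? [261 205  28  28 619] ((658.8868408203125, -286.7336120605469), (30.299114227294922, 30.757577896118164), 44.041748046875) 0.0631
```

View pics/t29.png

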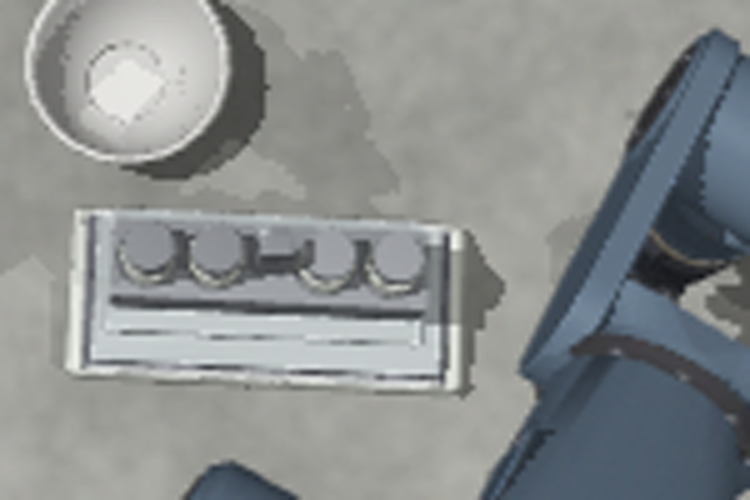

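View pics/w29.png

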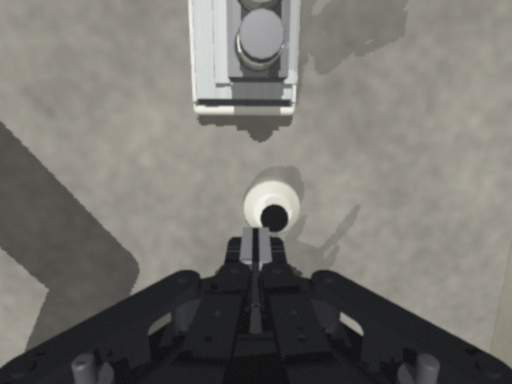

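The carrier is about 12 mm across and 1 mm along from the pad's centre, within limits. The plunger head is at (0.6585,-0.286).

Emit:
apply_moves --increments '[[[-0.015,0.008,0.01,0],[-0.018,0.01,0.015,0],[-0.012,0.008,0.02,0],[0,0,0.02,0],[0,0,0.015,0]]]'

```text
t: 53.15
tcp_pos: [0.6609, -0.2718, 0.213]
tool_rot: [0.721, 0.693, 0.022, -0.0]
force: [-0.6, 0.3, -0.5]
finger_gap: 0.0
```

Run:
```python
from h import *
for i in range(3): im,d,W=world("top")
st(); bot(.6585,-.286,(0,0,.0726)); tab("w30.png",.055,.075)
```

```text
t 53.3 pitch_deg -0.49 q4 0.0473 qd [-0.008 -0.032 -0.038 -0.002 -0.001 -0.001] [ 0.6605 -0.2719  0.2134]
bottom [ 0.6627 -0.2697  0.1409] tool d to mouth axis [-0.0165 -0.0035 -0.0006] tilt 2.49 F [0.35 0.14 0.88] 53.3
tab? [178  13  81  12 695] ((645.5609130859375, -141.12509155273438), (1.0264109373092651, 51.878944396972656), 86.96521759033203) 0.0654
tab? [229 200  39  37 989] ((657.8508911132812, -284.6710510253906), (31.263818740844727, 26.336997985839844), 18.773298263549805) 0.063
```

Emit:
apply_moves --increments '[[[-0.007,-0.002,0.01,0],[-0.007,-0.001,0.015,0],[0,0,0.015,0],[0,0,0.015,0]]]'

```text
t: 53.75
tcp_pos: [0.662, -0.2872, 0.1623]
tool_rot: [0.72, 0.693, 0.023, 0.007]
force: [-0.7, 0.5, -0.2]
finger_gap: -0.0
```

Run:
```python
from h import *
for i in range(3): im,d,W=world("wrist")
st(); bot(.6582,-.285,(0,0,.0726)); cv2.imwrite("pics/w31.png",im[:,:,::-1])
```

```text
t 53.9 pitch_deg -1.06 q4 0.0498 qd [ 0.004 -0.027 -0.026 -0.     0.005  0.001] [ 0.6612 -0.2863  0.161 ]
bottom [ 0.664  -0.2845  0.0885] tool d to mouth axis [-0.0007 -0.0058 -0.0002] tilt 2.67 F [-1.02  0.02  0.37] 53.9
```

View pics/w31.png

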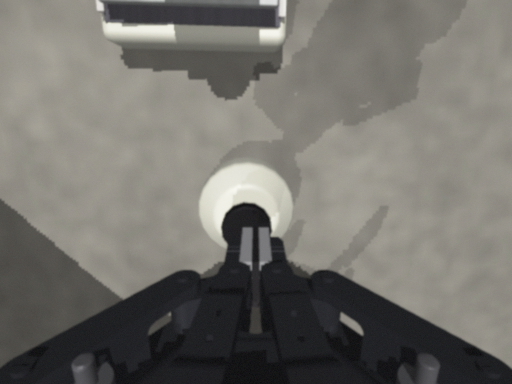

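Emit:
apply_moves --increments '[[[0,-0.003,0.004,0],[0,-0.003,0.006,0],[0,0,0.007,0],[0,0,0,0]]]'

```text
t: 54.3
tcp_pos: [0.656, -0.2857, 0.1435]
tool_rot: [0.72, 0.693, 0.023, 0.006]
force: [-1.4, 0.4, -0.4]
finger_gap: 0.001
```

Run:
```python
from h import *
for i in range(2): im,d,W=world("wrist")
st(); bot(.6582,-.285,(0,0,.0726)); cv2.imwrite("pics/w32.png",im[:,:,::-1])
```

```text
t 54.4 pitch_deg -1.28 q4 0.0513 qd [ 0.    -0.006 -0.008 -0.001  0.001  0.001] [ 0.6566 -0.2861  0.1445]
bottom [ 0.6597 -0.2844  0.072 ] tool d to mouth axis [-0.0007 -0.0015 -0.0001] tilt 2.78 F [ 0.66 -0.15  0.43] 54.4
```

View pics/w32.png

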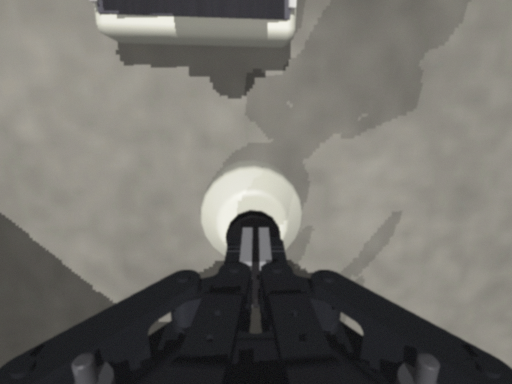

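Fingertips are centred over the plunger head (255,240), 8 mm above it. I press.

Emit:
apply_moves --increments '[[[0,-0.001,0.005,0],[0,0,0.005,0],[0,0,0.005,0],[0,0,0.004,0]]]'

```text
t: 54.8
tcp_pos: [0.6569, -0.2862, 0.127]
tool_rot: [0.72, 0.694, 0.023, 0.008]
force: [-2.4, 0.4, 5.2]
finger_gap: -0.0
```

Run:
```python
from h import *
st(); bot(.6582,-.285,(0,0,.0726))
```

```text
t 54.8 pitch_deg -1.42 q4 0.0513 qd [ 0.002  0.046  0.009 -0.003 -0.05  -0.003] [ 0.6569 -0.2862  0.127 ]
bottom [ 0.6601 -0.2846  0.0545] tool d to mouth axis [-0.0004 -0.0019 -0.0001] tilt 2.8 F [-2.44  0.42  5.17] 54.8
```

Emit:
apply_moves --increments '[[[0,0,0.004,0],[0,0,0.004,0],[0,0,0.003,0]]]'

```text
t: 55.1
tcp_pos: [0.6571, -0.2862, 0.1247]
tool_rot: [0.719, 0.694, 0.023, 0.007]
force: [-6.1, 3.3, 14.0]
finger_gap: -0.001
```

Run:
```python
from h import *
st(); bot(.6582,-.285,(0,0,.0726))
for i in range(3): im,d,W=world("wrist"); 
bot(.6582,-.285,(0,0,.0726))
im,d,W=world("top"); print("block",rect(W,230,150,345,215,.09,.115))
```

```text
t 55.1 pitch_deg -1.37 q4 0.0502 qd [ 0.002 -0.    -0.002 -0.004  0.005  0.001] [ 0.6571 -0.2862  0.1247]
bottom [ 0.6602 -0.2847  0.0522] tool d to mouth axis [-0.0003 -0.002  -0.0001] tilt 2.73 F [-6.1   3.27 13.96] 55.1
bottom [ 0.6602 -0.2847  0.0521] tool d to mouth axis [-0.0003 -0.002  -0.0001] tilt 2.73 F [-6.13  2.24 17.66] 55.25
block (461, array([651.6, -35.6]), array([207.8,  53.7]), 'yaw', -2.44)
```

The plunger is at its stop: tips at 52 mm, 14–18 N. I rise and return to the tab.

Emit:
apply_moves --increments '[[[0,0,-0.01,0],[0,0,-0.025,0],[0,0,-0.035,0],[0,0,-0.04,0],[0,0,-0.035,0]]]'

```text
t: 55.8
tcp_pos: [0.6495, -0.2877, 0.2672]
tool_rot: [0.72, 0.694, 0.022, 0.003]
force: [0.7, 0.7, 1.1]
finger_gap: -0.006
```

Emit:
apply_moves --increments '[[[0,0,-0.025,0],[0.03,0,-0.01,0],[0.04,0,0,0],[0.04,0,0,0],[0.04,0,0,0]]]' --fingers 1

```text
t: 56.3
tcp_pos: [0.6576, -0.1436, 0.3138]
tool_rot: [0.723, 0.69, 0.025, 0.013]
force: [0.4, 0.6, 0.1]
finger_gap: 0.851
```

Run:
```python
from h import *
for i in range(3): im,d,W=world("top")
st(); bot(.6513,-.0365,(0,0,.054)); go(.65,-.038,.3,86.8); tab(None,.16,.185); cv2.imwrite("pics/t33.png",im[:,:,::-1])
p=W[120:200,130:215]; im2=im[120:200,130:215].astype(int); g=(im2[...,1]>im2[...,0]+40)&(im2[...,1]>im2[...,2]+30)
q=p[g]; print("green x",np.nanpercentile(q[:,0],[0,50,100]),"y",np.nanpercentile(q[:,1],[0,50,100]))
```

```text
t 56.45 pitch_deg -2.41 q4 0.0383 qd [-0.051  0.015 -0.024 -0.027 -0.01  -0.007] [ 0.6575 -0.1416  0.3136]
bottom [ 0.6604 -0.1407  0.2596] tool d to mouth axis [ 0.1037 -0.0134  0.0013] tilt 3.18 F [-0.62 -0.46 -0.54] 56.45
t 56.45 tcp [ 0.6575 -0.1416  0.3136] yaw 87.65 tilt 3.18 F [-0.62 -0.46 -0.54] gap 0.996
  tool delta [ 0.103  -0.0126  0.0149] spin 0.85 |d| 0.105
  after spin [ 0.103  -0.0133  0.0136]
tab? [216  38  25  38 897] ((651.1858520507812, -37.51624298095703), (21.938615798950195, 15.759998321533203), 86.85111999511719) 0.1738
green x [0.62340137 0.73720401 0.85520218] y [0.20039291 0.33983548 0.47153969]
```

View pics/t33.png

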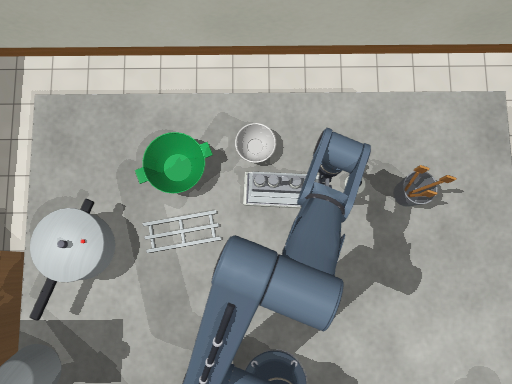

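Emit:
apply_moves --increments '[[[0.02,-0.003,0,0.4],[0.025,-0.003,0,0.4],[0.025,-0.003,0,0],[0.02,-0.003,0,0],[0.01,0,0,0]]]'

```text
t: 57.0
tcp_pos: [0.6528, -0.0501, 0.3123]
tool_rot: [0.731, 0.682, 0.024, 0.014]
force: [-0.5, -0.7, -0.8]
finger_gap: 0.997
```

Run:
```python
from h import *
for i in range(3): im,d,W=world("top")
st(); bot(.6513,-.0365,(0,0,.054));
```

```text
t 57.15 pitch_deg -2.91 q4 0.027 qd [-0.017  0.002 -0.002 -0.005 -0.002 -0.002] [ 0.6532 -0.0509  0.3125]
bottom [ 0.6562 -0.0503  0.2586] tool d to mouth axis [ 0.0134 -0.0059 -0.0001] tilt 3.25 F [-0.98 -0.49  0.78] 57.15
```

Emit:
apply_moves --increments '[[[0,0,-0.05,0],[0,0,0,0]]]'

```text
t: 57.35
tcp_pos: [0.6512, -0.0547, 0.3624]
tool_rot: [0.732, 0.681, 0.023, 0.015]
force: [1.3, 0.3, 1.3]
finger_gap: 1.003
```

Run:
```python
from h import *
for i in range(4): im,d,W=world("top")
st(); bot(.6513,-.0365,(0,0,.054));
```

```text
t 57.55 pitch_deg -1.88 q4 0.025 qd [0.007 0.006 0.009 0.003 0.    0.002] [ 0.6473 -0.0533  0.3542]
bottom [ 0.6494 -0.0525  0.3002] tool d to mouth axis [0.0161 0.0007 0.0003] tilt 2.33 F [0.54 0.14 0.26] 57.55
```

Emit:
apply_moves --increments '[[[0.008,0,0.012,-0.5],[0.008,0,0.013,-0.4],[0,0,0.013,0],[0,0,0.013,0]]]'

```text
t: 57.95
tcp_pos: [0.6502, -0.0358, 0.2982]
tool_rot: [0.726, 0.687, 0.018, 0.007]
force: [-0.3, -0.3, 0.8]
finger_gap: 1.002
```

Run:
```python
from h import *
for i in range(4): im,d,W=world("top")
st(); bot(.6513,-.0365,(0,0,.054));
```

```text
t 58.15 pitch_deg -1.84 q4 0.0252 qd [-0.002 -0.023 -0.026  0.     0.002  0.002] [ 0.6504 -0.0363  0.2994]
bottom [ 0.6524 -0.0355  0.2454] tool d to mouth axis [-0.0011 -0.0011 -0.0001] tilt 2.27 F [-0.42  0.1  -0.56] 58.15
```

Emit:
apply_moves --increments '[[[0,0,-0.05,0],[0,0,0,0]]]'

```text
t: 58.35
tcp_pos: [0.6495, -0.0375, 0.3509]
tool_rot: [0.727, 0.687, 0.019, 0.008]
force: [1.7, -0.1, 0.6]
finger_gap: 0.999
```

Run:
```python
from h import *
for i in range(4): im,d,W=world("top")
st(); bot(.6513,-.0365,(0,0,.054)); go(.65,-.037,.3,86.8)
```

```text
t 58.55 pitch_deg -0.95 q4 0.024 qd [ 0.001  0.012  0.011  0.    -0.001  0.001] [ 0.6456 -0.0367  0.3428]
bottom [ 0.6467 -0.0357  0.2888] tool d to mouth axis [-0.0006  0.0046  0.0001] tilt 1.63 F [-0.07  0.45 -0.27] 58.55
t 58.55 tcp [ 0.6456 -0.0367  0.3428] yaw 86.75 tilt 1.63 F [-0.07  0.45 -0.27] gap 0.999
  tool delta [-0.0009  0.0036  0.0429] spin -0.05 |d| 0.043
  after spin [-0.0001  0.0044  0.0428]
```

Emit:
apply_moves --increments '[[[0,0.0025,0.01,0],[0,0.002,0.014,0],[0,0,0.014,0],[0,0,0.014,0],[0,0,0.014,0]]]'

```text
t: 59.05
tcp_pos: [0.6517, -0.0357, 0.2701]
tool_rot: [0.727, 0.687, 0.014, 0.0]
force: [0.6, -0.5, -0.4]
finger_gap: 1.002
```

Run:
```python
from h import *
for i in range(3): im,d,W=world("wrist")
st(); bot(.6513,-.0365,(0,0,.054)); tab("w34.png",.16,.185)
```

```text
t 59.2 pitch_deg -0.69 q4 0.0254 qd [ 0.001 -0.031 -0.039  0.     0.005  0.002] [ 0.6511 -0.0356  0.2699]
bottom [ 0.652  -0.0345  0.2159] tool d to mouth axis [-0.002  -0.0006 -0.0001] tilt 1.49 F [-0.26  1.06  1.07] 59.2
tab? [ 241  206   26   40 1011] ((651.4359130859375, -36.65739059448242), (21.891803741455078, 15.793962478637695), 87.07048034667969) 0.1729
```

View pics/w34.png

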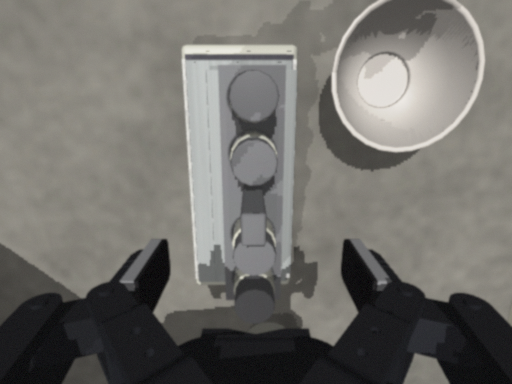

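Emit:
apply_moves --increments '[[[-0.002,0,0.011,0],[0,0,0.013,0],[0,0,0.013,0],[0,0,0.01,0]]]'

```text
t: 59.65
tcp_pos: [0.6547, -0.0375, 0.224]
tool_rot: [0.727, 0.687, 0.016, 0.003]
force: [-0.9, 0.6, -0.4]
finger_gap: 1.002
```

Run:
```python
from h import *
for i in range(3): im,d,W=world("wrist")
st(); bot(.6514,-.0366,(0,0,.054)); cv2.imwrite("pics/w35.png",im[:,:,::-1])
```

```text
t 59.8 pitch_deg -1.2 q4 0.0268 qd [-0.    -0.022 -0.022 -0.003  0.003 -0.001] [ 0.6545 -0.0374  0.2241]
bottom [ 0.6559 -0.0364  0.1702] tool d to mouth axis [-0.0004 -0.0045 -0.0001] tilt 1.79 F [ 0.7   0.26 -0.65] 59.8
```

View pics/w35.png

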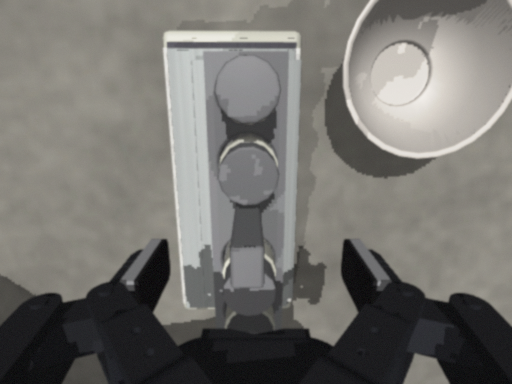

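Emit:
apply_moves --increments '[[[0,-0.0025,0.004,0],[0,-0.002,0.005,0],[0,0,0,0]]]'

```text
t: 60.1
tcp_pos: [0.6506, -0.037, 0.2154]
tool_rot: [0.727, 0.687, 0.016, 0.004]
force: [-0.1, -0.1, -0.7]
finger_gap: 1.003
```

Run:
```python
from h import *
for i in range(2): im,d,W=world("wrist")
st(); bot(.6514,-.0366,(0,0,.054))
```

```text
t 60.2 pitch_deg -1.41 q4 0.0273 qd [ 0.001 -0.003 -0.007  0.001 -0.001 -0.001] [ 0.6512 -0.0372  0.2161]
bottom [ 0.6528 -0.0363  0.1621] tool d to mouth axis [-0.0004 -0.0013 -0.    ] tilt 1.94 F [ 0.24 -0.6   0.88] 60.2
```

Emit:
apply_moves --increments '[[[0,-0.001,0.001,0],[0,0,0,0],[0,0,0,0],[0,0,0,0],[0,0,0,0]]]' --fingers 0 --newtons 80

```text
t: 60.7
tcp_pos: [0.6499, -0.0371, 0.216]
tool_rot: [0.727, 0.687, 0.016, 0.004]
force: [-0.7, -0.7, 1.4]
finger_gap: 0.177
```

Emit:
apply_moves --increments '[[[0,0,0,0],[0,0,-0.01,0],[0,0,-0.014,0],[0,0,-0.014,0],[0,0,-0.014,0]]]'

```text
t: 61.2
tcp_pos: [0.6449, -0.0372, 0.2652]
tool_rot: [0.727, 0.687, 0.012, -0.002]
force: [-0.6, -0.4, -6.8]
finger_gap: 0.173
```

Run:
```python
from h import *
for i in range(3): im,d,W=world("scene")
st(); crop(im,150,130,310,270,5,"s36.png"); carr(.13,.175,-3.2); go(.5017,.312,.28,99.7)
```

```text
t 61.35 pitch_deg -0.87 q4 0.0253 qd [-0.     0.023  0.026 -0.    -0.001 -0.003] [ 0.646  -0.0375  0.2663]
n 7235 width 0.0523 centre [ 0.6474 -0.0373] z 0.1516 slopes deg [ 0.57 -0.75]
t 61.4 tcp [ 0.6454 -0.0373  0.2652] yaw 86.76 tilt 1.49 F [ 0.1   0.48 -7.31] gap 0.177
  tool delta [ 0.3408 -0.1631 -0.0107] spin -12.94 |d| 0.378
  after spin [ 0.3685 -0.0828 -0.0148]
```

View pics/s36.png

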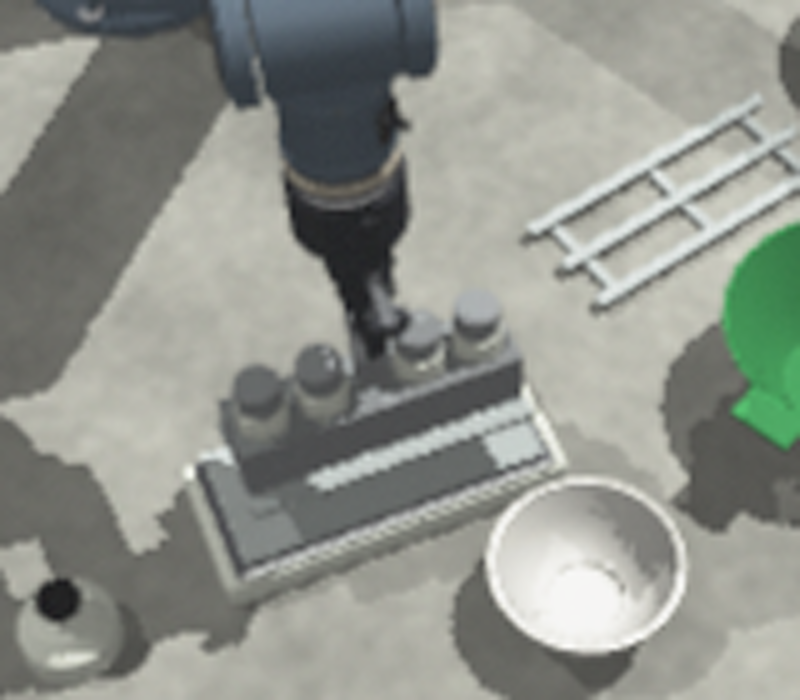

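Lifted level. I move inward first, then along y to the trivet.

Emit:
apply_moves --increments '[[[0,-0.015,-0.006,-1.5],[0,-0.022,-0.003,-2],[0,-0.025,0,-2],[0,-0.025,0,-2],[0,-0.02,0,-2]]]'

```text
t: 61.9
tcp_pos: [0.5358, -0.0384, 0.2687]
tool_rot: [0.665, 0.747, 0.013, -0.001]
force: [-0.0, -0.8, -7.2]
finger_gap: 0.174
```

Run:
```python
from h import *
for i in range(3): im,d,W=world("scene")
st(); go(.5017,.312,.28,99.7)
```

```text
t 62.05 pitch_deg -0.46 q4 0.0284 qd [ 0.006  0.013 -0.073  0.002 -0.041  0.01 ] [ 0.5358 -0.0384  0.2687]
t 62.05 tcp [ 0.5358 -0.0384  0.2687] yaw 96.54 tilt 1.43 F [ 0.03 -0.26 -7.66] gap 0.172
  tool delta [ 0.3521  0.0061 -0.0047] spin -3.16 |d| 0.352
  after spin [ 0.3511  0.0254 -0.0113]
```

Emit:
apply_moves --increments '[[[0.02,0.001,-0.002,-0.6],[0.03,0.001,0,-0.6],[0.033,0.001,0,-0.6],[0.033,0.001,0,-0.6],[0.033,0.001,0,-0.6]]]'

```text
t: 62.55
tcp_pos: [0.5275, 0.109, 0.2731]
tool_rot: [0.649, 0.76, 0.015, 0.004]
force: [-0.2, 0.0, -8.6]
finger_gap: 0.174
```

Emit:
apply_moves --increments '[[[0.033,0.003,0,0],[0.033,0.003,0,0],[0.033,0.003,0,0],[0.028,0.002,0,0],[0.02,0,0,0]]]'

```text
t: 63.05
tcp_pos: [0.5186, 0.2654, 0.2745]
tool_rot: [0.649, 0.76, 0.018, 0.006]
force: [0.7, -1.7, -7.8]
finger_gap: 0.175
```

Run:
```python
from h import *
for i in range(3): im,d,W=world("scene")
st(); go(.5017,.312,.28,99.7)
```

```text
t 63.2 pitch_deg -1.98 q4 0.0116 qd [-0.037 -0.006  0.018 -0.015  0.005 -0.004] [0.5182 0.2647 0.2743]
t 63.2 tcp [0.5182 0.2647 0.2743] yaw 99.13 tilt 2.06 F [-0.19  0.57 -6.43] gap 0.176
  tool delta [ 0.0494 -0.0086 -0.0053] spin -0.57 |d| 0.05
  after spin [ 0.0494 -0.0083 -0.0057]
```

Emit:
apply_moves --increments '[[[0.012,-0.002,0,-0.5],[0.014,-0.003,0,0],[0.014,-0.003,0,0],[0.01,-0.001,0,0]]]'

```text
t: 63.6
tcp_pos: [0.5015, 0.3135, 0.2737]
tool_rot: [0.647, 0.762, 0.017, 0.006]
force: [-0.2, -0.4, -7.0]
finger_gap: 0.174
```

Run:
```python
from h import *
for i in range(3): im,d,W=world("scene")
st(); go(.5017,.312,.20,99.7); carr(.14,.18,9.7); crop(im,200,80,330,220,5,"s37.png")
im,d,W=world("wrist"); cv2.imwrite("pics/w37.png",im[:,:,::-1])
```

```text
t 63.75 pitch_deg -2.01 q4 0.006 qd [-0.02  -0.002  0.004 -0.011 -0.    -0.005] [0.5019 0.3131 0.2738]
t 63.75 tcp [0.5019 0.3131 0.2738] yaw 99.5 tilt 2.03 F [ 0.52 -1.02 -7.53] gap 0.17
  tool delta [-0.002  -0.0028  0.0737] spin -0.2 |d| 0.074
  after spin [-0.0011 -0.0004  0.0738]
n 7129 width 0.0527 centre [0.5057 0.3132] z 0.1585 slopes deg [ 1.51 -0.79]
```

View pics/s37.png

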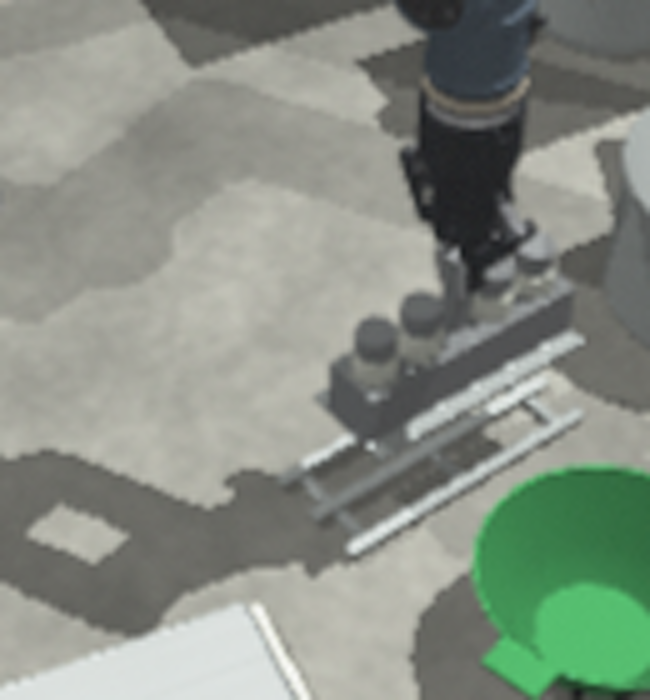

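View pics/w37.png

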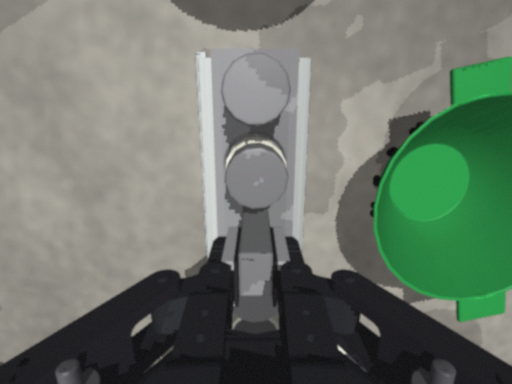

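Above the trivet: carrier centre (0.506,0.313) against trivet (0.502,0.312). I lower it.

Emit:
apply_moves --increments '[[[0,0,0.01,0],[0,0,0.014,0],[0,0,0.014,0],[0,0,0.014,0],[0,0,0.01,0]]]'

```text
t: 64.35
tcp_pos: [0.5068, 0.3111, 0.2097]
tool_rot: [0.648, 0.761, 0.018, 0.008]
force: [0.1, 0.7, -5.8]
finger_gap: 0.174
```

Run:
```python
from h import *
for i in range(3): im,d,W=world("scene")
st(); go(.4995,.311,.184,99.7); carr(.08,.12,9.7)
```

```text
t 64.5 pitch_deg -2.23 q4 0.005 qd [ 0.005 -0.025 -0.021  0.001 -0.003 -0.006] [0.5066 0.3112 0.2102]
t 64.5 tcp [0.5066 0.3112 0.2102] yaw 99.23 tilt 2.24 F [ 0.3   0.21 -6.83] gap 0.174
  tool delta [ 0.0006 -0.008   0.0259] spin -0.47 |d| 0.027
  after spin [ 0.001  -0.007   0.0262]
n 7235 width 0.0529 centre [0.511  0.3114] z 0.0952 slopes deg [ 1.71 -1.28]
```

Emit:
apply_moves --increments '[[[0,-0.004,0,-0.3],[0,-0.005,0,0],[0,-0.003,0.004,0],[0,0,0.006,0]]]'

```text
t: 64.95
tcp_pos: [0.4963, 0.3103, 0.2035]
tool_rot: [0.646, 0.763, 0.022, 0.01]
force: [0.4, 0.1, -7.2]
finger_gap: 0.175
```

Run:
```python
from h import *
for i in range(3): im,d,W=world("scene")
st(); go(.4995,.311,.184,99.7); carr(.07,.11,9.7)
```

```text
t 65.1 pitch_deg -2.69 q4 0.005 qd [-0.001 -0.    -0.012 -0.     0.001 -0.009] [0.4966 0.3103 0.2027]
t 65.1 tcp [0.4966 0.3103 0.2027] yaw 99.56 tilt 2.7 F [-0.25 -0.26 -6.4 ] gap 0.174
  tool delta [0.     0.0022 0.0188] spin -0.14 |d| 0.019
  after spin [0.0002 0.003  0.0187]
n 7193 width 0.0524 centre [0.5017 0.3105] z 0.0875 slopes deg [ 2.09 -1.01]
```

Emit:
apply_moves --increments '[[[0,0,0.005,0],[0,0,0.005,0],[0,0,0.005,0]]]'

```text
t: 65.45
tcp_pos: [0.4988, 0.311, 0.1878]
tool_rot: [0.646, 0.763, 0.023, 0.011]
force: [-0.8, 0.2, -7.0]
finger_gap: 0.176
```

Run:
```python
from h import *
for i in range(2): im,d,W=world("scene")
st(); carr(.055,.09,9.7); go(.4995,.311,.184,99.7)
```

```text
t 65.55 pitch_deg -2.76 q4 0.0051 qd [-0.001 -0.015 -0.001  0.001  0.013 -0.008] [0.4981 0.3108 0.1871]
n 6893 width 0.0525 centre [0.5033 0.3111] z 0.0711 slopes deg [ 2.04 -0.56]
t 65.6 tcp [0.4982 0.3108 0.1874] yaw 99.56 tilt 2.8 F [ 0.16  0.23 -5.76] gap 0.173
  tool delta [-0.0001  0.0011  0.0035] spin -0.14 |d| 0.004
  after spin [-0.0001  0.0013  0.0034]
```

Emit:
apply_moves --increments '[[[0,0,0.002,0],[0,0,0.0015,0]]]'

```text
t: 65.8
tcp_pos: [0.4989, 0.3108, 0.1848]
tool_rot: [0.646, 0.763, 0.023, 0.011]
force: [-2.8, -4.0, 6.5]
finger_gap: 0.175
```

Run:
```python
from h import *
st(); carr(.055,.09,9.7); go(.4995,.311,.184,99.7)
```

```text
t 65.8 pitch_deg -2.85 q4 0.0046 qd [-0.001  0.004 -0.003  0.006 -0.003  0.   ] [0.4989 0.3108 0.1848]
n 7187 width 0.0525 centre [0.5041 0.3116] z 0.0697 slopes deg [ 2.13 -0.53]
t 65.85 tcp [0.4989 0.3109 0.1849] yaw 99.55 tilt 2.86 F [-0.87 -2.44 -1.26] gap 0.171
  tool delta [-0.      0.0006  0.0009] spin -0.15 |d| 0.001
  after spin [0.     0.0006 0.0009]
```

It rests on the trivet (contact force). I let go and rise.

Emit:
apply_moves --increments '[[[0,0,0,0],[0,0,0,0],[0,0,0,0],[0,0,0,0]]]' --fingers 1

```text
t: 66.25
tcp_pos: [0.5022, 0.3124, 0.1885]
tool_rot: [0.646, 0.763, 0.028, 0.013]
force: [-1.4, 0.7, 0.2]
finger_gap: 0.845
```

Emit:
apply_moves --increments '[[[0,0,-0.012,0],[0,0,-0.02,0],[0,0,-0.025,0],[0,0,-0.03,0],[0,0,-0.03,0]]]'

```text
t: 66.75
tcp_pos: [0.494, 0.3088, 0.3079]
tool_rot: [0.646, 0.763, 0.025, 0.011]
force: [0.5, 0.3, 0.1]
finger_gap: 1.003
```

Run:
```python
from h import *
for i in range(3): im,d,W=world("scene")
st(); crop(im,200,80,330,220,5,"s38.png"); carr(.055,.085,9.7); tab("w38.png",.13,.155)
```

```text
t 66.9 pitch_deg -3.49 q4 0.0047 qd [-0.     0.045  0.052 -0.002 -0.009 -0.002] [0.4952 0.3094 0.3095]
n 3794 width 0.0524 centre [0.5065 0.3117] z 0.0687 slopes deg [-0.12 -0.23]
tab? [250 177  19  28 519] ((506.3104248046875, 312.1578063964844), (15.561003684997559, 21.650514602661133), 9.613337516784668) 0.1414
```

View pics/s38.png

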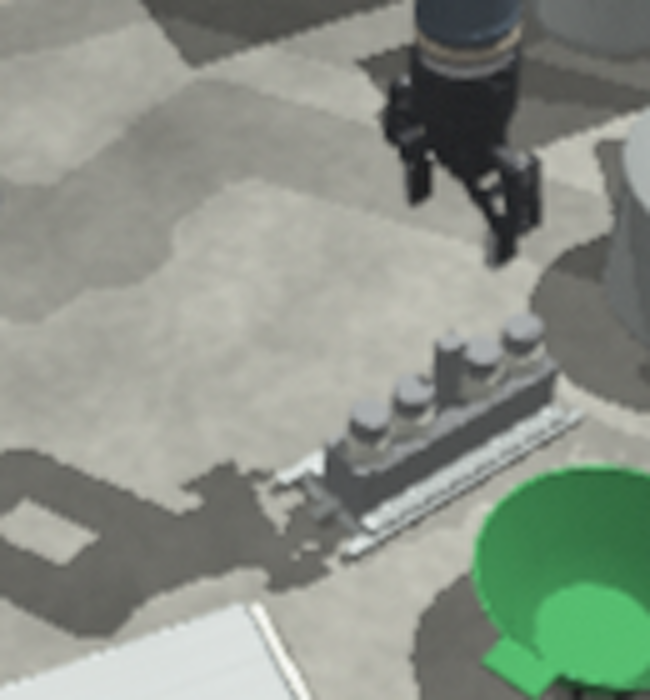

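View pics/w38.png

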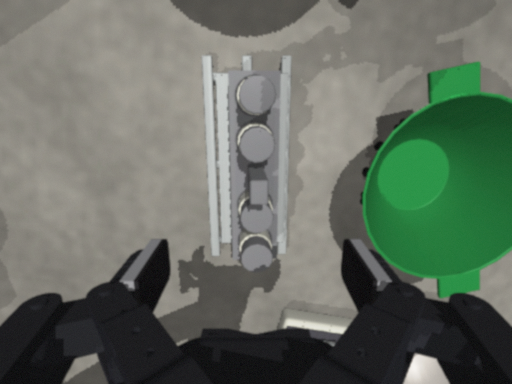

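The carrier stands level on the trivet at (0.506,0.312) with its underside at 14 mm. I move the arm away and do the last checks.

Emit:
apply_moves --increments '[[[-0.02,0,-0.01,0],[-0.03,0,0,0],[-0.035,0,0,0],[-0.035,0,0,0],[-0.03,0,0,0]]]'

```text
t: 67.5
tcp_pos: [0.515, 0.1594, 0.3076]
tool_rot: [0.643, 0.766, 0.02, 0.006]
force: [-0.2, -0.1, -0.6]
finger_gap: 1.001
```

Emit:
apply_moves --increments '[[[-0.03,0,0,0],[-0.03,0,0,0],[-0.02,0,0,0],[-0.01,0,0,0],[0,0,0,0]]]'

```text
t: 68.0
tcp_pos: [0.5282, 0.0636, 0.2991]
tool_rot: [0.645, 0.764, 0.015, 0.0]
force: [-0.2, 0.4, -0.5]
finger_gap: 0.999
```

Run:
```python
from h import *
for i in range(4): im,d,W=world("top")
st(); go(0.5,0,.3)
cv2.imwrite("pics/t39.png",im[:,:,::-1]); np.save("top1.npy",W); W0=np.load("top0.npy")
print("block",rect(W,130,190,240,265,.06,.08),"tab",rect(W,130,190,240,265,.13,.155))
m=np.zeros((384,512),bool); m[190:265,130:240]=((W[...,2]>.095)&(W[...,2]<.125))[190:265,130:240]
n,l,s_,_=cv2.connectedComponentsWithStats(m.astype(np.uint8))
for i in range(1,n):
    if s_[i,4]>20: print("cap",W[l==i].mean(0).round(4),np.median(W[l==i][:,2]).round(4),s_[i,4])
for nm,(x0,y0,x1,y1) in dict(pad=(262,180,305,198),plunger=(353,179,361,187)).items():
    print(nm,np.nanmedian(W0[y0:y1,x0:x1,2]).round(4),np.nanmedian(W[y0:y1,x0:x1,2]).round(4))
for nm,(x0,y0,x1,y1,lo,hi) in dict(bowl=(225,115,285,170,.03,.08),crock=(395,160,450,215,.1,.16),colander=(130,125,220,200,.05,.11),cooker=(20,190,115,300,.12,.2)).items():
    print(nm,rect(W0,x0,y0,x1,y1,lo,hi)[:2],rect(W,x0,y0,x1,y1,lo,hi)[:2])
```

```text
t 68.2 pitch_deg -1.07 q4 0.0279 qd [ 0.008 -0.005 -0.003 -0.001 -0.002 -0.001] [0.528  0.0655 0.2999]
t 68.2 tcp [0.528  0.0655 0.2999] yaw 99.86 tilt 1.75 F [-0.48  0.14  0.53] gap 0.997
  tool delta [-0.0598 -0.0388 -0.0022] spin 0 |d| 0.071
  after spin [-0.0598 -0.0388 -0.0001]
block (545, array([558.7, 321.6]), array([157.8, 207.8]), 'yaw', 9.52) tab (40, array([505.9, 312.8]), array([21.9, 16.1]), 'yaw', -0.66)
cap [0.5191 0.2339 0.1115] 0.1121 87
cap [0.512  0.2771 0.1106] 0.1112 88
cap [0.5009 0.3476 0.1107] 0.1114 93
cap [0.4932 0.3911 0.1108] 0.1112 89
pad 0.0468 0.0476
plunger 0.0638 0.0639
bowl (567, array([799. ,  55.8])) (581, array([798.8,  56.6]))
crock (409, array([ 624.8, -466.2])) (418, array([ 624.6, -466.8]))
colander (1570, array([723.2, 328.3])) (1542, array([724.6, 329. ]))
cooker (4735, array([440.5, 654.1])) (4734, array([440.6, 655.6]))
```

View pics/t39.png

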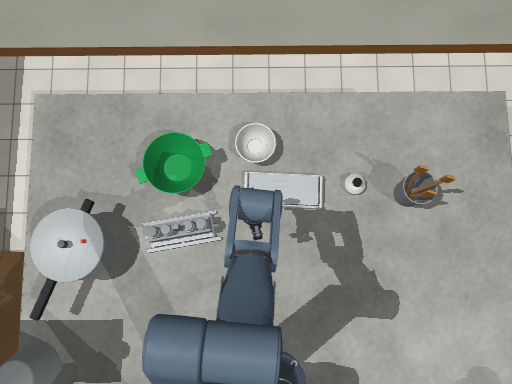

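The last checks are consistent: four caps at 111 mm, carrier 4 mm off the trivet's centre, pad and plunger up, bystanders unmoved, arm clear. I hand in.

Run:
```python
from h import *
print(manip.sign_off())
```

```text
the job is handed in; nothing more can be done
None
```

I carried out every step and handed the job in at about 68 s of the 210 s allowed. The hand-in reports no verdict.

**What I did**
- **Bottles:** all four are in the carrier's tubes. Each was pushed until the force jumped (24–48 N) with its foot about 7 mm above the carrier's underside.
- **Pad:** I pressed the loaded carrier down by its tab. The wrist-camera depth put it about 10 mm down, and raising the load from about 25 to 30 N gave no more travel. I then let it go standing on the pad.
- **Plunger:** I pushed it to its stop, with the fingertips at 52 mm height and 14–18 N. The carrier stayed standing on the pad, untouched.
- **Trivet:** I set the loaded carrier down and let go.

**Last checks, from the top and wrist cameras**
- **Carrier on the trivet:** about 4 mm off centre across and 1 mm along, parallel within about 0.2° and level within about 0.3°. Its underside is at 14 mm.
- **Bottles:** all four caps are at 111 mm, as expected for seated bottles.
- **Pad and plunger:** both are up, at 47–48 mm and 64 mm.
- **Bowl, crock, colander and cooker:** none moved more than about 1.5 mm, which is within measuring noise.
- **Arm:** clear of everything.

**What was not ideal**
- Fast moves let the tool tilt by up to 3.9°, and I had to level it several times.
- On the pad the carrier stood about 12 mm off centre across, inside the 25 mm limit. It was tilted about 1.1° while pressed.
- I inferred that the pad and plunger were fully down from force and depth, since their joint values can't be read directly.

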